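# Clear and reload the lid forming press

## Task

Get the lid press ready and start its next cycle: draw the shuttle all the way out, lay every loose blank flat and fully home in a nest of its own shape, then slide the shuttle all the way in under the press head. All the finished lids from the catch tray must be in the tote before you press the start button, the button must not be pressed while the shuttle is not fully in, and the brown ring chew lying between the blanks and the press is to be left where it lies.

Things in the scene. Friction and masses are not known exactly. Their poses are not given: they have to be found in the camera images.
- disc_a: plain white plastic lid blank, a disc 60 mm in diameter, 14 mm thick, same on both faces, 35 g; lying flat on the table at the start (2 or 3 of the three blanks are there). Origin in the middle of it (7 mm above its underside), z axis along its thickness.
- disc_b: plain white plastic lid blank, a disc 60 mm in diameter, 14 mm thick, same on both faces, 35 g; lying flat on the table at the start (2 or 3 of the three blanks are there). Origin in the middle of it (7 mm above its underside), z axis along its thickness.
- square_blank: plain white plastic lid blank, a square 54 mm by 54 mm, 14 mm thick, same on both faces, 35 g; lying flat on the table at the start (2 or 3 of the three blanks are there). Origin in the middle of it (7 mm above its underside), z axis along its thickness, x and y axes along its sides.
- lid_a: finished white pressed lid: round flange 64 mm diameter and 8 mm high with a round raised hub 44 mm diameter on top, 26 mm high in all, 40 g. Origin at the centre of the underside, z up through the hub. Lies hub up in the catch tray at the start (2 to 4 of the four are there).
- lid_b: finished white pressed lid: round flange 64 mm diameter and 8 mm high with a round raised hub 44 mm diameter on top, 26 mm high in all, 40 g. Origin at the centre of the underside, z up through the hub. Lies hub up in the catch tray at the start (2 to 4 of the four are there).
- lid_c: finished white pressed lid: round flange 64 mm diameter and 8 mm high with a round raised hub 44 mm diameter on top, 26 mm high in all, 40 g. Origin at the centre of the underside, z up through the hub. Lies hub up in the catch tray at the start (2 to 4 of the four are there).
- lid_d: finished white pressed lid: round flange 64 mm diameter and 8 mm high with a round raised hub 44 mm diameter on top, 26 mm high in all, 40 g. Origin at the centre of the underside, z up through the hub. Lies hub up in the catch tray at the start (2 to 4 of the four are there).
- nest_near (a point): centre of the floor of the round nest, a blind cavity 63 mm in diameter and 5 mm deep, 80 mm from the middle nest in the row of three, on the side of the robot; takes either disc. Its floor is 21 mm and the shuttle's top face 26 mm above the table. x and y axes are the shuttle's: x along the row of nests, y towards the grip, z up. A blank that is fully home stands 9 mm proud of the top face. 
- nest_square (a point): centre of the floor of the square nest, a blind cavity 57 mm by 57 mm and 5 mm deep, in the middle of the row; takes the square blank. Its floor is 21 mm and the shuttle's top face 26 mm above the table. x and y axes are the shuttle's: x along the row of nests, y towards the grip, z up. A blank that is fully home stands 9 mm proud of the top face. 
- nest_far (a point): centre of the floor of the round nest, a blind cavity 63 mm in diameter and 5 mm deep, 80 mm from the middle nest, on the side away from the robot; takes either disc. Its floor is 21 mm and the shuttle's top face 26 mm above the table. x and y axes are the shuttle's: x along the row of nests, y towards the grip, z up. A blank that is fully home stands 9 mm proud of the top face. 
- shuttle_grip (a point): centre of the top of the shuttle's grip, an upright black block 40 mm along the shuttle's x, 14 mm along its y and 34 mm high (from 22 mm to 56 mm above the table), 115 mm from the row of nests in the shuttle's +y direction. Same axes as the nests.
- shuttle (a joint): travel of the shuttle (an aluminium plate 250 mm by 90 mm with three nests) in m: 0 is all the way out, with the nests in the open for loading; 0.13 is all the way in, with the nests under the press head. It slides in its own -y direction, needs about 3 N, has stops at both ends and stays where it is left. It starts partly in.
- press: white forming press on a dark base plate 12 mm thick (330 mm along x), origin on the table under the place that the middle nest has when the shuttle is all the way out; x along the row of nests, y from the head towards the shuttle's grip. Its head is a fixed block spanning x -165 to 165 mm and y -200 to -85 mm, from 85 mm to 183 mm above the table.
- start (a joint): the press's start button in m: 0 when free, 0.006 when fully down; springs back; pressed counts from 0.0045; needs about 5 N.
- start_top (a point): top centre of the start button, a round green push button 32 mm across, pressed straight down, on a grey box 75 mm square and 30 mm high; the button's top is 52 mm above the table when free.
- catch_tray: fixed dark steel catch tray beside the press head, on the side away from the shuttle's grip: 180 mm by 180 mm and 25 mm high outside, walls and floor 4 mm. Origin at the centre of the underside.
- tote: loose grey plastic open tote, 240 mm along its x, 160 mm along its y, 65 mm high outside, walls and floor 5 mm, 0.9 kg. Origin at the centre of the underside, z up.
- chew_a: bystander, between the blanks and the press on the robot's side: hard dark brown ring-shaped dog chew, 70 mm outside diameter, 20 mm high; origin at the centre of its underside.
Not all that is in view belongs to the job. Leave any blue look-alike of the lid_d alone.

How it is judged (in metres and radians):
On the way, in this order (a step that is already met when the one before it is completed fails the run):
1. the shuttle is drawn all the way out (within 10 mm) (value of joint shuttle below 0.01 m), for 0.2 s.
2. every blank lies fully home in a nest of its own shape, with the shuttle still out (value of joint shuttle below 0.03 m and ((horizontal distance between disc_a and nest_near below 0.004 m and z of disc_a in the frame of nest_near between 0.004 and 0.0095 m and angle between the z axis of disc_a and the z axis of nest_near, either way round below 0.06 rad) or (horizontal distance between disc_a and nest_far below 0.004 m and z of disc_a in the frame of nest_far between 0.004 and 0.0095 m and angle between the z axis of disc_a and the z axis of nest_far, either way round below 0.06 rad)) and ((horizontal distance between disc_b and nest_near below 0.004 m and z of disc_b in the frame of nest_near between 0.004 and 0.0095 m and angle between the z axis of disc_b and the z axis of nest_near, either way round below 0.06 rad) or (horizontal distance between disc_b and nest_far below 0.004 m and z of disc_b in the frame of nest_far between 0.004 and 0.0095 m and angle between the z axis of disc_b and the z axis of nest_far, either way round below 0.06 rad)) and horizontal distance between square_blank and nest_square below 0.004 m and z of square_blank in the frame of nest_square between 0.004 and 0.0095 m and angle between the z axis of square_blank and the z axis of nest_square, either way round below 0.06 rad), for 0.2 s.
3. the shuttle is all the way in (within 6 mm) with every blank still seated (value of joint shuttle above 0.124 m and ((horizontal distance between disc_a and nest_near below 0.004 m and z of disc_a in the frame of nest_near between 0.004 and 0.0095 m and angle between the z axis of disc_a and the z axis of nest_near, either way round below 0.06 rad) or (horizontal distance between disc_a and nest_far below 0.004 m and z of disc_a in the frame of nest_far between 0.004 and 0.0095 m and angle between the z axis of disc_a and the z axis of nest_far, either way round below 0.06 rad)) and ((horizontal distance between disc_b and nest_near below 0.004 m and z of disc_b in the frame of nest_near between 0.004 and 0.0095 m and angle between the z axis of disc_b and the z axis of nest_near, either way round below 0.06 rad) or (horizontal distance between disc_b and nest_far below 0.004 m and z of disc_b in the frame of nest_far between 0.004 and 0.0095 m and angle between the z axis of disc_b and the z axis of nest_far, either way round below 0.06 rad)) and horizontal distance between square_blank and nest_square below 0.004 m and z of square_blank in the frame of nest_square between 0.004 and 0.0095 m and angle between the z axis of square_blank and the z axis of nest_square, either way round below 0.06 rad), for 0.2 s.
4. the start button is pressed with the shuttle in, the blanks seated and every finished lid in the tote (all of step 3 and value of joint start above 0.0045 m and x of lid_a in the frame of tote between -0.115 and 0.115 m and y of lid_a in the frame of tote between -0.075 and 0.075 m and z of lid_a in the frame of tote between 0 and 0.055 m and x of lid_b in the frame of tote between -0.115 and 0.115 m and y of lid_b in the frame of tote between -0.075 and 0.075 m and z of lid_b in the frame of tote between 0 and 0.055 m and x of lid_c in the frame of tote between -0.115 and 0.115 m and y of lid_c in the frame of tote between -0.075 and 0.075 m and z of lid_c in the frame of tote between 0 and 0.055 m and x of lid_d in the frame of tote between -0.115 and 0.115 m and y of lid_d in the frame of tote between -0.075 and 0.075 m and z of lid_d in the frame of tote between 0 and 0.055 m), for 0.05 s.
At the end, for the whole second after the job is handed in: Shuttle in (within 6 mm), start button up; every blank in a nest of its shape (centred within 4 mm, underside within 2.5 mm of the floor, tilt under 0.06 rad); every finished lid inside the upright tote, below its rim; all at rest (all of step 3 and value of joint start below 0.002 m and angle between tote's own z axis and vertical below 0.1 rad and x of lid_a in the frame of tote between -0.115 and 0.115 m and y of lid_a in the frame of tote between -0.075 and 0.075 m and z of lid_a in the frame of tote between 0 and 0.055 m and x of lid_b in the frame of tote between -0.115 and 0.115 m and y of lid_b in the frame of tote between -0.075 and 0.075 m and z of lid_b in the frame of tote between 0 and 0.055 m and x of lid_c in the frame of tote between -0.115 and 0.115 m and y of lid_c in the frame of tote between -0.075 and 0.075 m and z of lid_c in the frame of tote between 0 and 0.055 m and x of lid_d in the frame of tote between -0.115 and 0.115 m and y of lid_d in the frame of tote between -0.075 and 0.075 m and z of lid_d in the frame of tote between 0 and 0.055 m and linear speed of each of lid_a, lid_b, lid_c, lid_d, disc_a, disc_b, square_blank, tote below 0.02 m/s); the robot touches nothing.
It fails at once if the start button pressed while the shuttle is not all the way in (value of joint start above 0.0045 m and value of joint shuttle below 0.12 m).
It fails at once if the ring chew by the blanks shifted by more than 50 mm (distance of chew_a from where it was at the start of the episode above 0.05 m).
Of lid_a, lid_b, lid_c, lid_d only 2 to 4 are there at a start; the rules pass over those that are not, and their reading is None.
Of disc_a, disc_b, square_blank only 2 to 3 are there at a start; the rules pass over those that are not, and their reading is None.
At some moment in a run one of lid_a, lid_b, lid_c, lid_d, disc_a, disc_b, square_blank may be knocked a few centimetres aside while the robot is not near it.
Once in a run the grip may slacken for a moment while it holds something.
It also fails if it takes over 210 s, if anything falls off the work surface, if the arm or the gripper's body presses on something with over 40 N, if the wrist force passes 120 N, or if a joint passes its speed limit or range.

## Robot

A 6-joint arm with a two-finger parallel gripper is mounted at the origin on the work surface. World frame = base frame: x ahead of the robot, y to its left, z up, the work surface at z = 0. Lengths are in mm, angles in rad, forces in N, time in s.
With the tool pointing down it reaches from about 425 to 925 mm from the base axis. Payload 12.5 kg.
Tool frame: the origin (TCP) lies on the centre line of the jaws, within the pads' length; the fingertips stand 14 mm ahead of it and the grasp point (between the pads) lies 5 mm behind it; z points along the fingers, y is the direction in which the jaws open and shut (so a half turn about z gives the same grasp; the last joint's range is limited). The gripper opens to 85 mm and grips with 20 to 120 N. Pads are 22 mm wide; open, the fingers measure 114 mm over their backs; the gripper's body (76 mm by 85 mm) begins 54 mm behind the grasp point. The pads swing forward as they close: fully open they stand 13 mm farther back than shut.
Start: joints at [1.148, 0.491, 1.559, -0, 1.092, -0.106], TCP at [194.688, 593.922, 213.127] pointing down, gripper open.
Joint ranges: [-3.1, 3.1], [-0.84, 2.19], [0.05, 2.79], [-1.13, 4.28], [0.06, 2.93], [-2.69, 2.69]. Speed limits (rad/s): [2.22, 2.22, 2.79, 3.14, 3.14, 3.14].

## Interface

Orientations are given as [roll, pitch, yaw] about the fixed x, y, z axes, in that order (R = Rz(yaw) Ry(pitch) Rx(roll)).
In Python, from workcell import get_obs, read_camera, job_done, look_for, outline_of gives the robot as it stands. The module is installed in compiled form; this text tells all that it offers.
- The arm moves only by the tool arm_command, never from a script. Its argument "commands" is a list of rows, each an object of numbers: "grip": the finger opening in mm, from 0 to 85.4; "dx", "dy", "dz": the shift along the tool's x, y, z in mm; "turn": the turn about the tool's z in rad. In form: [{"grip": .., "dx": .., "dy": .., "dz": .., "turn": ..}, ...]. A call has 1 to 12 rows; each row shifts and turns the pose as measured when the row begins, along the tool's axes as they then stand; what a row does not reach is not made up. A row lasts 1/12 s, in which the tool goes at most 41.7 mm and 7.16 degrees, less where a joint would pass 70% of its speed; a pose out of reach is approached as far as the arm can. A call is refused whole if a number of a shift passes 41.7 or a number of a turn 0.125, either way. A call with a gripper value outside its range is refused whole. The fingers move at their own pace and stop on an object; the grip force is fixed at half the most. Time passes only in rows, so rows that do not move let the fingers close. It gives the time, the measured TCP pose, the force and the opening at its end, in the units of the state.
- get_obs(): the state, without advancing time (a new reading comes with each control period).
- read_camera(name): name is "scene" or "top" or "wrist"; returns a dict with "frame" (384x512x3 uint8, blue, green, red), "fovy" (degrees; the focal length in pixels is half the picture's height over the tangent of half this angle, whatever the lens; pixels are square), "cx", "cy" (the principal point, pixels), "dist_coeffs" ([k1, k2, p1, p2, k3] as OpenCV has them; the pictures are not rectified), "rvec" (rotation vector, rad) and "tvec" (3), from world to camera coordinates, as OpenCV has them; the wrist camera has in their place "hand_eye" (4x4, takes a point from camera to tool coordinates, whose origin is the TCP and whose axes are the flange's). Camera axes: x right, y down, z forward; pixel columns grow to the right and rows downward; lengths in mm; the calibration is good to about 2 mm. A picture is of the moment at which its call begins: read the wrist's pose just before it. There is no depth.
- job_done(): hands the job in, once; it reports no verdict.
Trained networks look in the newest picture that a camera, given by its name, has taken for a name from the list of things; names that differ only in an ending like _2 or _b are one class to them, and where a whole thing is asked for, a point or a joint stands for the part that bears it (a point fixed in the world has none). Each returns a list of dicts, best first, with "score" (0 to 1); they miss things now and then, are a little off and sometimes report something else, mostly with a low value. They report only what shows in the picture. A call takes as long as a camera call. They do not tell look-alikes from the thing itself.
- look_for(query, camera): "box" ([left, top, right, bottom] as shares, 0 to 1, of the picture: columns of its width, rows of its height, round what is visible of it).
- outline_of(query, camera): "mask" (384x512 bool, what is visible of it) and "box" ([left, top, right, bottom] as shares, 0 to 1, of the picture: columns of its width, rows of its height, round what is visible of it).
The state is a dict: "time": time; "joints": joint angles; "qvel": joint speeds; "joint_efforts": joint torques, N m; "position": TCP position; "tool_rot": TCP orientation; "force": force on the tool from outside, world axes, zero at the start; "wrist_torque": the same for the moment, N m; "finger_gap": finger opening in mm.
Only numpy, scipy, OpenCV 4.12 (cv2) and the standard library are available. Lean on these libraries where they do the work, as an engineer would, in place of code of your own. Each camera call takes 0.05 s, during which the arm holds its last target.

## Working session

There is one attempt and no reset: what is moved stays moved. The work goes in short steps, Python scripts to look and compute and a tool call to move; the robot and the scene stay as the last step left them, time stands still between calls to the robot, and variables do not carry over. Pictures are saved under pics/ and viewed, and the job is handed in when it is done.

Besides the shell and the picture viewer there is one more tool, called after "Call:" as name(argument=value, ...) on one line, values as JSON. arm_command: Moves the arm, as the interface text tells. Its arguments: {"type":"object","properties":{"commands":{"type":"array","items":{"type":"object","properties":{"grip":{"type":"number"},"dx":{"type":"number"},"dy":{"type":"number"},"dz":{"type":"number"},"turn":{"type":"number"}}}}},"required":["commands"]}

```bash
mkdir -p pics; ls; cat > h.py <<'E'
import numpy as np, cv2, sys
from workcell import get_obs, read_camera, job_done, look_for, outline_of
def K(c):
    f=c['frame'].shape[0]/2/np.tan(np.radians(c['fovy'])/2)
    return np.array([[f,0,c['cx']],[0,f,c['cy']],[0,0,1.]])
def Rrpy(r):
    cr,sr=np.cos(r[0]),np.sin(r[0]);cp,sp=np.cos(r[1]),np.sin(r[1]);cy,sy=np.cos(r[2]),np.sin(r[2])
    return np.array([[cy,-sy,0],[sy,cy,0],[0,0,1]])@np.array([[cp,0,sp],[0,1,0],[-sp,0,cp]])@np.array([[1,0,0],[0,cr,-sr],[0,sr,cr]])
def extr(c,o=None):
    """world->cam R,t"""
    if 'rvec' in c:
        return cv2.Rodrigues(np.array(c['rvec'],float))[0],np.array(c['tvec'],float).ravel()
    T=np.eye(4);T[:3,:3]=Rrpy(o['tool_rot']);T[:3,3]=o['position']
    M=np.linalg.inv(T@np.array(c['hand_eye']));return M[:3,:3],M[:3,3]
def snap(name):
    o=get_obs();c=read_camera(name);R,t=extr(c,o);c['R']=R;c['t']=t;c['o']=o;return c
def unproj(c,px,z):
    px=np.array(px,float).reshape(-1,1,2)
    n=cv2.undistortPoints(px,K(c),np.array(c['dist_coeffs'],float)).reshape(-1,2)
    d=np.c_[n,np.ones(len(n))]@c['R'];C=-c['R'].T@c['t']
    return C+d*((z-C[2])/d[:,2])[:,None]
def proj(c,P):
    return cv2.projectPoints(np.array(P,float).reshape(-1,3),cv2.Rodrigues(c['R'])[0],c['t'],K(c),np.array(c['dist_coeffs'],float))[0].reshape(-1,2)
def save(img,fn,s=1.5):
    cv2.imwrite('pics/'+fn,cv2.resize(img,None,fx=s,fy=s,interpolation=cv2.INTER_CUBIC))
E
python3 - <<'E'
from h import *
print(get_obs())
for n in ['scene','top','wrist']:
    c=snap(n);save(c['frame'],n+'0.png');print(n,c['fovy'],c['cx'],c['cy'],c['dist_coeffs'],(-c['R'].T@c['t']).round(0))
E
```

```text
pics
{'time': 0.0, 'joints': array([ 1.14842895e+00,  4.91573402e-01,  1.55949238e+00,  1.07871495e-06,
        1.09168109e+00, -1.05581133e-01]), 'qvel': array([-0.0007963 , -0.00210223, -0.00058288,  0.00046324, -0.00050427,
        0.00069873]), 'joint_efforts': array([ 1.78020753e-03, -6.18458390e+01, -2.61595309e+01, -3.38986013e-05,
        3.96414907e-03, -2.47121687e-05]), 'position': array([194.55550561, 593.67163904, 212.504366  ]), 'tool_rot': array([-3.14044497e+00, -1.22588123e-04,  2.82480584e+00]), 'force': array([-0.41942242, -0.02837133, -0.61701929]), 'wrist_torque': array([-0.04807296, -0.00041704,  0.01548521]), 'finger_gap': 85.57488786039197}
scene 44.24408137216228 256.7952986726667 192.85019615804504 [0.01822545 0.         0.         0.         0.        ] [1649. -256.  905.]
top 53.18798865429422 255.69857580054898 188.49768323634586 [-0.0162635  0.         0.         0.         0.       ] [ 419.  -60. 1090.]
wrist 58.13315471520483 257.96818828311683 191.73800042382197 [0.03522741 0.         0.         0.         0.        ] [116. 620. 374.]
```

View pics/scene0.png

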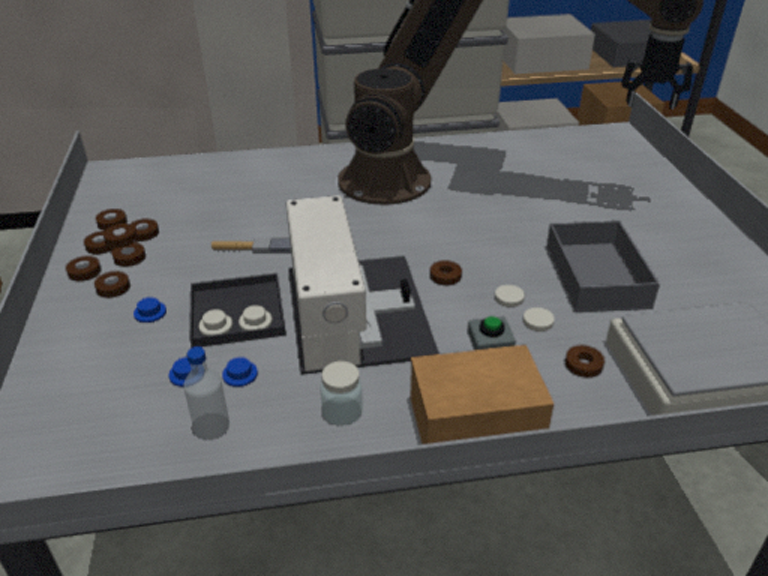

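View pics/top0.png

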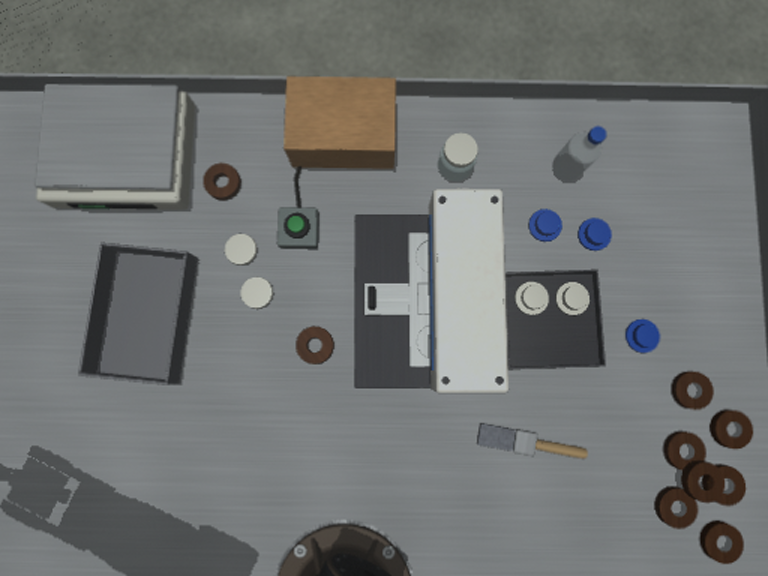

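View pics/wrist0.png

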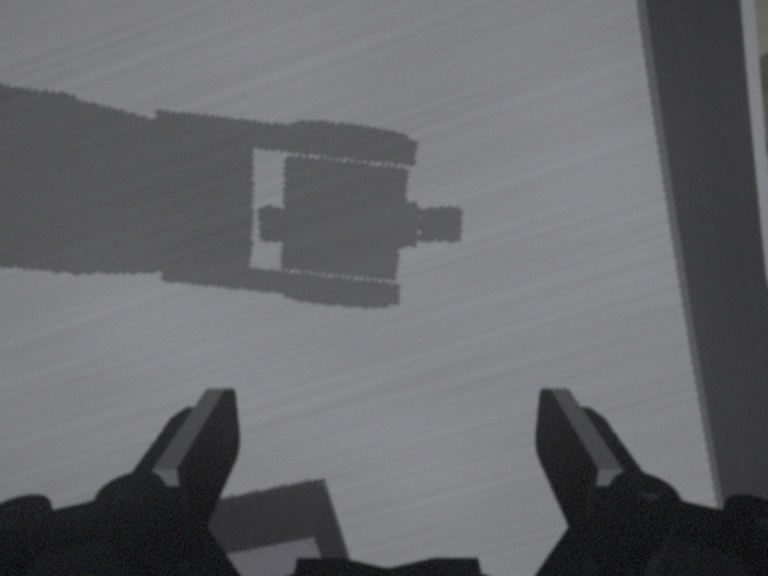

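The top view (1.5x pixels) shows two white blanks at (240,248) and (257,292), with the button at (297,226). The tote is at (138,313) and the shuttle grip at (372,298). Two white lids sit in the tray at (533,297) and (572,297), and the blue look-alikes are outside it. The chew to leave alone is at (315,345).

Next I measure these.

```bash
python3 - <<'E'
from h import *
c=snap('top')
for q in ['disc_a','square_blank','lid_a','shuttle_grip','start_top','tote','catch_tray','press','chew_a','shuttle']:
    for camn in ['top']:
        for r in outline_of(q,camn)[:6]:
            m=r['mask'].astype(np.uint8)
            if m.sum()==0: continue
            M=cv2.moments(m,True);u,v=M['m10']/M['m00'],M['m01']/M['m00']
            z={'disc_a':14,'square_blank':14,'lid_a':26,'shuttle_grip':56,'start_top':52,'tote':0,'catch_tray':25,'press':12,'chew_a':20,'shuttle':26}[q]
            (cc,sz,a)=cv2.minAreaRect(np.argwhere(m)[:,::-1].astype(np.float32))
            print(q,round(r['score'],2),(round(u*1.5),round(v*1.5)),int(m.sum()),np.round(sz,1),round(a,1),unproj(c,[u,v],z)[0].round(1))
f=c['frame']
a=f[140:220,130:220];b=f[170:260,330:420]
cv2.imwrite('pics/crop1.png',np.hstack([cv2.resize(a,(390,390),interpolation=2),cv2.resize(b,(390,390),interpolation=2)]))
save(f[130:265,230:410],'crop2.png',4)
E
```

```text
disc_a 0.53 (240, 249) 302 [19. 18.] 0.0 [622.5 209.6  14. ]
square_blank 0.49 (407, 299) 1813 [88.1 42.8] 88.9 [ 530.2 -109.3   14. ]
lid_a 0.96 (572, 298) 397 [21. 22.] 90.0 [ 535.3 -415.8   26. ]
lid_a 0.79 (531, 298) 383 [20. 22.] 90.0 [ 534.  -338.9   26. ]
lid_a 0.69 (595, 234) 360 [20.6 20.6] 63.4 [ 658.3 -462.6   26. ]
lid_a 0.69 (642, 335) 352 [20. 20.] 90.0 [ 468.1 -544.4   26. ]
lid_a 0.68 (544, 225) 362 [20. 21.] 90.0 [ 673.5 -367.6   26. ]
shuttle_grip 0.66 (408, 298) 1818 [88.2 42.9] 89.0 [ 528.2 -107.8   56. ]
shuttle_grip 0.37 (572, 298) 423 [22.6 21.9] 45.0 [ 531.4 -405.6   56. ]
start_top 0.49 (295, 224) 106 [10. 11.] 90.0 [663.9 101.2  52. ]
tote 0.97 (138, 315) 6035 [69.9 92.2] 7.4 [495.8 401.7   0. ]
tote 0.74 (572, 297) 397 [20. 22.] 90.0 [ 539.  -424.4    0. ]
catch_tray 0.93 (554, 325) 3268 [64.9 65.2] 88.6 [ 484.7 -381.4   25. ]
press 0.96 (432, 295) 12523 [136.2 102. ] 89.3 [ 538.4 -155.8   12. ]
press 0.35 (407, 298) 1807 [88.1 42.8] 89.0 [ 533.1 -108.8   12. ]
chew_a 0.88 (314, 345) 431 [24. 24.] 90.0 [442.5  63.3  20. ]
shuttle 0.84 (408, 298) 1840 [88.2 42.8] 89.0 [ 530.5 -109.    26. ]
```

View pics/crop1.png

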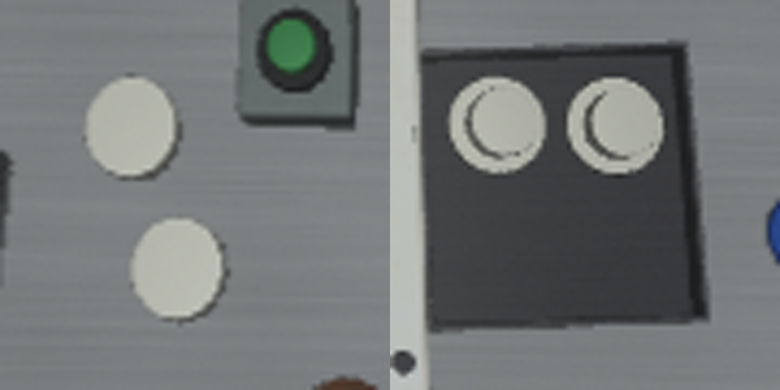

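View pics/crop2.png

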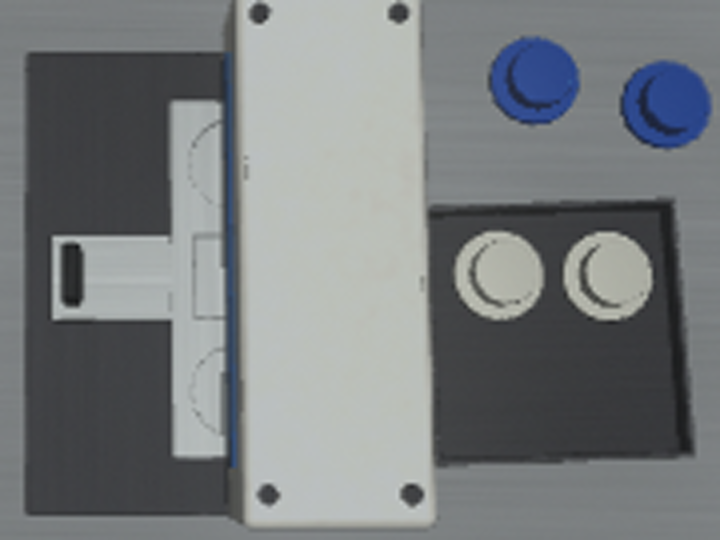

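Both loose blanks are round discs: (240,248) and (257,292) both look circular in the crop. There are two white lids in the tray, and the three blue ones are outside it. Next I fit the press pose and get finer positions.

```bash
python3 - <<'E'
from h import *
c=snap('top')
f=c['frame']
def W(px15,z): return unproj(c,np.array(px15,float)/1.5,z).round(1)
# base plate y+ edge corners, crop2 coords
def C2(p): return np.array(p,float)/4+[230,130]
print('base corners',unproj(c,[C2((25,53)),C2((25,515))],12).round(1))
print('shuttle near-left corners',unproj(c,[C2((170,100)),C2((172,458))],26).round(1))
print('grip',unproj(c,[C2((72,275))],56).round(1))
# white blobs
hsv=cv2.cvtColor(f,cv2.COLOR_BGR2HSV)
m=((hsv[...,1]<45)&(hsv[...,2]>165)).astype(np.uint8)
n,l,s,ce=cv2.connectedComponentsWithStats(m)
for i in range(1,n):
    if s[i,4]>100: print(s[i],(ce[i]*1.5).round(0),[unproj(c,ce[i],z)[0].round(1) for z in (14,26)])
sc=snap('scene')
print('head top corners (top)',W([(432,190),(501,190),(508,391),(434,392)],183))
save(sc['frame'][180:260,100:400],'sc1.png',2.6)
E
```

```text
base corners [[691.7  -6.5  12. ]
 [364.2 -12.6  12. ]]
shuttle near-left corners [[ 655.5 -110.5   26. ]
 [ 404.7 -113.4   26. ]]
grip [[527.  -43.4  56. ]]
[297  89  21  21 345] [460. 148.] [array([ 827.6, -210.7,   14. ]), array([ 823.1, -209. ,   26. ])]
[ 26 122  92  11 367] [112. 195.] [array([725.4, 460.9,  14. ]), array([722. , 455.1,  26. ])]
[ 290  126   49  135 6002] [470. 290.] [array([ 548.5, -227. ,   14. ]), array([ 547. , -225.1,   26. ])]
[150 156  20  20 310] [239. 248.] [array([623.5, 210.7,  14. ]), array([621.2, 207.7,  26. ])]
[ 243  156   43   88 1309] [408. 300.] [array([ 528.5, -109.7,   14. ]), array([ 527.2, -109.2,   26. ])]
[161 185  20  20 322] [255. 292.] [array([540.6, 176.7,  14. ]), array([539.2, 174.1,  26. ])]
[344 188  21  22 310] [532. 297.] [array([ 537.2, -344.2,   14. ]), array([ 535.8, -341. ,   26. ])]
[371 188  22  22 314] [573. 297.] [array([ 537.4, -422.3,   14. ]), array([ 536.1, -418.2,   26. ])]
[279 190   7  19 126] [423. 299.] [array([ 530.9, -138.2,   14. ]), array([ 529.7, -137.3,   26. ])]
head top corners (top) [[ 691.7 -140.4  183. ]
 [ 693.3 -252.8  183. ]
 [ 371.2 -259.1  183. ]
 [ 368.4 -143.9  183. ]]
```

View pics/sc1.png

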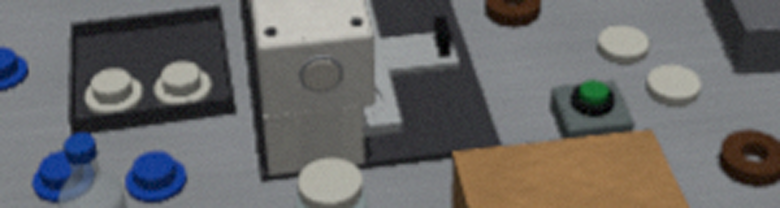

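Press yaw is about 0.015 rad. The grip is at (527,-43) and travel is about 100 mm. When the shuttle is out, the nest row should sit near y≈-57 at x≈528±80.

I'll turn the tool to line up with the press and move towards the grip.

```bash
cat > go.py <<'E'
import sys
from h import *
# usage: go.py x y z yaw  -> remaining shift in tool axes and turn
o=get_obs();p=o['position'];y=o['tool_rot'][2]
a=[float(v) for v in sys.argv[1:]]
d=np.array(a[:3])-p
s=Rrpy(o['tool_rot']).T@d
print('t',round(o['time'],2),'pos',p.round(1),'rot',o['tool_rot'].round(4),'gap',round(o['finger_gap'],1),'F',o['force'].round(1))
print('shift dx dy dz',s.round(1),'dist',round(np.linalg.norm(d)))
if len(a)>3:
    t=(a[3]-y+np.pi)%(2*np.pi)-np.pi
    print('turn',round(-t,4))
E
true
```

Call:
arm_command(commands=[{"turn":-0.111,"grip":60},{"turn":-0.111},{"turn":-0.11},{"dx":-28,"dy":-27},{"dx":-28,"dy":-27},{"dx":-28,"dy":-27},{"dx":-28,"dy":-27},{"dx":-28,"dy":-27},{"dx":-28,"dy":-27},{"dx":-28,"dy":-27},{"dx":-28,"dy":-27},{"dx":-28,"dy":-27}])

```text
$.commands[0]: bad value
```

```bash
python3 go.py 527 -43 150 3.157
```

```text
t 0.8 pos [194.7 593.9 213.1] rot [ 3.1415 -0.      2.8248] gap 84.9 F [ 1.  -0.   0.2]
shift dx dy dz [-514.2 -501.7   63.1] dist 721
turn -0.3322
```

Call:
arm_command(commands=[{"grip":60,"dx":0,"dy":0,"dz":0,"turn":-0.111},{"grip":60,"dx":0,"dy":0,"dz":0,"turn":-0.111},{"grip":60,"dx":0,"dy":0,"dz":0,"turn":-0.11},{"grip":60,"dx":-28,"dy":-27,"dz":0,"turn":0},{"grip":60,"dx":-28,"dy":-27,"dz":0,"turn":0},{"grip":60,"dx":-28,"dy":-27,"dz":0,"turn":0},{"grip":60,"dx":-28,"dy":-27,"dz":0,"turn":0},{"grip":60,"dx":-28,"dy":-27,"dz":0,"turn":0},{"grip":60,"dx":-28,"dy":-27,"dz":0,"turn":0},{"grip":60,"dx":-28,"dy":-27,"dz":0,"turn":0},{"grip":60,"dx":-28,"dy":-27,"dz":0,"turn":0},{"grip":60,"dx":-28,"dy":-27,"dz":0,"turn":0}])

```text
time: 1.8
position: [459.5, 354.5, 213.1]
tool_rot: [3.139, 0.001, -3.097]
force: [0.4, 0.2, 0.0]
finger_gap: 60.0
```

```bash
python3 go.py 527 -43 180 3.157
```

```text
t 1.8 pos [459.5 354.5 213.1] rot [ 3.1389e+00  1.0000e-03 -3.0974e+00] gap 60.0 F [0.4 0.2 0. ]
shift dx dy dz [ -49.9 -400.2   32.1] dist 405
turn 0.0288
```

Call:
arm_command(commands=[{"grip":60,"dx":-5,"dy":-39,"dz":3,"turn":0.015},{"grip":60,"dx":-5,"dy":-39,"dz":3,"turn":0.013},{"grip":60,"dx":-5,"dy":-39,"dz":3,"turn":0},{"grip":60,"dx":-5,"dy":-39,"dz":3,"turn":0},{"grip":60,"dx":-5,"dy":-39,"dz":3,"turn":0},{"grip":60,"dx":-5,"dy":-39,"dz":3,"turn":0},{"grip":60,"dx":-5,"dy":-39,"dz":3,"turn":0},{"grip":60,"dx":-5,"dy":-39,"dz":3,"turn":0},{"grip":60,"dx":-5,"dy":-39,"dz":3,"turn":0},{"grip":60,"dx":-5,"dy":-39,"dz":3,"turn":0},{"grip":60,"dx":0,"dy":0,"dz":0,"turn":0}])

```text
time: 2.72
position: [523.1, -57.7, 181.4]
tool_rot: [3.138, 0.008, -3.131]
force: [-0.1, 0.8, -0.7]
finger_gap: 60.0
```

```bash
python3 go.py 527 -43 70 3.157; python3 - <<'E'
from h import *
c=snap('wrist');save(c['frame'],'w1.png')
print(proj(c,[[527,-43,56],[528,-10,12],[507,-36,56],[547,-36,56]])*1.5)
E
```

```text
t 2.72 pos [523.1 -57.7 181.4] rot [ 3.1385  0.0084 -3.1313] gap 60.0 F [-0.1  0.8 -0.7]
shift dx dy dz [ -3.2  14.4 111.5] dist 112
turn -0.0051
[[410.44945469 269.42622693]
 [457.54593614 251.65939263]
 [423.75607821 235.6264419 ]
 [421.4651864  301.97616381]]
```

View pics/w1.png

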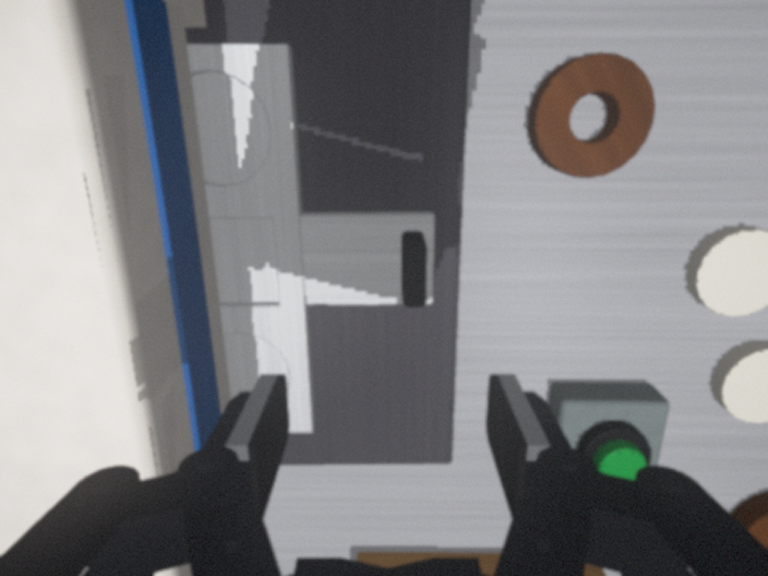

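The wrist view shows the grip top at (412,268), within about 1 mm of the prediction. Descending over it.

Call:
arm_command(commands=[{"grip":60,"dx":-2,"dy":7,"dz":25,"turn":-0.005},{"grip":60,"dx":-2,"dy":7,"dz":25,"turn":0},{"grip":60,"dx":0,"dy":0,"dz":25,"turn":0},{"grip":60,"dx":0,"dy":0,"dz":20,"turn":0},{"grip":60,"dx":0,"dy":0,"dz":0,"turn":0}])

```text
time: 3.18
position: [528.4, -38.8, 85.6]
tool_rot: [3.138, 0.014, -3.128]
force: [0.2, 0.5, -0.5]
finger_gap: 59.8
```

```bash
python3 go.py 527 -43 47 3.157
```

```text
t 3.18 pos [528.4 -38.8  85.6] rot [ 3.1384  0.0136 -3.1282] gap 59.8 F [ 0.2  0.5 -0.5]
shift dx dy dz [ 2.  -4.3 38.6] dist 39
turn -0.002
```

Call:
arm_command(commands=[{"grip":60,"dx":1,"dy":-2,"dz":20,"turn":0},{"grip":60,"dx":1,"dy":-2,"dz":18,"turn":0},{"grip":60,"dx":0,"dy":0,"dz":0,"turn":0},{"grip":5,"dx":0,"dy":0,"dz":0,"turn":0},{"grip":5,"dx":0,"dy":0,"dz":0,"turn":0},{"grip":5,"dx":0,"dy":0,"dz":0,"turn":0},{"grip":5,"dx":0,"dy":0,"dz":0,"turn":0},{"grip":5,"dx":0,"dy":0,"dz":0,"turn":0}])

```text
time: 3.85
position: [529.8, -38.6, 54.1]
tool_rot: [3.139, 0.02, -3.123]
force: [0.1, 0.6, -0.5]
finger_gap: 5.0
```

```bash
python3 go.py 527 58 47 3.157
```

```text
t 3.85 pos [529.8 -38.6  54.1] rot [ 3.1395  0.0202 -3.1233] gap 5.0 F [ 0.1  0.6 -0.5]
shift dx dy dz [ 1.1 96.6  7.3] dist 97
turn 0.0029
```

The fingers closed to 5 mm on nothing. Looking.

```bash
python3 - <<'E'
from h import *
c=snap('wrist');save(c['frame'],'w2.png')
print(proj(c,[[527,-43,56],[507,-36,56],[547,-36,56]])*1.5)
c=snap('scene');save(c['frame'][150:250,180:320],'s2.png',5)
E
```

```text
[[371.81914205 360.03168033]
 [393.73575922 305.71768946]
 [391.16090792 411.10245645]]
```

View pics/w2.png

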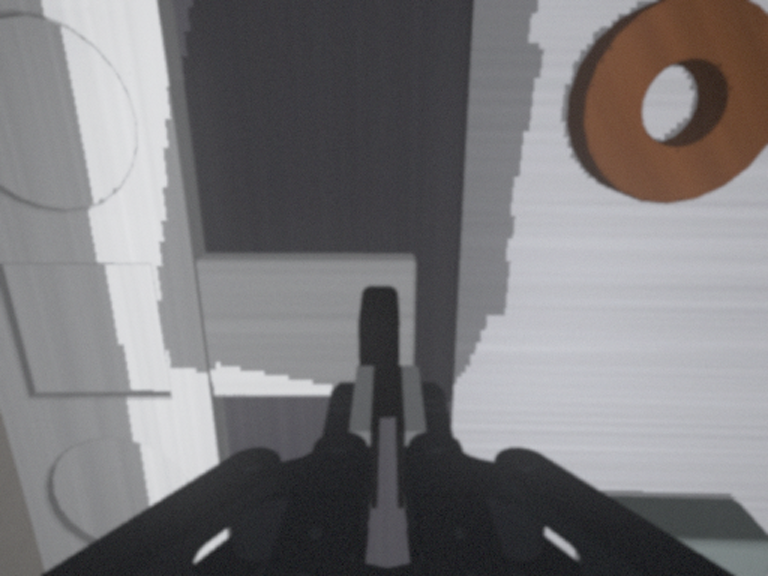

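View pics/s2.png

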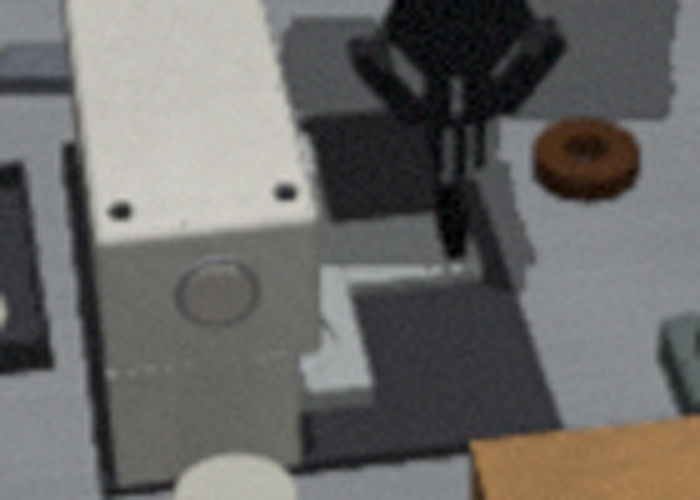

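Call:
arm_command(commands=[{"grip":0,"dx":0,"dy":0,"dz":0,"turn":0},{"grip":0,"dx":0,"dy":0,"dz":0,"turn":0}])

```text
time: 4.12
position: [529.8, -38.8, 54.3]
tool_rot: [3.14, 0.021, -3.123]
force: [0.0, -1.2, 0.8]
finger_gap: -0.1
```

```bash
python3 go.py 527 58 47 3.157;  python3 - <<'E'
from h import *
c=snap('wrist');save(c['frame'][150:384,150:350],'w3.png',3.2)
E
```

```text
t 4.12 pos [529.8 -38.8  54.3] rot [ 3.1396  0.0206 -3.1234] gap -0.1 F [ 0.  -1.2  0.8]
shift dx dy dz [ 1.2 96.8  7.5] dist 97
turn 0.0028
```

View pics/w3.png

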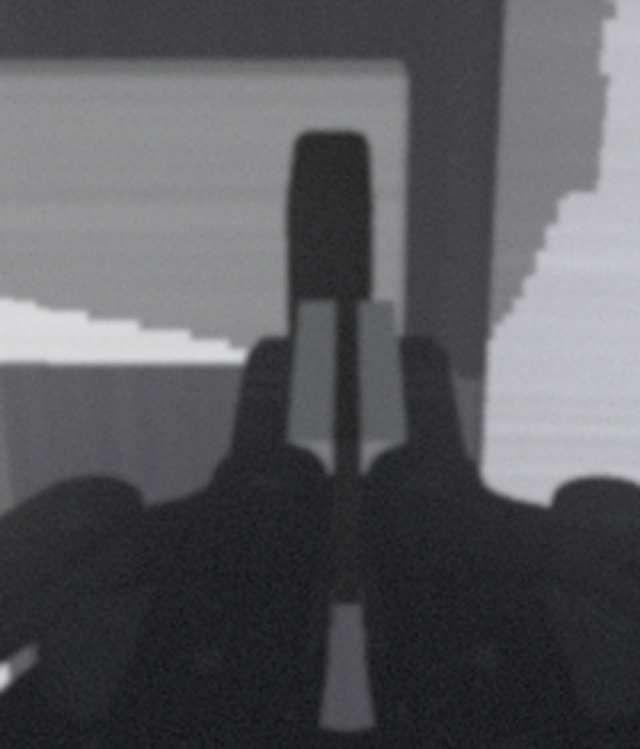

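```bash
python3 - <<'E'
from h import *
c=snap('wrist');o=c['o']
T=np.eye(4);T[:3,:3]=Rrpy(o['tool_rot']);T[:3,3]=o['position']
print(np.round(c['hand_eye'],3), o['position'],o['tool_rot'])
for z in (-40,-5,0,14,20): 
    for x in (-11,0,11): print(z,x,(proj(c,[(T@[x,0,z,1])[:3]])[0]*1.5).round(0),(T@[x,0,z,1])[:3].round(1))
# solve grip location from edges (1.5x full px): crop offset 150,150
def full(p): return np.array(p)/3.2+150
for p in [(292,135),(368,135),(330,130)]:
    print(full(p)*1.5, unproj(c,full(p),56).round(1), unproj(c,full(p),26).round(1))
for n in ['top']:
    t=snap(n);save(t['frame'][150:260,210:330],'t3.png',6)
    print(proj(t,[o['position']]), proj(t,[[527,-43,56]]))
E
```

```text
[[ 0.00000e+00 -9.48000e-01 -3.19000e-01  8.24330e+01]
 [ 1.00000e+00  0.00000e+00 -0.00000e+00  9.07000e-01]
 [ 1.00000e-03 -3.19000e-01  9.48000e-01 -1.61199e+02]
 [ 0.00000e+00  0.00000e+00  0.00000e+00  1.00000e+00]] [529.76760492 -38.78035711  54.25907148] [ 3.13951743  0.02048111 -3.12358687]
-40 -11 [384. 467.] [539.9 -38.7  94.5]
-40 0 [384. 433.] [529.  -38.9  94.3]
-40 11 [384. 397.] [518.  -39.1  94. ]
-5 -11 [385. 401.] [540.7 -38.6  59.5]
-5 0 [384. 372.] [529.7 -38.8  59.3]
-5 11 [384. 342.] [518.7 -39.   59. ]
0 -11 [385. 393.] [540.8 -38.6  54.5]
0 0 [385. 365.] [529.8 -38.8  54.3]
0 11 [385. 336.] [518.8 -39.   54. ]
14 -11 [385. 374.] [541.  -38.5  40.5]
14 0 [385. 347.] [530.1 -38.7  40.3]
14 11 [385. 320.] [519.1 -38.9  40. ]
20 -11 [385. 367.] [541.2 -38.5  34.5]
20 0 [385. 341.] [530.2 -38.7  34.3]
20 11 [385. 314.] [519.2 -38.9  34. ]
[361.875   288.28125] [[501.2 -46.6  56. ]] [[512.  -47.9  26. ]]
[397.5     288.28125] [[501.  -35.1  56. ]] [[511.8 -34.2  26. ]]
[379.6875 285.9375] [[500.3 -40.8  56. ]] [[510.9 -41.   26. ]]
[[246.32078551 197.77115143]] [[247.85040189 198.73821371]]
```

View pics/t3.png

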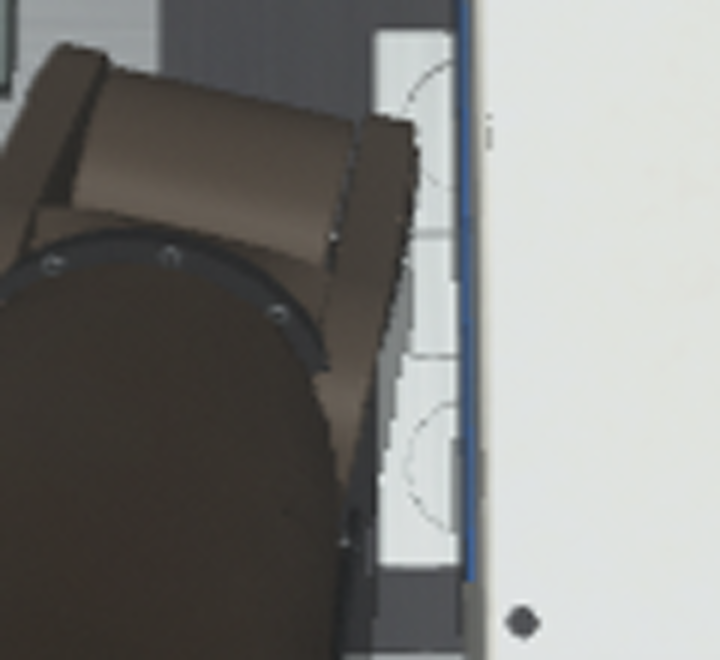

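```bash
python3 - <<'E'
from h import *
c=snap('scene');o=get_obs()
T=np.eye(4);T[:3,:3]=Rrpy(o['tool_rot']);T[:3,3]=o['position']
P=[(T@[0,0,z,1])[:3] for z in (-60,-20,0,14)]+[[527,-43,56],[527,-43,24]]
q=proj(c,P);print(q.round(1))
f=cv2.resize(c['frame'][130:230,200:330],None,fx=6,fy=6,interpolation=2)
for i,p in enumerate(q):
    cv2.circle(f,tuple(int(v) for v in (p-[200,130])*6),4,[(0,0,255),(0,255,0),(255,0,0),(0,255,255),(255,0,255),(255,255,0)][i],-1)
cv2.imwrite('pics/s3.png',f)
E
```

```text
[[270.3 172.5]
 [270.2 183.7]
 [270.1 189.1]
 [270.1 192.9]
 [268.6 188.3]
 [268.4 196.7]]
```

View pics/s3.png

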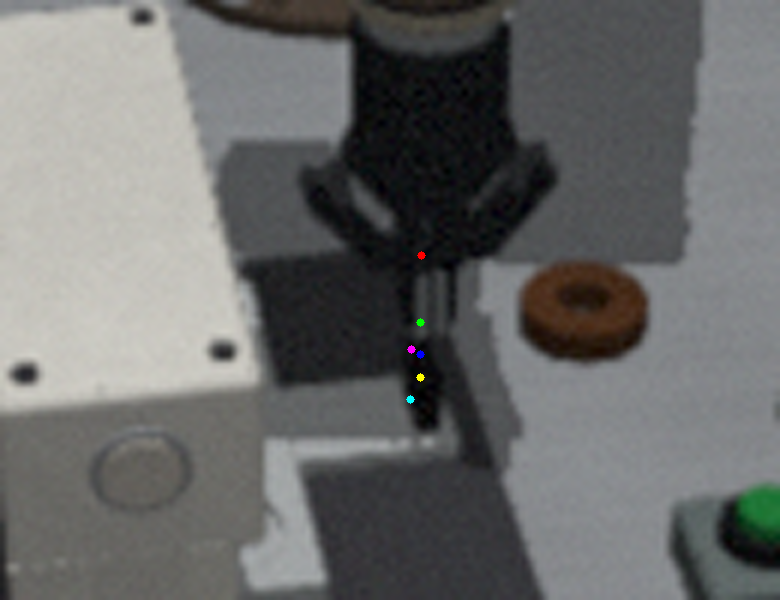

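All three cameras agree that the real fingertips sit about 20 mm behind the reported TCP when shut, not 14 mm ahead of it. So I was simply too high. I'll open and descend in small steps while watching the force.

Call:
arm_command(commands=[{"grip":60,"dx":0,"dy":0,"dz":-8,"turn":0},{"grip":60,"dx":0,"dy":0,"dz":0,"turn":0},{"grip":60,"dx":0,"dy":0,"dz":0,"turn":0},{"grip":60,"dx":2,"dy":0,"dz":12,"turn":0},{"grip":60,"dx":0,"dy":0,"dz":12,"turn":0},{"grip":60,"dx":0,"dy":0,"dz":12,"turn":0},{"grip":60,"dx":0,"dy":0,"dz":0,"turn":0}])

```text
time: 4.9
position: [529.0, -38.9, 27.0]
tool_rot: [3.14, 0.023, -3.124]
force: [0.3, -0.9, -0.1]
finger_gap: 60.2
```

```bash
python3 go.py 527 -41 30 3.157;  python3 - <<'E'
from h import *
c=snap('wrist');save(c['frame'],'w4.png',1.5)
c=snap('scene');save(c['frame'][130:230,200:330],'s4.png',6)
E
```

```text
t 4.9 pos [529.  -38.9  27. ] rot [ 3.1401  0.0232 -3.1236] gap 60.2 F [ 0.3 -0.9 -0.1]
shift dx dy dz [ 2. -2. -3.] dist 4
turn 0.0026
```

View pics/w4.png

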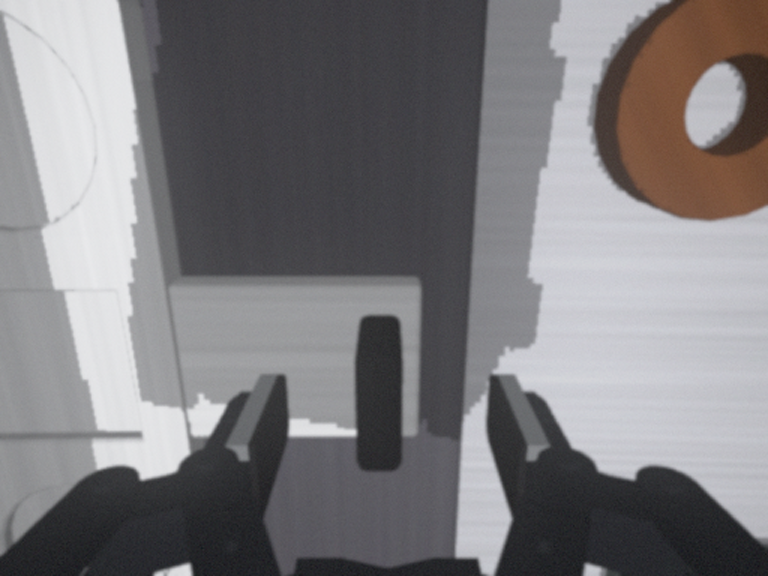

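View pics/s4.png

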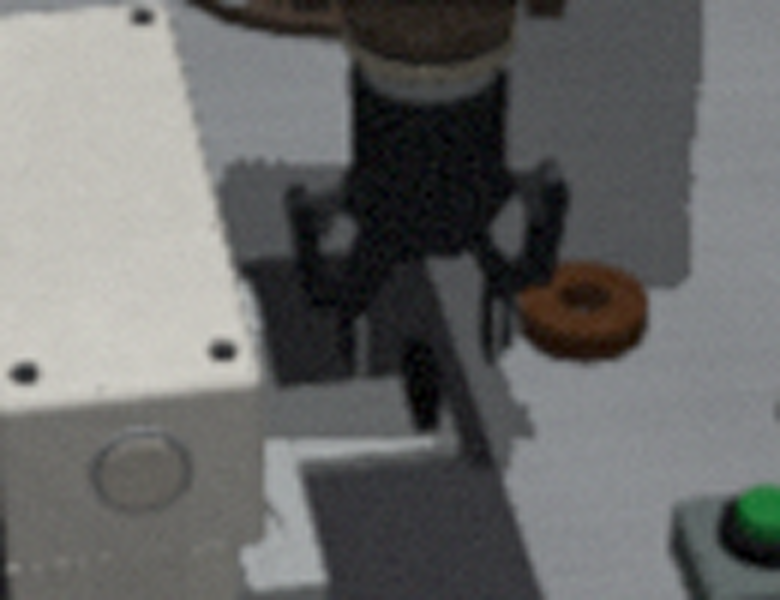

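Call:
arm_command(commands=[{"grip":60,"dx":0,"dy":-1,"dz":8,"turn":0},{"grip":60,"dx":0,"dy":0,"dz":7,"turn":0},{"grip":60,"dx":0,"dy":0,"dz":0,"turn":0},{"grip":5,"dx":0,"dy":0,"dz":0,"turn":0},{"grip":5,"dx":0,"dy":0,"dz":0,"turn":0},{"grip":5,"dx":0,"dy":0,"dz":0,"turn":0},{"grip":5,"dx":0,"dy":0,"dz":0,"turn":0},{"grip":5,"dx":0,"dy":0,"dz":0,"turn":0}])

```text
time: 5.67
position: [531.2, -40.4, 14.4]
tool_rot: [3.141, 0.028, -3.123]
force: [1.7, 0.8, -6.1]
finger_gap: 12.5
```

```bash
python3 go.py 527 -41 30 3.157;  python3 - <<'E'
from h import *
c=snap('wrist');save(c['frame'],'w5.png',1.5)
E
```

```text
t 5.67 pos [531.2 -40.4  14.4] rot [ 3.1412  0.0278 -3.1235] gap 12.5 F [ 1.7  0.8 -6.1]
shift dx dy dz [  3.8  -0.5 -15.7] dist 16
turn 0.0027
```

View pics/w5.png

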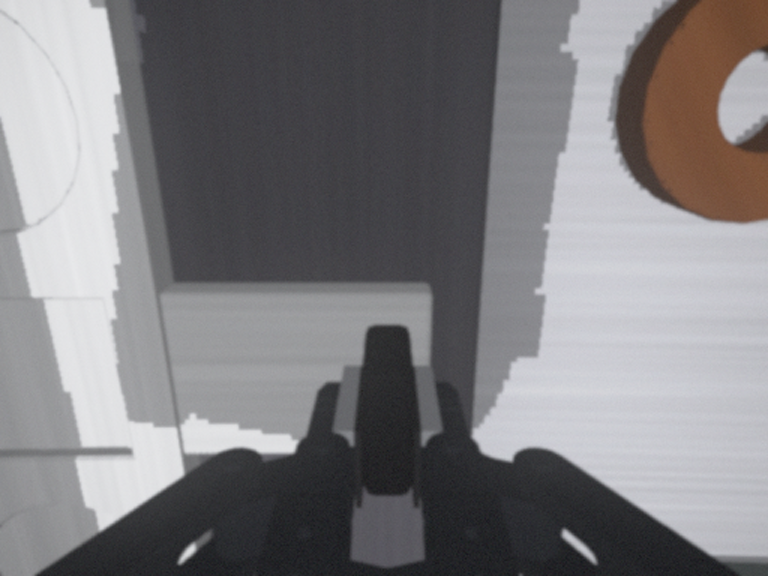

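The grip is held: the gap is 12.5 mm and the block sits between the pads. Pulling the shuttle out.

Call:
arm_command(commands=[{"grip":5,"dx":0,"dy":8,"dz":0,"turn":0},{"grip":5,"dx":0,"dy":12,"dz":0,"turn":0},{"grip":5,"dx":0,"dy":12,"dz":0,"turn":0},{"grip":5,"dx":0,"dy":12,"dz":0,"turn":0},{"grip":5,"dx":0,"dy":12,"dz":0,"turn":0},{"grip":5,"dx":0,"dy":12,"dz":0,"turn":0},{"grip":5,"dx":0,"dy":12,"dz":0,"turn":0},{"grip":5,"dx":0,"dy":10,"dz":0,"turn":0}])

```text
time: 6.38
position: [529.6, 54.2, 14.4]
tool_rot: [-3.14, 0.029, -3.124]
force: [1.6, -3.0, -3.4]
finger_gap: 13.2
```

Call:
arm_command(commands=[{"grip":5,"dx":0,"dy":5,"dz":0,"turn":0},{"grip":5,"dx":0,"dy":5,"dz":0,"turn":0}])

```text
time: 6.55
position: [529.5, 56.7, 14.5]
tool_rot: [-3.129, 0.027, -3.118]
force: [-2.2, -103.1, -1.0]
finger_gap: 13.0
```

```bash
python3 go.py 527 58 30 3.157; python3 -c "
from h import *
c=snap('top');save(c['frame'][100:300,130:430],'t5.png',2.6)"
```

```text
t 6.55 pos [529.5  56.7  14.5] rot [-3.1294  0.0275 -3.1175] gap 13.0 F [  -2.2 -103.1   -1. ]
shift dx dy dz [  2.1   1.2 -15.6] dist 16
turn 0.0087
```

View pics/t5.png

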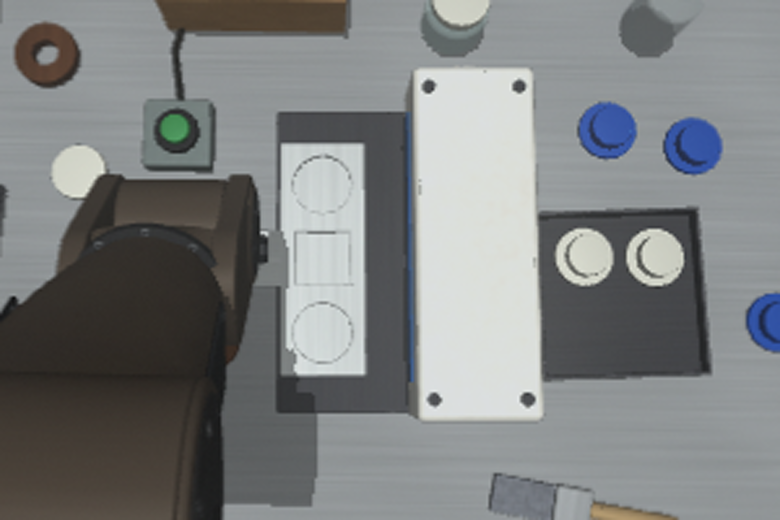

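The stop is reached, with a high reaction of 103 N, so I'll back off straight away and release.

Call:
arm_command(commands=[{"grip":5,"dx":0,"dy":-2.5,"dz":0,"turn":0},{"grip":40,"dx":0,"dy":0,"dz":0,"turn":0},{"grip":60,"dx":0,"dy":0,"dz":0,"turn":0},{"grip":60,"dx":0,"dy":0,"dz":0,"turn":0}])

```text
time: 6.93
position: [529.5, 52.4, 14.8]
tool_rot: [-3.129, 0.027, -3.123]
force: [-0.8, -0.0, 0.1]
finger_gap: 48.5
```

Call:
arm_command(commands=[{"grip":60,"dx":0,"dy":0,"dz":-15,"turn":0},{"grip":60,"dx":0,"dy":0,"dz":-30,"turn":0},{"grip":60,"dx":0,"dy":0,"dz":-40,"turn":0},{"grip":60,"dx":0,"dy":0,"dz":-40,"turn":0},{"grip":60,"dx":0,"dy":-20,"dz":-30,"turn":0},{"grip":60,"dx":0,"dy":-20,"dz":0,"turn":0},{"grip":85,"dx":0,"dy":0,"dz":0,"turn":0}])

```text
time: 7.52
position: [524.9, 20.6, 177.0]
tool_rot: [-3.13, 0.025, -3.113]
force: [-1.9, -0.6, -0.6]
finger_gap: 70.4
```

```bash
python3 go.py 527 -20 180 3.157; python3 - <<'E'
from h import *
c=snap('wrist');save(c['frame'],'w6.png',1.5)
yaw=0.015
ex=np.array([np.cos(yaw),np.sin(yaw),0]);ey=np.array([-np.sin(yaw),np.cos(yaw),0])
O=np.array([528,-58,0]);print('grip pred px',(proj(c,[O+115*ey+[0,0,56]])*1.5).round())
for s in (-80,0,80): print((proj(c,[O+s*ex+[0,0,26]])*1.5).round())
E
```

```text
t 7.52 pos [524.9  20.6 177. ] rot [-3.1302  0.0246 -3.1132] gap 70.4 F [-1.9 -0.6 -0.6]
shift dx dy dz [ -1.  -40.7  -2.5] dist 41
turn 0.0129
grip pred px [[452. 266.]]
[[251. 111.]]
[[262. 248.]]
[[270. 363.]]
```

View pics/w6.png

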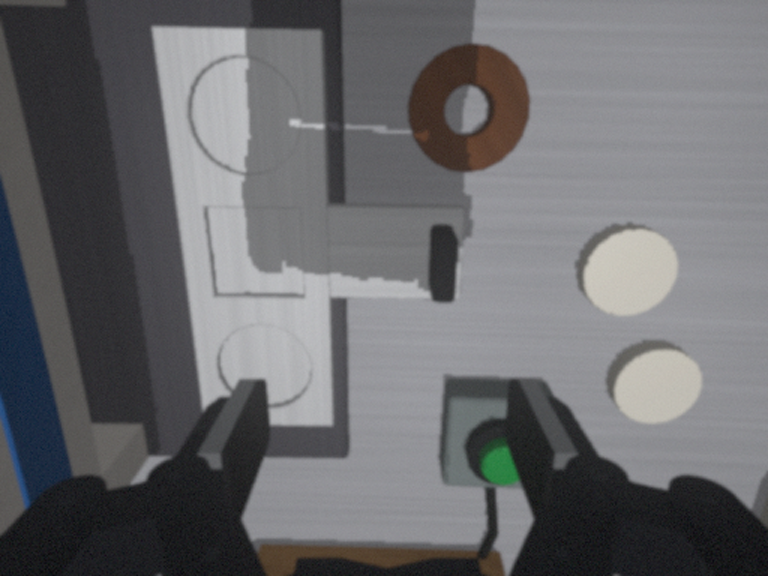

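The wrist view shows the shuttle out, with the near nest at (244,115), the square nest at (258,250) and the far nest at (265,365). The grip is at (443,263), and the discs are at (629,271) and (656,385). I'll fit the shuttle pose and discs accurately.

```bash
cat > fit.py <<'E'
from h import *
from scipy.optimize import minimize
def outline_pts(ox,oy,yaw):
    ex=np.array([np.cos(yaw),np.sin(yaw)]);ey=np.array([-np.sin(yaw),np.cos(yaw)])
    L=[]
    a=np.linspace(0,2*np.pi,120,endpoint=False)
    for s in (-80,80):
        L.append(np.c_[s+31.5*np.cos(a),31.5*np.sin(a)])
    h=28.5;u=np.linspace(-h,h,40)
    for k in (-h,h): L+= [np.c_[u,0*u+k],np.c_[0*u+k,u]]
    P=np.vstack(L)
    W=np.array([ox,oy])+P[:,:1]*ex+P[:,1:]*ey
    return np.c_[W,np.full(len(W),26.)]
def fit_shuttle(c,x0,sub=None):
    g=cv2.cvtColor(c['frame'],cv2.COLOR_BGR2GRAY).astype(np.float32)
    # dark-line response
    bl=cv2.GaussianBlur(g,(0,0),5);r0=np.clip((bl-cv2.GaussianBlur(g,(0,0),0.8))/(bl+1),0,0.15)
    def cost(p,s):
        r=rs[s];q=proj(c,outline_pts(p[0],p[1],p[2]/100)).astype(np.float32)
        v=cv2.remap(r,q[:,0].reshape(-1,1),q[:,1].reshape(-1,1),1,borderMode=cv2.BORDER_CONSTANT)
        return -float(v.mean())
    rs={s:cv2.GaussianBlur(r0,(0,0),s) for s in (3,1.5,0.8)}
    p=np.array([x0[0],x0[1],x0[2]*100])
    best=None
    for s in (3,1.5,0.8):
        cand=[]
        for d in ([0,0,0],[4,0,0],[-4,0,0],[0,4,0],[0,-4,0]):
            k={3:1.5,1.5:.5,.8:.3}[s]
            m=minimize(cost,p+np.array(d)*k,args=(s,),method='Nelder-Mead',options=dict(xatol=.02,fatol=1e-6,initial_simplex=(p+np.array(d)*k)+np.array([[0,0,0],[2,0,0],[0,2,0],[0,0,1]])))
            cand.append((m.fun,m.x))
        f,p=min(cand,key=lambda t:t[0])
    return p[0],p[1],p[2]/100,f
def draw(c,P,img,col=(0,0,255)):
    for q in proj(c,P): cv2.circle(img,(int(round(q[0]*1.5)),int(round(q[1]*1.5))),1,col,-1)
def white_discs(c,z=14,lo=150,amin=800):
    hsv=cv2.cvtColor(c['frame'],cv2.COLOR_BGR2HSV);m=((hsv[...,2]>lo)&(hsv[...,1]<70)).astype(np.uint8)
    return m
E
python3 - <<'E'
from fit import *
c=snap('wrist')
r=fit_shuttle(c,(528,-60,0.015));print('wrist',np.round(r,4))
img=cv2.resize(c['frame'],None,fx=1.5,fy=1.5)
draw(c,outline_pts(*r[:3]),img)
for k in outline_of('disc_a','wrist')[:5]:
    m=k['mask'].astype(np.uint8);ct=max(cv2.findContours(m,0,1)[0],key=cv2.contourArea)
    W=unproj(c,ct.reshape(-1,2),14)[:,:2]
    (cc,rad)=cv2.minEnclosingCircle(W.astype(np.float32));M=W.mean(0)
    A=np.c_[2*W,np.ones(len(W))];s=np.linalg.lstsq(A,(W**2).sum(1),rcond=None)[0]
    print(round(k['score'],2),np.round(k['box'],2),'circle',s[:2].round(1),'r',round(np.sqrt(s[2]+s[:2]@s[:2]),1))
    cv2.drawContours(img,[(ct*1.5).astype(int)],-1,(0,255,0),1)
cv2.imwrite('pics/w6f.png',img)
t=snap('top');
r=fit_shuttle(t,(528,-58,0.015));print('top',np.round(r,4))
E
```

```text
wrist [ 5.307228e+02 -6.174600e+01  1.530000e-02 -7.660000e-02]
0.98 [0.75 0.39 0.87 0.55] circle [539.1 174. ] r 30.4
0.74 [0.79 0.59 0.91 0.73] circle [620.5 207.7] r 31.5
top [ 4.923191e+02 -3.450700e+01 -9.630000e-02 -8.900000e-02]
```

View pics/w6f.png

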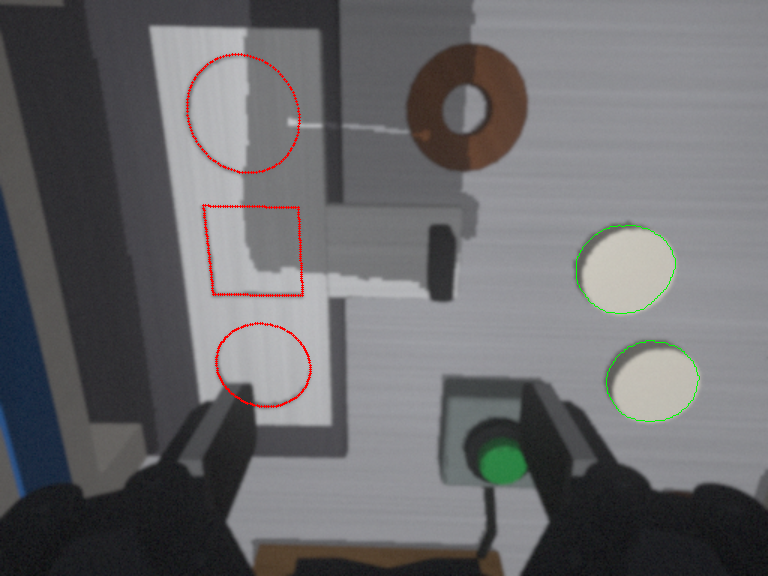

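Shuttle (out) fits at (530.7,-61.7), yaw 0.0153. Both discs are measured, so I'll move above the disc at (540,176).

```bash
python3 go.py 545 175 110 3.157
```

```text
t 7.72 pos [524.1  22.4 174.6] rot [-3.1309  0.0204 -3.1128] gap 85.0 F [-0.5  0.3 -0.6]
shift dx dy dz [-24.  152.6  63.5] dist 167
turn 0.0134
```

Call:
arm_command(commands=[{"grip":80,"dx":-5,"dy":30,"dz":8,"turn":0.013},{"grip":80,"dx":-5,"dy":30,"dz":8,"turn":0},{"grip":80,"dx":-5,"dy":30,"dz":8,"turn":0},{"grip":80,"dx":-5,"dy":30,"dz":15,"turn":0},{"grip":80,"dx":-4,"dy":25,"dz":15,"turn":0},{"grip":80,"dx":0,"dy":0,"dz":0,"turn":0},{"grip":80,"dx":0,"dy":0,"dz":0,"turn":0}])

```text
time: 8.3
position: [543.6, 178.6, 109.8]
tool_rot: [-3.13, 0.009, -3.124]
force: [-0.5, -0.3, -0.0]
finger_gap: 79.8
```

```bash
cat >> fit.py <<'E'
def fit_disc(c,x0,r=30.,z=14.,rng=8):
    """bright circle on top face: maximise (mean inside ring - mean outside ring)"""
    g=cv2.GaussianBlur(cv2.cvtColor(c['frame'],cv2.COLOR_BGR2GRAY),(0,0),1.0).astype(np.float32)
    a=np.linspace(0,2*np.pi,180,endpoint=False)
    def samp(p,rr):
        P=np.c_[p[0]+rr*np.cos(a),p[1]+rr*np.sin(a),np.full(180,z)]
        q=proj(c,P).astype(np.float32)
        return cv2.remap(g,q[:,0].reshape(-1,1),q[:,1].reshape(-1,1),1).ravel()
    def cost(p): return -float(np.clip(samp(p,r-1.2)-samp(p,r+1.2),-5,40).mean())
    best=min(((cost((x0[0]+i,x0[1]+j)),i,j) for i in np.arange(-rng,rng+1,1.) for j in np.arange(-rng,rng+1,1.)))
    p=np.array([x0[0]+best[1],x0[1]+best[2]])
    m=minimize(cost,p,method='Nelder-Mead',options=dict(initial_simplex=p+np.array([[0,0],[.7,0],[0,.7]])))
    return m.x,m.fun
E
python3 go.py 540 175 -5 3.157; python3 - <<'E'
from fit import *
c=snap('wrist')
img=cv2.resize(c['frame'],None,fx=1.5,fy=1.5);a=np.linspace(0,6.28,100)
for x0 in [(540,176),(622,209)]:
    p,f=fit_disc(c,x0);print('wrist',p.round(1),round(f,1))
    draw(c,np.c_[p[0]+30*np.cos(a),p[1]+30*np.sin(a),0*a+14],img)
cv2.imwrite('pics/w7.png',img)
t=snap('top')
for x0 in [(540,176),(622,209)]: print('top',fit_disc(t,x0))
r=fit_shuttle(t,(530,-60,0.015));print('top',np.round(r,4))
E
```

```text
t 8.3 pos [543.6 178.6 109.8] rot [-3.13    0.0093 -3.1242] gap 79.8 F [-0.5 -0.3 -0. ]
shift dx dy dz [  4.7  -2.3 114.8] dist 115
turn 0.002
wrist [541.2 176.9] -14.6
wrist [623.2 211. ] -30.4
top (array([523.15572691, 168.5669643 ]), np.float64(-9.349549293518066))
top (array([623.66016627, 211.29632579]), np.float64(-7.9744954109191895))
top [ 5.767533e+02 -1.234826e+02  3.080000e-02 -9.800000e-02]
```

View pics/w7.png

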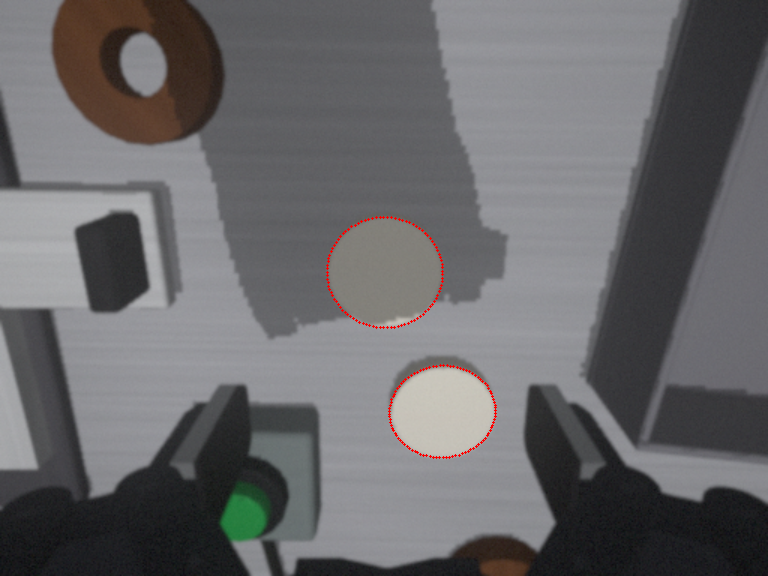

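Both fits lie exactly on the discs: (541.2,176.9) and (623.2,211.0), and the top camera agrees on the second. Descending over the first.

Call:
arm_command(commands=[{"grip":77,"dx":2.4,"dy":-1.7,"dz":30,"turn":0},{"grip":77,"dx":0,"dy":0,"dz":30,"turn":0},{"grip":77,"dx":0,"dy":0,"dz":30,"turn":0},{"grip":77,"dx":0,"dy":0,"dz":20,"turn":0},{"grip":77,"dx":0,"dy":0,"dz":5,"turn":0},{"grip":77,"dx":0,"dy":0,"dz":0,"turn":0}])

```text
time: 8.9
position: [545.2, 170.2, -4.4]
tool_rot: [-3.131, 0.017, -3.131]
force: [-0.2, -0.9, -0.4]
finger_gap: 77.0
```

```bash
python3 go.py 541.2 176.9 -20 3.157; python3 - <<'E'
from fit import *
c=snap('wrist')
img=cv2.resize(c['frame'],None,fx=1.5,fy=1.5);a=np.linspace(0,6.28,100)
p,f=fit_disc(c,(541,177));print('wrist',p.round(1),round(f,1))
draw(c,np.c_[p[0]+30*np.cos(a),p[1]+30*np.sin(a),0*a+14],img)
cv2.imwrite('pics/w8.png',img)
E
```

```text
t 8.9 pos [545.2 170.2  -4.4] rot [-3.1313  0.0175 -3.1311] gap 77.0 F [-0.2 -0.9 -0.4]
shift dx dy dz [ 4.2  6.9 15.5] dist 17
turn -0.0049
wrist [541.1 177.1] -16.4
```

View pics/w8.png

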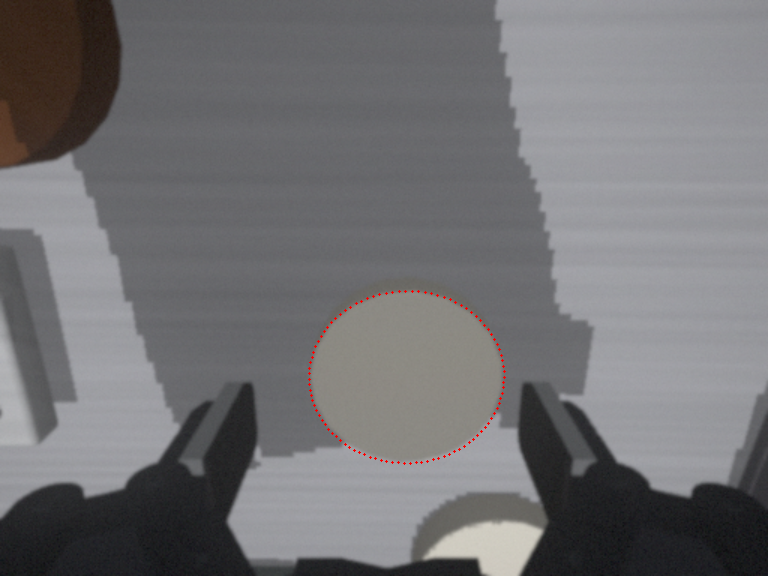

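Call:
arm_command(commands=[{"grip":77,"dx":4.2,"dy":6.9,"dz":0,"turn":0},{"grip":77,"dx":0,"dy":0,"dz":8,"turn":0},{"grip":77,"dx":0,"dy":0,"dz":5,"turn":0},{"grip":77,"dx":0,"dy":0,"dz":0,"turn":0}])

```text
time: 9.28
position: [543.2, 177.5, -13.1]
tool_rot: [-3.133, 0.025, -3.132]
force: [-0.5, -0.0, 0.0]
finger_gap: 77.0
```

```bash
python3 go.py 541.2 176.9 -20 3.157; python3 - <<'E'
from h import *
c=snap('scene');save(c['frame'][150:240,280:400],'s8.png',6)
c=snap('wrist');save(c['frame'],'w9.png')
E
```

```text
t 9.28 pos [543.2 177.5 -13.1] rot [-3.1328  0.025  -3.1321] gap 77.0 F [-0.5 -0.   0. ]
shift dx dy dz [ 2.2 -0.6  6.8] dist 7
turn -0.0059
```

View pics/s8.png

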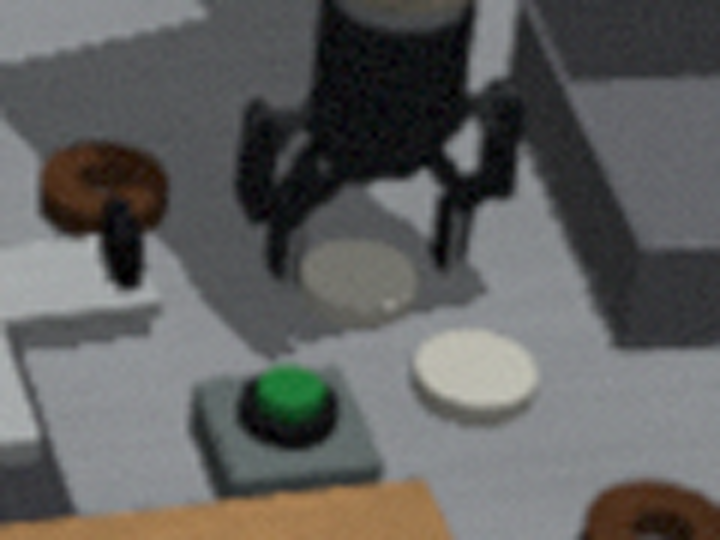

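View pics/w9.png

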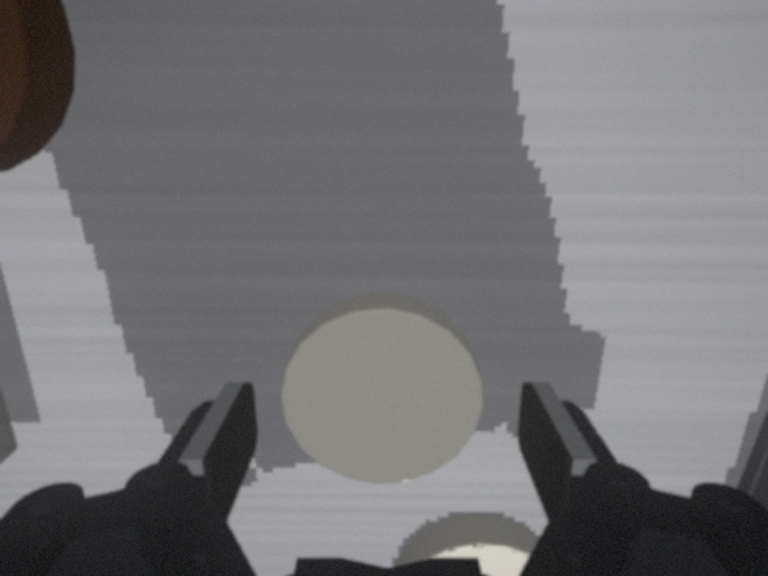

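Call:
arm_command(commands=[{"grip":77,"dx":2,"dy":-0.5,"dz":5,"turn":0},{"grip":77,"dx":0.5,"dy":0,"dz":5,"turn":0},{"grip":77,"dx":0,"dy":0,"dz":0,"turn":0}])

```text
time: 9.63
position: [541.4, 176.9, -22.9]
tool_rot: [-3.133, 0.027, -3.132]
force: [0.1, -0.1, -0.0]
finger_gap: 76.9
```

Call:
arm_command(commands=[{"grip":77,"dx":1,"dy":0,"dz":3,"turn":0},{"grip":77,"dx":0,"dy":0,"dz":0,"turn":0}])

```text
time: 9.8
position: [540.2, 176.8, -26.6]
tool_rot: [-3.133, 0.026, -3.132]
force: [-0.3, -0.2, -0.7]
finger_gap: 77.2
```

Call:
arm_command(commands=[{"grip":77,"dx":0.5,"dy":0,"dz":3,"turn":0}])

```text
time: 9.88
position: [540.6, 177.1, -28.4]
tool_rot: [-3.134, 0.028, -3.132]
force: [-16.0, -3.2, 78.6]
finger_gap: 76.8
```

The table is touched at a reading of about -27.5 with the gap at 77, so the tip offset is now known. I'll rise 10 mm so the pads grip only the upper part of the disc, then close.

Call:
arm_command(commands=[{"grip":77,"dx":0,"dy":0,"dz":-8,"turn":0},{"grip":77,"dx":0,"dy":0,"dz":-2,"turn":0},{"grip":77,"dx":0,"dy":0,"dz":0,"turn":0}])

```text
time: 10.13
position: [540.7, 177.3, -17.7]
tool_rot: [-3.134, 0.03, -3.133]
force: [-1.0, 0.2, -0.6]
finger_gap: 77.0
```

```bash
python3 go.py 541.2 176.9 -17.5 3.157
```

```text
t 10.13 pos [540.7 177.3 -17.7] rot [-3.1341  0.0296 -3.1326] gap 77.0 F [-1.   0.2 -0.6]
shift dx dy dz [-0.5 -0.4 -0.1] dist 1
turn -0.0064
```

Call:
arm_command(commands=[{"grip":70,"dx":-1,"dy":-0.4,"dz":0,"turn":0},{"grip":50,"dx":0,"dy":0,"dz":0,"turn":0},{"grip":50,"dx":0,"dy":0,"dz":0,"turn":0},{"grip":50,"dx":0,"dy":0,"dz":0,"turn":0},{"grip":50,"dx":0,"dy":0,"dz":0,"turn":0}])

```text
time: 10.55
position: [541.7, 176.9, -17.3]
tool_rot: [-3.134, 0.03, -3.133]
force: [0.6, -0.3, 2.3]
finger_gap: 57.6
```

Call:
arm_command(commands=[{"grip":50,"dx":0,"dy":0,"dz":-15,"turn":0},{"grip":50,"dx":0,"dy":0,"dz":-25,"turn":0},{"grip":50,"dx":0,"dy":0,"dz":-30,"turn":0},{"grip":50,"dx":0,"dy":0,"dz":-20,"turn":0},{"grip":50,"dx":0,"dy":0,"dz":0,"turn":0}])

```text
time: 10.97
position: [537.5, 177.0, 72.2]
tool_rot: [-3.133, 0.022, -3.133]
force: [0.2, 0.5, -0.3]
finger_gap: 57.5
```

```bash
python3 go.py 541.2 -60 80 3.157; python3 - <<'E'
from h import *
c=snap('wrist');save(c['frame'],'w10.png')
E
```

```text
t 10.97 pos [537.5 177.   72.2] rot [-3.1326  0.0222 -3.1328] gap 57.5 F [ 0.2  0.5 -0.3]
shift dx dy dz [  -1.8 -237.1   -5.6] dist 237
turn -0.0066
```

View pics/w10.png

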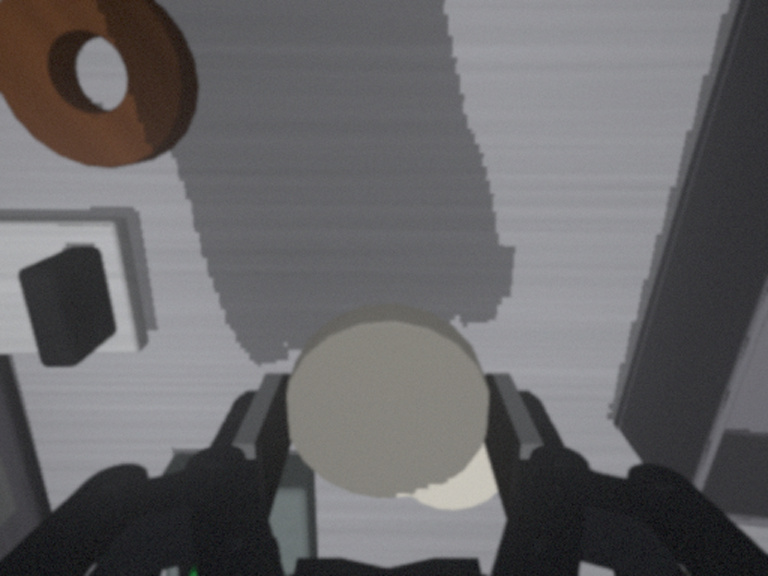

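The disc is held (gap 57.5, disc between the pads at (388,400)). I'll measure its offset in the tool and plan the move to the near nest.

```bash
cat > held.py <<'E'
from fit import *
# measure held disc centre; h = disc top above TCP reading
h=float(sys.argv[1]); 
c=snap('wrist');o=c['o'];p=o['position']
q,f=fit_disc(c,p[:2],z=p[2]+h,rng=8)
print('held disc centre',q.round(1),'fit',round(f,1),'offset from TCP',(q-p[:2]).round(1))
a=np.linspace(0,6.28,100);img=cv2.resize(c['frame'],None,fx=1.5,fy=1.5);draw(c,np.c_[q[0]+30*np.cos(a),q[1]+30*np.sin(a),0*a+p[2]+h],img);cv2.imwrite('pics/'+sys.argv[2],img)
E
python3 held.py 31.3 w10f.png; python3 go.py 450.7 -63 80 3.157
```

```text
held disc centre [537.2 178. ] fit -20.3 offset from TCP [0.2 1.2]
t 11.07 pos [536.4 176.7  69.4] rot [-3.1319  0.019  -3.1328] gap 57.5 F [ 0.1  0.1 -0. ]
shift dx dy dz [  87.6 -239.1   -9.9] dist 255
turn -0.0067
```

View pics/w10f.png

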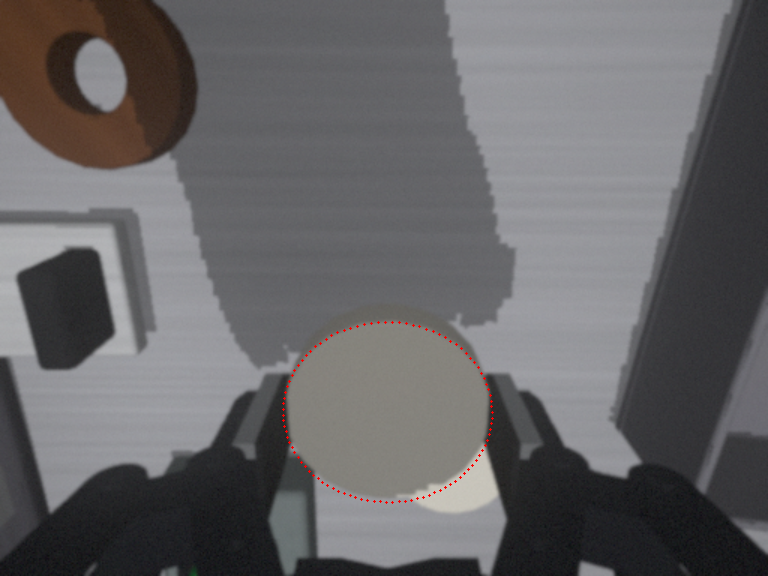

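Call:
arm_command(commands=[{"grip":50,"dx":8,"dy":-20,"dz":-3,"turn":-0.006},{"grip":50,"dx":12,"dy":-34,"dz":-2,"turn":0},{"grip":50,"dx":12,"dy":-34,"dz":-2,"turn":0},{"grip":50,"dx":12,"dy":-34,"dz":-2,"turn":0},{"grip":50,"dx":12,"dy":-34,"dz":-2,"turn":0},{"grip":50,"dx":12,"dy":-34,"dz":0,"turn":0},{"grip":50,"dx":12,"dy":-30,"dz":0,"turn":0},{"grip":50,"dx":8,"dy":-18,"dz":0,"turn":0},{"grip":50,"dx":0,"dy":0,"dz":0,"turn":0}])

```text
time: 11.82
position: [443.3, -70.0, 68.7]
tool_rot: [-3.135, 0.002, -3.122]
force: [0.2, 0.3, -0.2]
finger_gap: 56.9
```

```bash
python3 held.py 31.3 w11.png; python3 go.py 450.7 -63 40 3.157
```

```text
held disc centre [444.2 -69. ] fit -24.0 offset from TCP [0.9 1. ]
t 11.87 pos [443.7 -69.1  68.6] rot [-3.1348e+00  2.2000e-03 -3.1219e+00] gap 57.3 F [ 1.1  0.5 -1.6]
shift dx dy dz [-7.   6.1 28.6] dist 30
turn 0.0043
```

View pics/w11.png

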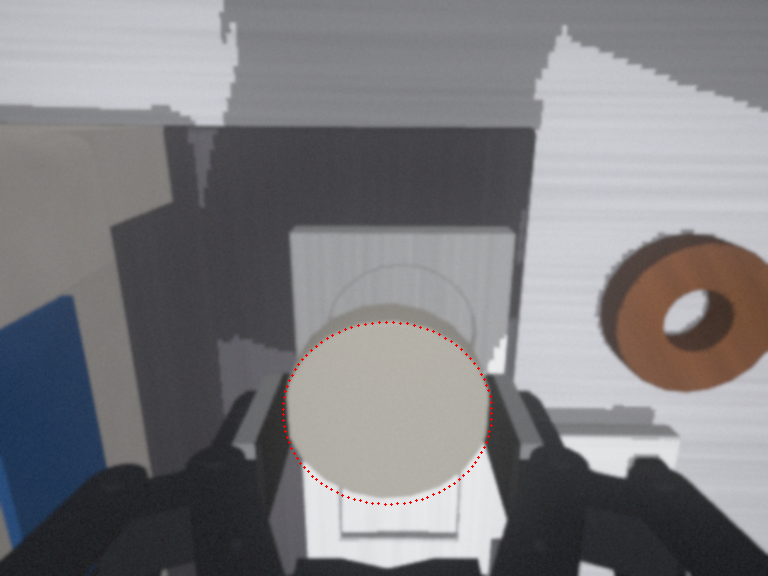

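```bash
python3 - <<'E'
from fit import *
c=snap('wrist');p=c['o']['position']
for h in np.arange(18,36,2.): 
    q,f=fit_disc(c,p[:2],z=p[2]+h,rng=4);print(h,(q-p[:2]).round(2),round(f,2))
save(c['frame'][190:350,150:370],'w12.png',3.6)
E
```

```text
18.0 [5.54 0.58] -17.11
20.0 [4.65 0.98] -20.27
22.0 [3.89 0.99] -21.27
24.0 [3.43 0.89] -22.33
26.0 [2.61 1.04] -22.66
28.0 [1.9  0.84] -22.84
30.0 [1.22 0.75] -23.24
32.0 [0.63 0.96] -24.32
34.0 [-0.27  0.96] -23.7
```

View pics/w12.png

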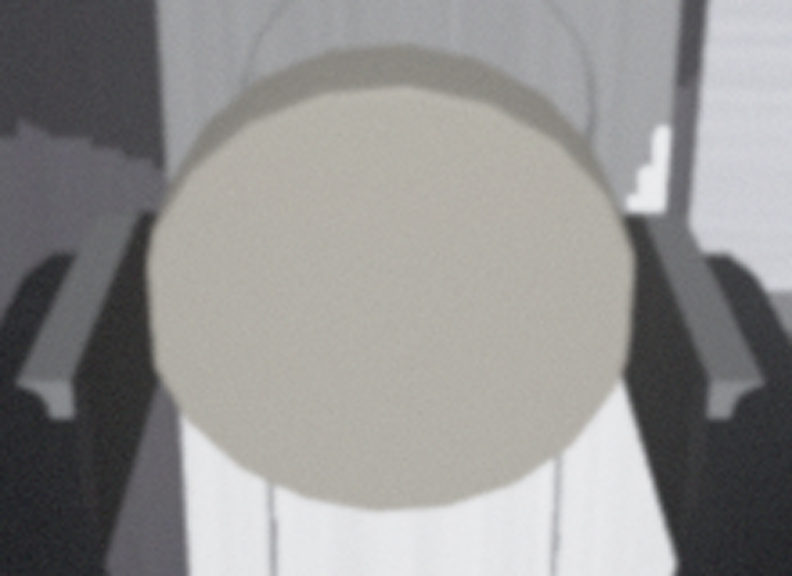

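Call:
arm_command(commands=[{"grip":50,"dx":-6,"dy":5,"dz":5,"turn":0.004},{"grip":50,"dx":0,"dy":0,"dz":8,"turn":0},{"grip":50,"dx":0,"dy":0,"dz":8,"turn":0},{"grip":50,"dx":0,"dy":0,"dz":0,"turn":0}])

```text
time: 12.25
position: [451.8, -59.7, 44.2]
tool_rot: [-3.135, 0.002, -3.122]
force: [0.2, -0.2, -0.4]
finger_gap: 56.8
```

```bash
python3 held.py 31.3 w13.png; python3 go.py 450 -64 14 3.157; python3 - <<'E'
from fit import *
c=snap('wrist')
# fit the near nest arc in view: dark line
g=cv2.cvtColor(c['frame'],cv2.COLOR_BGR2GRAY).astype(np.float32)
img=cv2.resize(c['frame'],None,fx=1.5,fy=1.5);draw(c,outline_pts(530.7,-61.75,.0153),img);cv2.imwrite('pics/w13n.png',img)
E
```

```text
held disc centre [452.8 -58.6] fit -22.3 offset from TCP [1.  1.1]
t 12.3 pos [451.8 -59.7  44.7] rot [-3.1352e+00  1.7000e-03 -3.1218e+00] gap 57.2 F [-0.7  1.  -0.7]
shift dx dy dz [ 1.9 -4.1 30.7] dist 31
turn 0.0044
```

View pics/w13n.png

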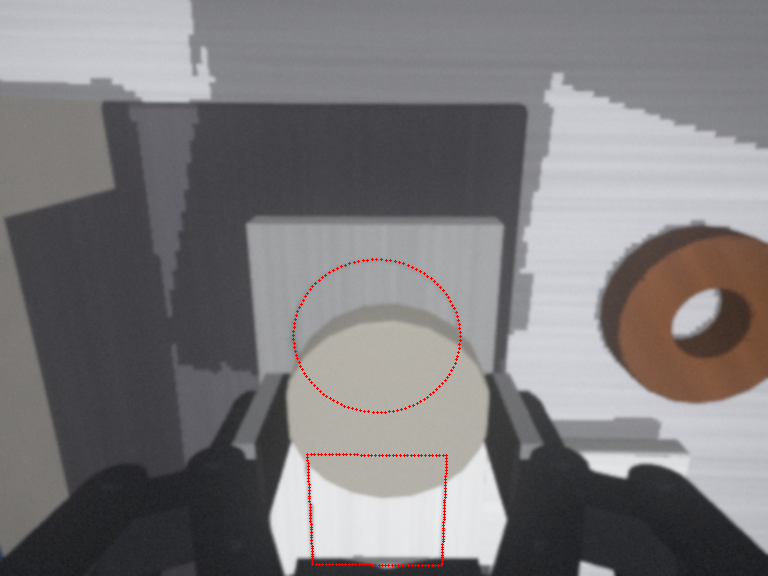

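Call:
arm_command(commands=[{"grip":50,"dx":2,"dy":-4.4,"dz":6,"turn":0.004},{"grip":50,"dx":0,"dy":0,"dz":8,"turn":0},{"grip":50,"dx":0,"dy":0,"dz":8,"turn":0},{"grip":50,"dx":0,"dy":0,"dz":8,"turn":0},{"grip":50,"dx":0,"dy":0,"dz":0,"turn":0}])

```text
time: 12.77
position: [450.2, -64.7, 12.7]
tool_rot: [-3.135, 0.004, -3.125]
force: [-0.0, 1.1, -0.4]
finger_gap: 56.9
```

```bash
python3 held.py 31.3 w14.png; python3 go.py 449.8 -64 9 3.157; python3 - <<'E'
from fit import *
c=snap('wrist')
save(c['frame'][120:384,100:420],'w14n.png',2.4)
for h in (28,30,32,34):
  p=c['o']['position'];q,f=fit_disc(c,p[:2],z=p[2]+h,rng=4);print(h,q.round(2),round(f,2))
E
```

```text
held disc centre [451.  -63.8] fit -24.0 offset from TCP [0.8 0.9]
t 12.82 pos [450.3 -64.7  13.2] rot [-3.1345  0.0038 -3.1253] gap 57.6 F [-0.1 -0.3 -0.6]
shift dx dy dz [0.5 0.7 4.2] dist 4
turn 0.0009
28 [452.06 -63.73] -24.74
30 [451.36 -63.74] -24.43
32 [450.81 -63.8 ] -24.44
34 [449.92 -63.75] -23.5
```

View pics/w14n.png

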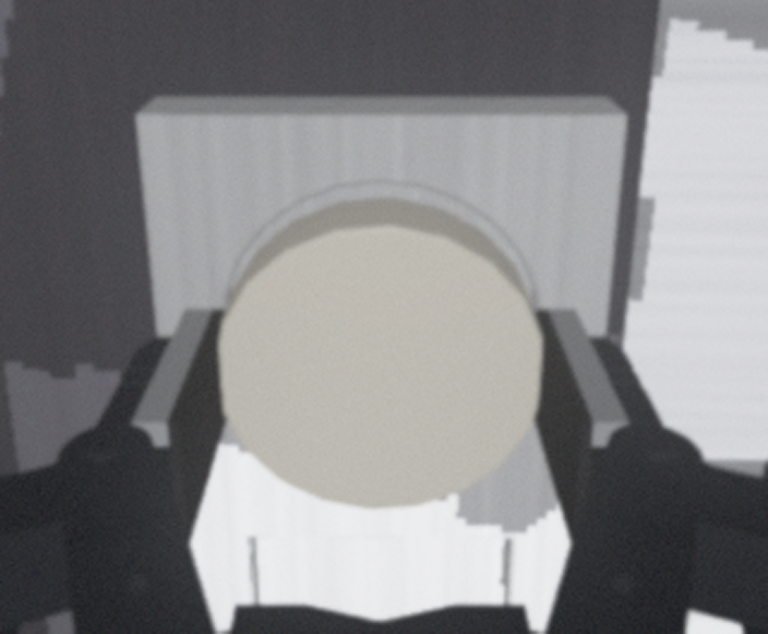

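```bash
python3 - <<'E'
from h import *
c=snap('wrist')
e=unproj(c,[100+381/2.4,120+197/2.4],30.5)[0];r=unproj(c,[100+383/2.4,120+182/2.4],26)[0]
print('disc centre x',e[0]+30,'nest centre x',r[0]+31.5, e,r)
for a,b in (((232,300),(535,300)),):
    L=unproj(c,[[100+a[0]/2.4,120+a[1]/2.4],[100+b[0]/2.4,120+b[1]/2.4]],26);print(L.round(1),L[:,1].mean())
E
```

```text
disc centre x 451.3791233314026 nest centre x 451.5187727921708 [421.37912333 -63.90019688  30.5       ] [420.01877279 -63.56853207  26.        ]
[[445.6 -93.3  26. ]
 [444.4 -32.9  26. ]] -63.07413596265605
```

The rim arc is concentric with the disc: x agrees within 0.2 mm and y is about 0.6 mm off. Lowering it in.

Call:
arm_command(commands=[{"grip":50,"dx":0,"dy":0.7,"dz":4,"turn":0},{"grip":50,"dx":0,"dy":0,"dz":2,"turn":0},{"grip":50,"dx":0,"dy":0,"dz":1,"turn":0}])

```text
time: 13.17
position: [451.2, -64.2, 7.3]
tool_rot: [-3.134, 0.007, -3.125]
force: [0.5, -0.3, 0.1]
finger_gap: 57.2
```

Call:
arm_command(commands=[{"grip":50,"dx":0,"dy":0,"dz":1,"turn":0}])

```text
time: 13.25
position: [451.3, -64.2, 6.2]
tool_rot: [-3.134, 0.007, -3.125]
force: [0.4, -0.0, -1.0]
finger_gap: 57.3
```

Call:
arm_command(commands=[{"grip":50,"dx":0,"dy":0,"dz":0.8,"turn":0}])

```text
time: 13.33
position: [451.4, -64.2, 5.4]
tool_rot: [-3.134, 0.007, -3.125]
force: [-0.3, 0.1, -0.5]
finger_gap: 57.2
```

Call:
arm_command(commands=[{"grip":50,"dx":0.5,"dy":0,"dz":1,"turn":0}])

```text
time: 13.42
position: [451.0, -64.2, 4.4]
tool_rot: [-3.133, 0.007, -3.125]
force: [0.3, 0.1, 0.5]
finger_gap: 57.1
```

Call:
arm_command(commands=[{"grip":50,"dx":0.3,"dy":0,"dz":0.8,"turn":0}])

```text
time: 13.5
position: [450.8, -64.2, 3.7]
tool_rot: [-3.133, 0.008, -3.125]
force: [-1.1, 1.5, 18.5]
finger_gap: 57.4
```

```bash
python3 go.py 449.8 -64 3 3.157; python3 - <<'E'
from h import *
c=snap('wrist')
save(c['frame'][120:384,100:420],'w15.png',2.4)
E
```

```text
t 13.5 pos [450.8 -64.2   3.7] rot [-3.1333  0.0079 -3.1252] gap 57.4 F [-1.1  1.5 18.5]
shift dx dy dz [1.  0.3 0.7] dist 1
turn 0.001
```

View pics/w15.png

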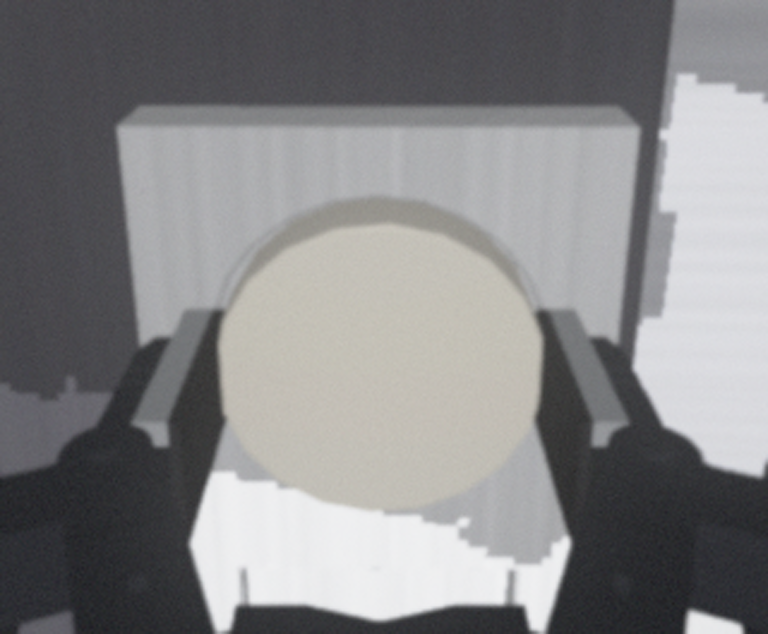

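Contact came at a reading of 3.7, exactly the height predicted for seated. Releasing.

Call:
arm_command(commands=[{"grip":50,"dx":0,"dy":0,"dz":-0.6,"turn":0},{"grip":65,"dx":0,"dy":0,"dz":0,"turn":0},{"grip":77,"dx":0,"dy":0,"dz":0,"turn":0},{"grip":77,"dx":0,"dy":0,"dz":0,"turn":0},{"grip":77,"dx":0,"dy":0,"dz":-10,"turn":0},{"grip":77,"dx":0,"dy":0,"dz":-20,"turn":0},{"grip":77,"dx":0,"dy":0,"dz":-30,"turn":0},{"grip":77,"dx":0,"dy":0,"dz":-30,"turn":0},{"grip":77,"dx":0,"dy":0,"dz":0,"turn":0}])

```text
time: 14.3
position: [448.9, -63.3, 96.2]
tool_rot: [-3.135, 0.003, -3.125]
force: [-0.2, 0.9, 0.6]
finger_gap: 77.3
```

```bash
python3 go.py 623 211 90 3.157; python3 - <<'E'
from fit import *
c=snap('wrist')
save(c['frame'],'w16.png',1.5)
q,f=fit_disc(c,(451,-63),z=35);print('disc at',q.round(1),f)
E
```

```text
t 14.3 pos [448.9 -63.3  96.2] rot [-3.1349e+00  2.9000e-03 -3.1254e+00] gap 77.3 F [-0.2  0.9  0.6]
shift dx dy dz [-178.5  271.5    4.9] dist 325
turn 0.0008
disc at [450.9 -63.2] -11.99365234375
```

View pics/w16.png

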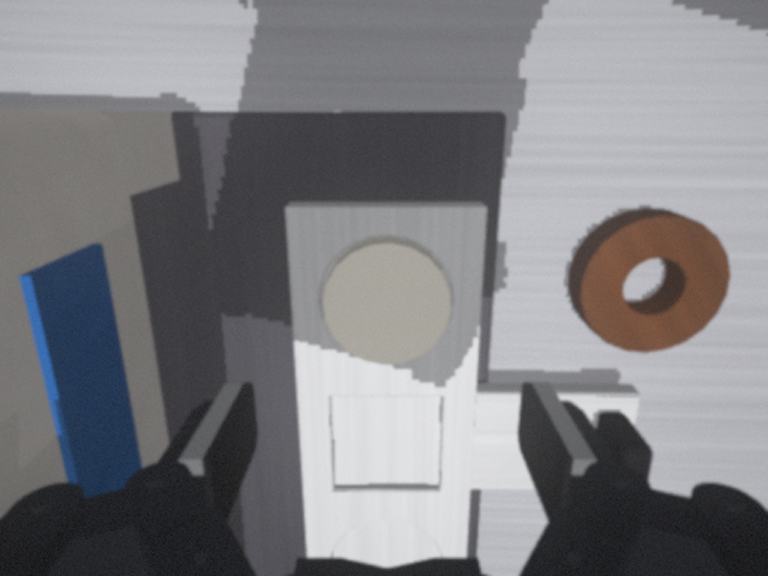

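The near disc is seated at (450.9,-63.2), as expected. On to the second disc.

Call:
arm_command(commands=[{"grip":77,"dx":-12,"dy":19,"dz":0,"turn":0},{"grip":77,"dx":-20,"dy":30,"dz":0,"turn":0},{"grip":77,"dx":-20,"dy":30,"dz":0,"turn":0},{"grip":77,"dx":-20,"dy":30,"dz":0,"turn":0},{"grip":77,"dx":-20,"dy":30,"dz":0,"turn":0},{"grip":77,"dx":-20,"dy":30,"dz":0,"turn":0},{"grip":77,"dx":-20,"dy":30,"dz":0,"turn":0},{"grip":77,"dx":-20,"dy":30,"dz":0,"turn":0},{"grip":77,"dx":-14,"dy":22,"dz":5,"turn":0},{"grip":77,"dx":-8,"dy":15,"dz":10,"turn":0},{"grip":77,"dx":0,"dy":0,"dz":0,"turn":0}])

```text
time: 15.27
position: [622.0, 218.1, 64.0]
tool_rot: [-3.134, -0.008, -3.13]
force: [-0.8, -0.7, -0.6]
finger_gap: 77.0
```

```bash
python3 - <<'E'
from fit import *
c=snap('wrist')
save(c['frame'],'w17.png',1.5)
q,f=fit_disc(c,(623,211),z=14);print('disc at',q.round(1),f)
E
python3 go.py 623.2 211 -10 3.157
```

```text
disc at [623.8 211.1] -15.560742378234863
t 15.32 pos [621.4 217.   64.4] rot [-3.1339 -0.0088 -3.1304] gap 76.9 F [-0.9 -0.3  0.7]
shift dx dy dz [-2.4 -5.4 74.5] dist 75
turn -0.0042
```

View pics/w17.png

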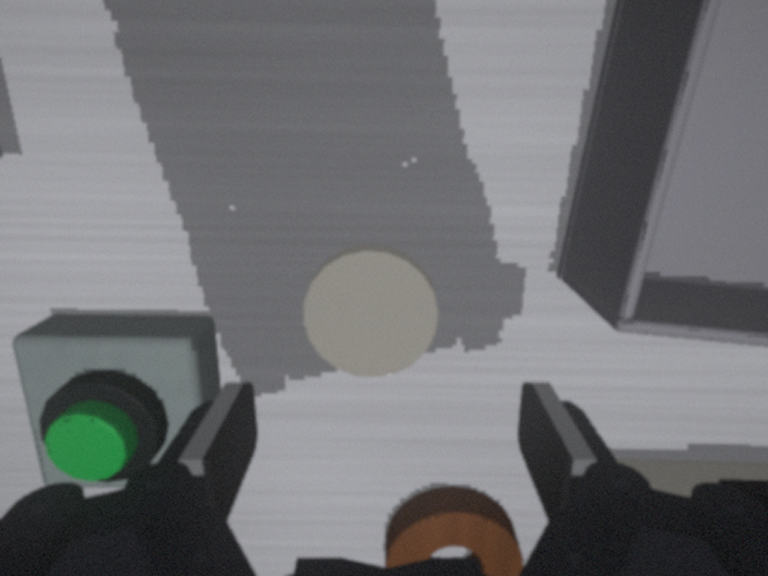

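Call:
arm_command(commands=[{"grip":77,"dx":-2.2,"dy":-6,"dz":15,"turn":0},{"grip":77,"dx":0,"dy":0,"dz":20,"turn":0},{"grip":77,"dx":0,"dy":0,"dz":15,"turn":0},{"grip":77,"dx":0,"dy":0,"dz":8,"turn":0},{"grip":77,"dx":0,"dy":0,"dz":0,"turn":0}])

```text
time: 15.73
position: [620.6, 206.9, 1.6]
tool_rot: [-3.133, -0.013, -3.131]
force: [-1.0, 0.0, 0.2]
finger_gap: 76.7
```

```bash
python3 - <<'E'
from fit import *
c=snap('wrist')
q,f=fit_disc(c,(623,211),z=14);print('disc at',q.round(1),f)
E
python3 go.py 623.4 210 -17.5 3.157
```

```text
disc at [623.8 211.2] -16.792583465576172
t 15.78 pos [620.9 206.9   2.4] rot [-3.1327 -0.0122 -3.1313] gap 77.1 F [-0.9  0.   0.2]
shift dx dy dz [-2.8  3.2 19.8] dist 20
turn -0.0051
```

Call:
arm_command(commands=[{"grip":77,"dx":-3,"dy":3.2,"dz":5,"turn":0},{"grip":77,"dx":0,"dy":0,"dz":6,"turn":0},{"grip":77,"dx":0,"dy":0,"dz":4,"turn":0},{"grip":77,"dx":0,"dy":0,"dz":0,"turn":0}])

```text
time: 16.12
position: [625.1, 209.8, -11.4]
tool_rot: [-3.133, -0.009, -3.132]
force: [0.5, 0.8, -0.1]
finger_gap: 76.8
```

```bash
python3 go.py 623.4 210 -17.5 3.157
```

```text
t 16.12 pos [625.1 209.8 -11.4] rot [-3.1334 -0.0088 -3.1322] gap 76.8 F [ 0.5  0.8 -0.1]
shift dx dy dz [1.7 0.3 6.1] dist 6
turn -0.006
```

Call:
arm_command(commands=[{"grip":77,"dx":1.7,"dy":0.3,"dz":4,"turn":0},{"grip":77,"dx":0,"dy":0,"dz":2,"turn":0},{"grip":77,"dx":0,"dy":0,"dz":0,"turn":0}])

```text
time: 16.37
position: [623.5, 210.2, -17.3]
tool_rot: [-3.134, -0.008, -3.132]
force: [0.2, 0.2, 1.3]
finger_gap: 77.1
```

Call:
arm_command(commands=[{"grip":70,"dx":0,"dy":0,"dz":0,"turn":0},{"grip":50,"dx":0,"dy":0,"dz":0,"turn":0},{"grip":50,"dx":0,"dy":0,"dz":0,"turn":0},{"grip":50,"dx":0,"dy":0,"dz":0,"turn":0},{"grip":50,"dx":0,"dy":0,"dz":0,"turn":0}])

```text
time: 16.78
position: [623.9, 210.5, -15.9]
tool_rot: [-3.134, -0.006, -3.132]
force: [0.5, -0.2, 0.0]
finger_gap: 57.2
```

Call:
arm_command(commands=[{"grip":50,"dx":0,"dy":0,"dz":-15,"turn":0},{"grip":50,"dx":0,"dy":0,"dz":-25,"turn":0},{"grip":50,"dx":0,"dy":0,"dz":-30,"turn":0},{"grip":50,"dx":0,"dy":0,"dz":-25,"turn":0},{"grip":50,"dx":0,"dy":0,"dz":0,"turn":0}])

```text
time: 17.2
position: [623.4, 210.9, 80.5]
tool_rot: [-3.133, -0.011, -3.132]
force: [1.0, 0.3, 0.1]
finger_gap: 57.3
```

```bash
python3 held.py 29.9 w18.png; python3 go.py 610.1 -61.6 70 3.157
```

```text
held disc centre [624.4 211.8] fit -25.0 offset from TCP [1.  0.9]
t 17.25 pos [622.7 210.7  78.6] rot [-3.1325 -0.0128 -3.1318] gap 57.3 F [ 0.4  0.3 -0.6]
shift dx dy dz [  15.2 -272.1   11.2] dist 273
turn -0.0057
```

View pics/w18.png

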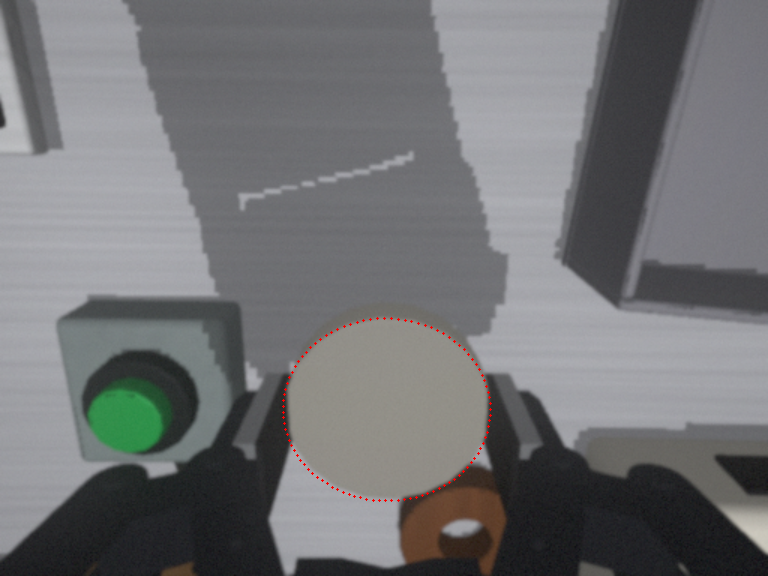

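The disc is held with offset (1.0,0.9). Moving to the far nest.

Call:
arm_command(commands=[{"grip":50,"dx":1,"dy":-20,"dz":0,"turn":-0.005},{"grip":50,"dx":2,"dy":-34,"dz":0,"turn":0},{"grip":50,"dx":2,"dy":-34,"dz":0,"turn":0},{"grip":50,"dx":2,"dy":-34,"dz":0,"turn":0},{"grip":50,"dx":2,"dy":-34,"dz":0,"turn":0},{"grip":50,"dx":2,"dy":-34,"dz":0,"turn":0},{"grip":50,"dx":2,"dy":-34,"dz":0,"turn":0},{"grip":50,"dx":1,"dy":-24,"dz":0,"turn":0},{"grip":50,"dx":0,"dy":-10,"dz":0,"turn":0},{"grip":50,"dx":0,"dy":0,"dz":0,"turn":0}])

```text
time: 18.08
position: [608.0, -56.6, 71.4]
tool_rot: [-3.134, -0.023, -3.122]
force: [0.6, -0.2, -0.7]
finger_gap: 57.0
```

```bash
python3 held.py 29.9 w19.png; python3 go.py 610.1 -61.6 14 3.157
```

```text
held disc centre [609.3 -55.5] fit -23.6 offset from TCP [1.2 1.1]
t 18.13 pos [607.9 -55.6  71.3] rot [-3.1344 -0.023  -3.1219] gap 57.1 F [ 0.7  0.1 -0.6]
shift dx dy dz [-3.4 -5.6 57.3] dist 58
turn 0.0043
```

View pics/w19.png

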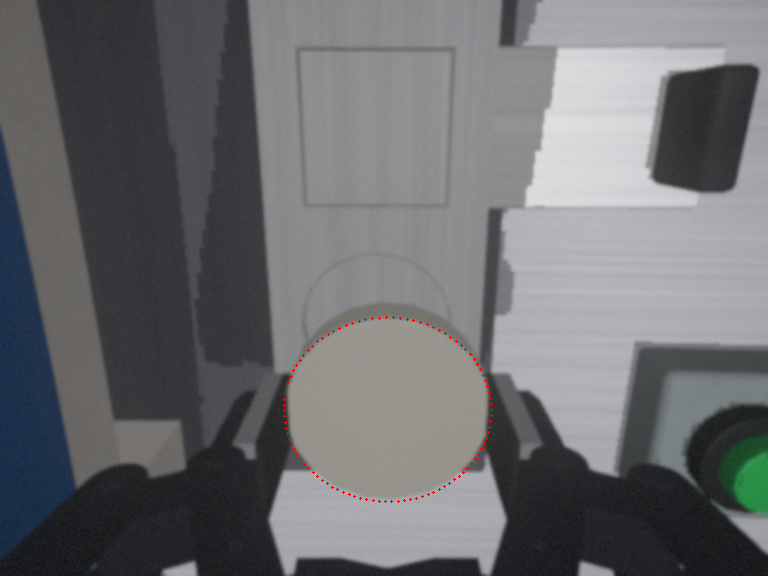

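Call:
arm_command(commands=[{"grip":50,"dx":-3.5,"dy":-5.5,"dz":5,"turn":0.004},{"grip":50,"dx":0,"dy":0,"dz":12,"turn":0},{"grip":50,"dx":0,"dy":0,"dz":15,"turn":0},{"grip":50,"dx":0,"dy":0,"dz":12,"turn":0},{"grip":50,"dx":0,"dy":0,"dz":6,"turn":0},{"grip":50,"dx":0,"dy":0,"dz":0,"turn":0}])

```text
time: 18.63
position: [610.6, -54.6, 14.8]
tool_rot: [-3.135, -0.025, -3.12]
force: [-0.6, -0.1, -0.5]
finger_gap: 57.6
```

```bash
python3 held.py 29.9 w20.png; python3 go.py 610.1 -61.6 12 3.157
```

```text
held disc centre [612.2 -53.7] fit -26.6 offset from TCP [1.6 0.9]
t 18.68 pos [610.6 -54.6  15.3] rot [-3.1353 -0.0246 -3.1195] gap 56.8 F [ 0.  -0.  -0.8]
shift dx dy dz [ 0.6 -7.   3.3] dist 8
turn 0.0067
```

View pics/w20.png

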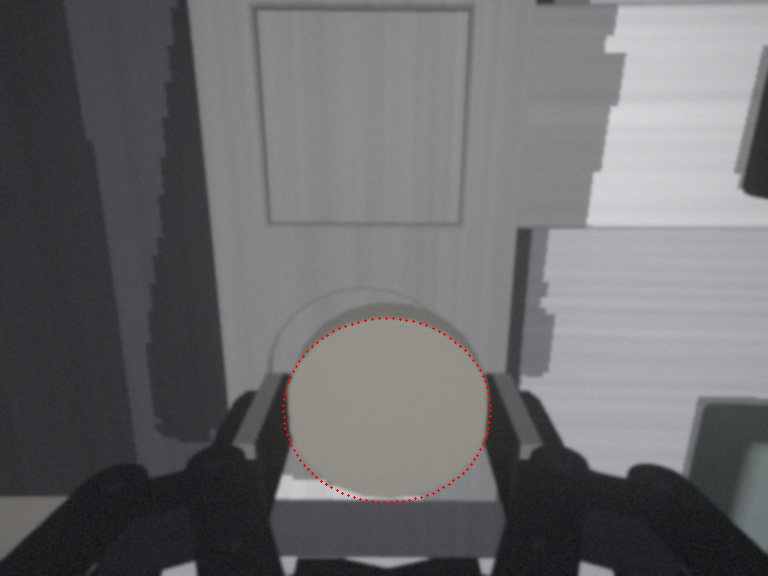

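Call:
arm_command(commands=[{"grip":50,"dx":0.5,"dy":-7,"dz":0,"turn":0.006},{"grip":50,"dx":0,"dy":0,"dz":2,"turn":0},{"grip":50,"dx":0,"dy":0,"dz":0,"turn":0}])

```text
time: 18.93
position: [610.8, -61.1, 13.8]
tool_rot: [-3.135, -0.023, -3.124]
force: [0.5, 0.5, -0.7]
finger_gap: 56.9
```

```bash
python3 held.py 29.9 w21.png; python3 go.py 610.1 -61.6 12 3.157; python3 - <<'E'
from fit import *
c=snap('wrist');save(c['frame'][120:384,100:420],'w21n.png',2.4)
E
```

```text
held disc centre [612.5 -60.2] fit -26.8 offset from TCP [1.7 0.9]
t 18.98 pos [611.  -61.2  14.1] rot [-3.1348 -0.023  -3.1244] gap 57.0 F [ 0.5 -0.6 -0.5]
shift dx dy dz [ 0.9 -0.4  2.1] dist 2
turn 0.0018
```

View pics/w21n.png

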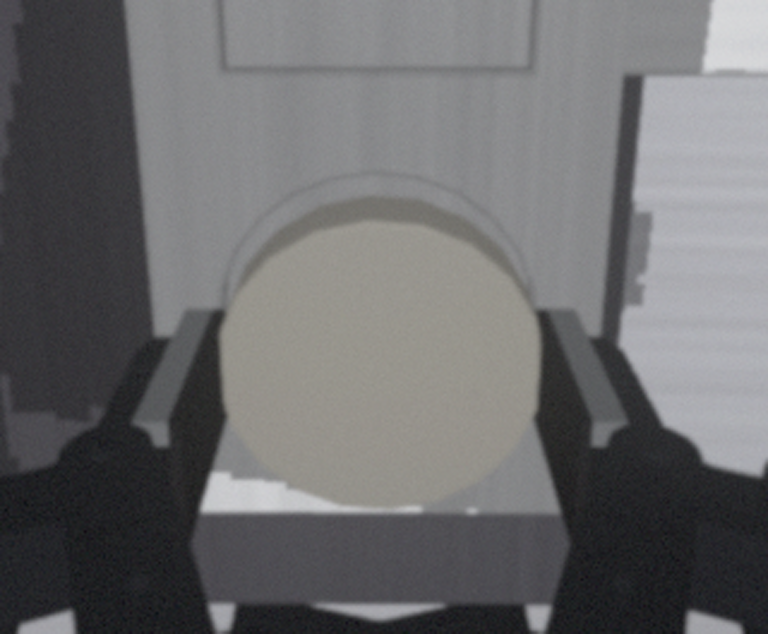

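```bash
python3 - <<'E'
from fit import *
c=snap('wrist');z=c['o']['position'][2]
e=unproj(c,[100+381/2.4,120+195/2.4],z+15.9)[0];r=unproj(c,[100+378/2.4,120+173/2.4],26)[0]
L=unproj(c,[[100+226/2.4,120+290/2.4],[100+532/2.4,120+290/2.4]],26)
q=unproj(c,[[100+226/2.4,120+69/2.4],[100+532/2.4,120+69/2.4]],26)
print('disc cx',e[0]+30,'nest cx',r[0]+31.5,'nest cy',L[:,1].mean(),'nest from square: cx',q[:,0].mean()+80-28.5,'cy',q[:,1].mean())
print('wrist fit',np.round(fit_shuttle(c,(530.7,-61.7,.0153)),4))
E
```

```text
disc cx 612.5704540036809 nest cx 611.0394562861867 nest cy -60.41898147084106 nest from square: cx 611.0319989190286 cy -61.1841356709287
wrist fit [ 5.314253e+02 -6.219480e+01  1.300000e-02 -4.270000e-02]
```

Call:
arm_command(commands=[{"grip":50,"dx":1.5,"dy":-0.3,"dz":3,"turn":0},{"grip":50,"dx":0,"dy":0,"dz":2,"turn":0},{"grip":50,"dx":0,"dy":0,"dz":0,"turn":0}])

```text
time: 19.33
position: [609.5, -61.6, 9.6]
tool_rot: [-3.134, -0.022, -3.125]
force: [0.6, 0.1, 0.5]
finger_gap: 57.1
```

```bash
python3 held.py 29.9 w22.png; python3 go.py 610.1 -61.6 5.1 3.157
```

```text
held disc centre [610.6 -60.7] fit -22.6 offset from TCP [1.1 1. ]
t 19.38 pos [609.5 -61.6   9.7] rot [-3.1345 -0.0216 -3.1246] gap 56.9 F [-0.8 -0.1 -0.5]
shift dx dy dz [-0.7  0.1  4.6] dist 5
turn 0.0016
```

Call:
arm_command(commands=[{"grip":50,"dx":-0.3,"dy":0,"dz":1.5,"turn":0},{"grip":50,"dx":0,"dy":0,"dz":1,"turn":0}])

```text
time: 19.55
position: [609.9, -61.7, 7.2]
tool_rot: [-3.134, -0.021, -3.125]
force: [0.6, -0.7, -0.5]
finger_gap: 57.4
```

Call:
arm_command(commands=[{"grip":50,"dx":0,"dy":0,"dz":1,"turn":0}])

```text
time: 19.63
position: [609.9, -61.7, 6.1]
tool_rot: [-3.134, -0.021, -3.125]
force: [-0.1, 0.1, -0.1]
finger_gap: 57.4
```

Call:
arm_command(commands=[{"grip":50,"dx":0,"dy":0,"dz":0.8,"turn":0}])

```text
time: 19.72
position: [609.9, -61.7, 5.1]
tool_rot: [-3.134, -0.021, -3.125]
force: [-0.2, 0.2, -1.5]
finger_gap: 57.0
```

Call:
arm_command(commands=[{"grip":50,"dx":0,"dy":0,"dz":0.6,"turn":0}])

```text
time: 19.8
position: [609.8, -61.7, 4.5]
tool_rot: [-3.134, -0.022, -3.125]
force: [-4.1, -0.0, 11.1]
finger_gap: 57.2
```

Call:
arm_command(commands=[{"grip":50,"dx":0,"dy":0,"dz":0.4,"turn":0},{"grip":65,"dx":0,"dy":0,"dz":0,"turn":0},{"grip":77,"dx":0,"dy":0,"dz":0,"turn":0},{"grip":77,"dx":0,"dy":0,"dz":0,"turn":0},{"grip":77,"dx":0,"dy":0,"dz":-10,"turn":0},{"grip":77,"dx":0,"dy":0,"dz":-20,"turn":0},{"grip":77,"dx":0,"dy":0,"dz":-30,"turn":0},{"grip":77,"dx":0,"dy":0,"dz":-35,"turn":0},{"grip":77,"dx":0,"dy":0,"dz":-35,"turn":0},{"grip":77,"dx":0,"dy":0,"dz":0,"turn":0}])

```text
time: 20.63
position: [611.9, -60.4, 140.8]
tool_rot: [-3.136, -0.026, -3.125]
force: [-0.1, -0.9, 0.1]
finger_gap: 76.7
```

```bash
python3 go.py 529 55 90 3.157; python3 - <<'E'
from fit import *
c=snap('wrist')
save(c['frame'],'w23.png',1.5)
for n in ((611,-60.5),(451,-63)):
    q,f=fit_disc(c,n,z=35);print('disc at',q.round(1),f)
E
```

```text
t 20.63 pos [611.9 -60.4 140.8] rot [-3.1355 -0.0257 -3.1245] gap 76.7 F [-0.1 -0.9  0.1]
shift dx dy dz [ 79.6 117.1  52.1] dist 151
turn 0.0016
disc at [610.8 -60.6] -10.815754890441895
disc at [450.2 -62.9] -2.1068358421325684
```

View pics/w23.png

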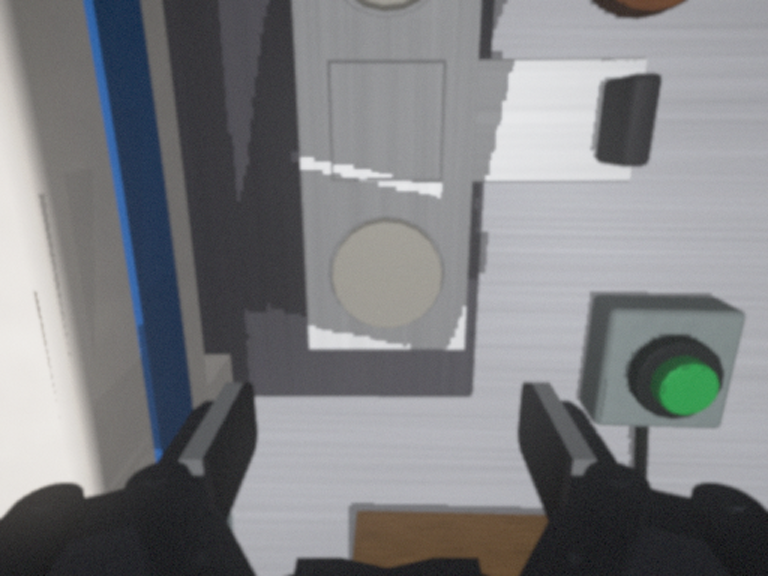

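Both discs are seated (far one at (610.8,-60.6)). Before sliding in, I'll check the wrist link's clearance to the press head.

```bash
python3 - <<'E'
from h import *
c=snap('top')
for z in (183,250,300,350): print(z,unproj(c,[210+415/6,150+125/6],z).round(0),unproj(c,[[210+465/6,150+200/6]],183).round(0))
E
python3 go.py 530 54 100 3.157
```

```text
183 [[ 582. -119.  183.]] [[ 552. -139.  183.]]
250 [[ 570. -115.  250.]] [[ 552. -139.  183.]]
300 [[ 561. -112.  300.]] [[ 552. -139.  183.]]
350 [[ 552. -108.  350.]] [[ 552. -139.  183.]]
t 20.73 pos [609.9 -60.2 135.9] rot [-3.1367 -0.0314 -3.1246] gap 76.9 F [ 0.2  0.1 -0.9]
shift dx dy dz [ 76.8 115.7  37.8] dist 144
turn 0.0016
```

The wrist flange sits at about 200 mm above the TCP, so it stays above the 183 mm head top. Moving over the grip.

Call:
arm_command(commands=[{"grip":55,"dx":12,"dy":18,"dz":0,"turn":0},{"grip":55,"dx":20,"dy":30,"dz":5,"turn":0},{"grip":55,"dx":20,"dy":30,"dz":10,"turn":0},{"grip":55,"dx":16,"dy":25,"dz":10,"turn":0},{"grip":55,"dx":8,"dy":10,"dz":10,"turn":0},{"grip":55,"dx":0,"dy":0,"dz":0,"turn":0}])

```text
time: 21.23
position: [524.5, 54.0, 97.0]
tool_rot: [-3.137, -0.039, -3.128]
force: [0.6, -0.3, -0.7]
finger_gap: 54.9
```

```bash
python3 go.py 530 54 45 3.157
```

```text
t 21.23 pos [524.5  54.   97. ] rot [-3.1366 -0.0386 -3.1282] gap 54.9 F [ 0.6 -0.3 -0.7]
shift dx dy dz [-7.5  0.2 51.7] dist 52
turn -0.002
```

Call:
arm_command(commands=[{"grip":55,"dx":-7,"dy":0,"dz":12,"turn":0},{"grip":55,"dx":0,"dy":0,"dz":20,"turn":0},{"grip":55,"dx":0,"dy":0,"dz":20,"turn":0},{"grip":55,"dx":0,"dy":0,"dz":0,"turn":0}])

```text
time: 21.57
position: [529.8, 53.4, 42.0]
tool_rot: [-3.137, -0.041, -3.126]
force: [-0.4, -0.5, 0.5]
finger_gap: 55.0
```

```bash
python3 go.py 530 54 18 3.157; python3 - <<'E'
from fit import *
c=snap('wrist');save(c['frame'],'w24.png',1.5)
E
```

```text
t 21.57 pos [529.8  53.4  42. ] rot [-3.1365 -0.0406 -3.1261] gap 55.0 F [-0.4 -0.5  0.5]
shift dx dy dz [-1.2  0.7 24. ] dist 24
turn 0.0001
```

View pics/w24.png

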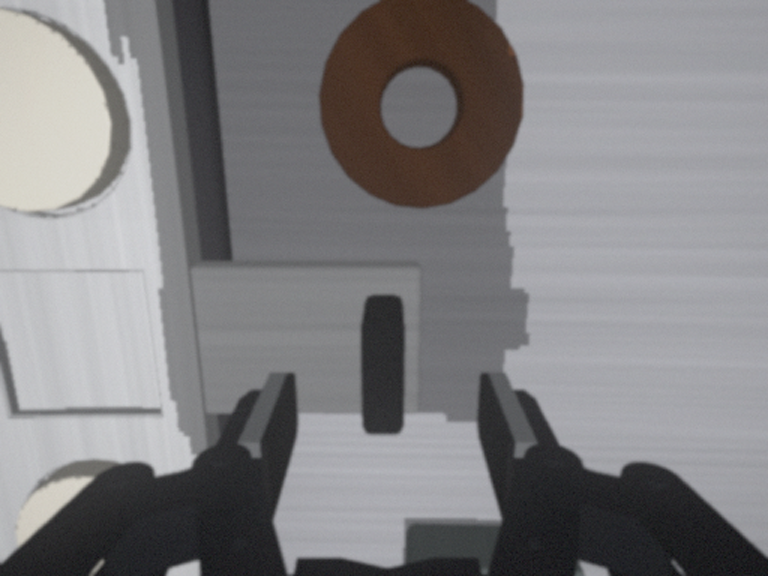

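The block is centred between the pads at (383,365). Descending and gripping.

Call:
arm_command(commands=[{"grip":55,"dx":-1,"dy":0,"dz":12,"turn":0},{"grip":55,"dx":0,"dy":0,"dz":11,"turn":0},{"grip":55,"dx":0,"dy":0,"dz":0,"turn":0},{"grip":5,"dx":0,"dy":0,"dz":0,"turn":0},{"grip":5,"dx":0,"dy":0,"dz":0,"turn":0},{"grip":5,"dx":0,"dy":0,"dz":0,"turn":0},{"grip":5,"dx":0,"dy":0,"dz":0,"turn":0},{"grip":5,"dx":0,"dy":0,"dz":0,"turn":0}])

```text
time: 22.28
position: [532.7, 51.8, 21.3]
tool_rot: [-3.136, -0.036, -3.127]
force: [1.6, -1.3, -12.0]
finger_gap: 12.3
```

Call:
arm_command(commands=[{"grip":5,"dx":0,"dy":-4,"dz":0,"turn":0},{"grip":5,"dx":0,"dy":-8,"dz":0,"turn":0},{"grip":5,"dx":0,"dy":-10,"dz":0,"turn":0},{"grip":5,"dx":0,"dy":-10,"dz":0,"turn":0},{"grip":5,"dx":0,"dy":-10,"dz":0,"turn":0},{"grip":5,"dx":0,"dy":-10,"dz":0,"turn":0},{"grip":5,"dx":0,"dy":-10,"dz":0,"turn":0},{"grip":5,"dx":0,"dy":-10,"dz":0,"turn":0},{"grip":5,"dx":0,"dy":-8,"dz":0,"turn":0},{"grip":5,"dx":0,"dy":-6,"dz":0,"turn":0}])

```text
time: 23.12
position: [534.4, -41.7, 21.3]
tool_rot: [-3.137, -0.035, -3.127]
force: [2.7, 2.9, -8.5]
finger_gap: 12.4
```

```bash
python3 go.py 531 -78 18 3.157; python3 - <<'E'
from fit import *
c=snap('wrist');save(c['frame'],'w25.png',1)
c=snap('scene');save(c['frame'][100:260,150:350],'s25.png',3)
E
```

```text
t 23.12 pos [534.4 -41.7  21.3] rot [-3.1374 -0.0353 -3.1274] gap 12.4 F [ 2.7  2.9 -8.5]
shift dx dy dz [  3.8 -36.2   3.6] dist 37
turn -0.0012
```

View pics/s25.png

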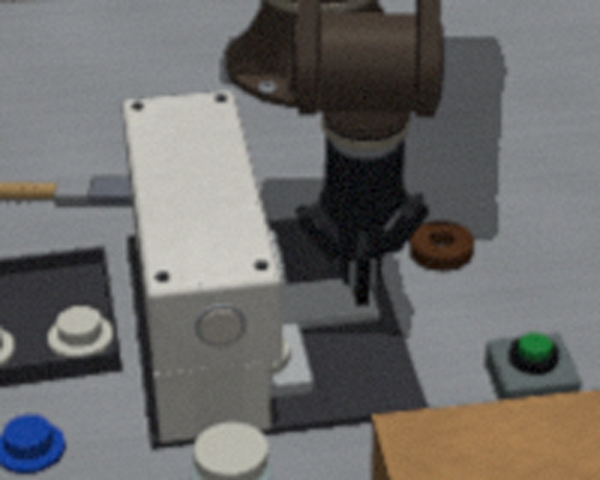

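View pics/w25.png

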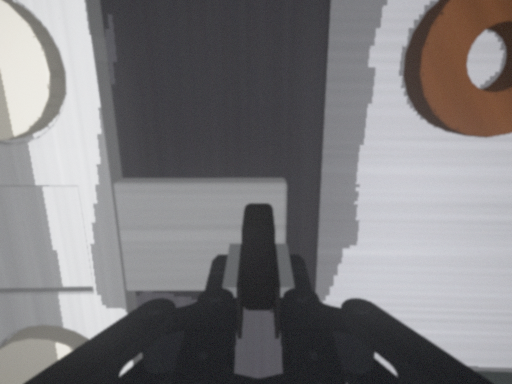

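Call:
arm_command(commands=[{"grip":5,"dx":0,"dy":-6,"dz":0,"turn":0},{"grip":5,"dx":0,"dy":-6,"dz":0,"turn":0},{"grip":5,"dx":0,"dy":-6,"dz":0,"turn":0},{"grip":5,"dx":0,"dy":-5,"dz":0,"turn":0},{"grip":5,"dx":0,"dy":-3,"dz":0,"turn":0}])

```text
time: 23.63
position: [534.8, -68.2, 21.3]
tool_rot: [-3.138, -0.035, -3.127]
force: [4.4, 2.8, -6.3]
finger_gap: 12.6
```

Call:
arm_command(commands=[{"grip":5,"dx":0,"dy":-2,"dz":0,"turn":0},{"grip":5,"dx":0,"dy":-2,"dz":0,"turn":0}])

```text
time: 23.8
position: [534.9, -72.7, 21.4]
tool_rot: [-3.138, -0.035, -3.127]
force: [2.7, 2.0, -7.0]
finger_gap: 12.5
```

Call:
arm_command(commands=[{"grip":5,"dx":0,"dy":-2,"dz":0,"turn":0}])

```text
time: 23.88
position: [534.9, -74.2, 21.3]
tool_rot: [-3.139, -0.035, -3.127]
force: [7.2, 31.8, -4.2]
finger_gap: 12.4
```

Call:
arm_command(commands=[{"grip":5,"dx":0,"dy":-2,"dz":0,"turn":0}])

```text
time: 23.97
position: [534.9, -74.2, 21.3]
tool_rot: [-3.141, -0.036, -3.129]
force: [8.5, 36.0, -4.3]
finger_gap: 12.4
```

The hard stop is reached at y=-74.2, which matches 130 mm of travel from the outer stop at about 55.8. Releasing and rising.

Call:
arm_command(commands=[{"grip":5,"dx":0,"dy":0.5,"dz":0,"turn":0},{"grip":30,"dx":0,"dy":0,"dz":0,"turn":0},{"grip":45,"dx":0,"dy":0,"dz":0,"turn":0},{"grip":45,"dx":0,"dy":0,"dz":0,"turn":0},{"grip":45,"dx":0,"dy":0,"dz":-15,"turn":0},{"grip":45,"dx":0,"dy":0,"dz":-30,"turn":0},{"grip":45,"dx":0,"dy":0,"dz":-35,"turn":0},{"grip":45,"dx":0,"dy":0,"dz":-35,"turn":0},{"grip":45,"dx":0,"dy":0,"dz":-35,"turn":0},{"grip":60,"dx":0,"dy":0,"dz":-35,"turn":0},{"grip":60,"dx":0,"dy":0,"dz":0,"turn":0}])

```text
time: 24.88
position: [539.9, -75.3, 216.1]
tool_rot: [-3.14, -0.04, -3.129]
force: [0.9, -0.8, -0.8]
finger_gap: 59.9
```

```bash
python3 go.py 536 -340 215 3.157; python3 - <<'E'
from fit import *
c=snap('wrist');save(c['frame'],'w26.png',1.5)
c=snap('scene');save(c['frame'][100:270,110:350],'s26.png',3)
E
```

```text
t 24.88 pos [539.9 -75.3 216.1] rot [-3.14   -0.0398 -3.1293] gap 59.9 F [ 0.9 -0.8 -0.8]
shift dx dy dz [   7.  -264.7    1.8] dist 265
turn -0.0031
```

View pics/w26.png

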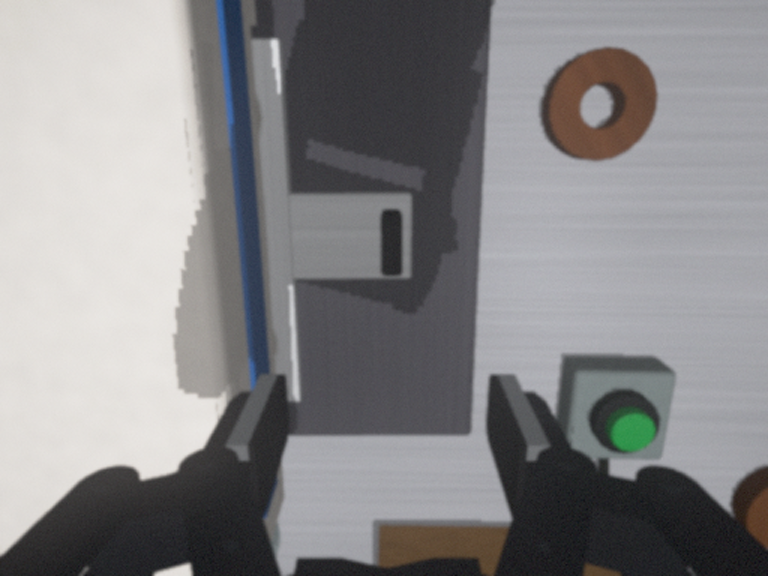

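View pics/s26.png

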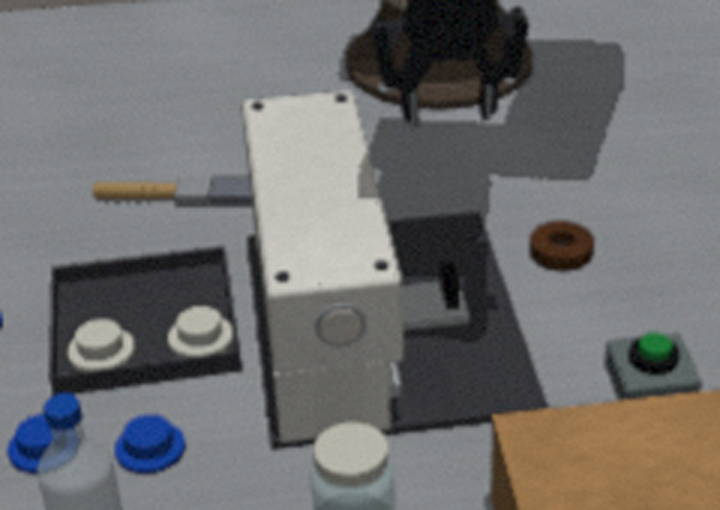

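The shuttle is in, and the scene view shows exactly two white lids in the tray. Crossing above the head to them.

Call:
arm_command(commands=[{"grip":60,"dx":0,"dy":-20,"dz":0,"turn":0},{"grip":60,"dx":1,"dy":-35,"dz":0,"turn":0},{"grip":60,"dx":1,"dy":-35,"dz":0,"turn":0},{"grip":60,"dx":1,"dy":-35,"dz":0,"turn":0},{"grip":60,"dx":1,"dy":-35,"dz":0,"turn":0},{"grip":60,"dx":1,"dy":-35,"dz":0,"turn":0},{"grip":60,"dx":1,"dy":-35,"dz":0,"turn":0},{"grip":60,"dx":1,"dy":-25,"dz":0,"turn":0},{"grip":60,"dx":0,"dy":-10,"dz":0,"turn":0},{"grip":60,"dx":0,"dy":0,"dz":0,"turn":0}])

```text
time: 25.82
position: [527.0, -350.0, 195.7]
tool_rot: [3.131, -0.065, -3.127]
force: [0.3, 0.2, -0.4]
finger_gap: 59.7
```

```bash
cat > lids.py <<'E'
from fit import *
c=snap('wrist');img=cv2.resize(c['frame'],None,fx=1.5,fy=1.5);a=np.linspace(0,6.28,120)
for x0 in [(536,-341),(536,-418)]:
    q,f=fit_disc(c,x0,r=22.,z=30,rng=8);q2,f2=fit_disc(c,x0,r=32.,z=12,rng=8)
    print('hub',q.round(1),round(f,1),'flange',q2.round(1),round(f2,1))
    draw(c,np.c_[q[0]+22*np.cos(a),q[1]+22*np.sin(a),0*a+30],img);draw(c,np.c_[q2[0]+32*np.cos(a),q2[1]+32*np.sin(a),0*a+12],img,(0,255,0))
cv2.imwrite('pics/'+sys.argv[1],img)
E
python3 go.py 536 -340 60 3.157;python3 lids.py w27.png
```

```text
t 25.82 pos [ 527.  -350.   195.7] rot [ 3.1308 -0.0652 -3.127 ] gap 59.7 F [ 0.3  0.2 -0.4]
shift dx dy dz [-17.9   8.4 134.9] dist 136
turn -0.0008
hub [ 533. -334.] -13.2 flange [ 532.9 -323.8] -39.8
hub [ 544.2 -418.5] -17.1 flange [ 537.5 -420.2] -40.0
```

View pics/w27.png

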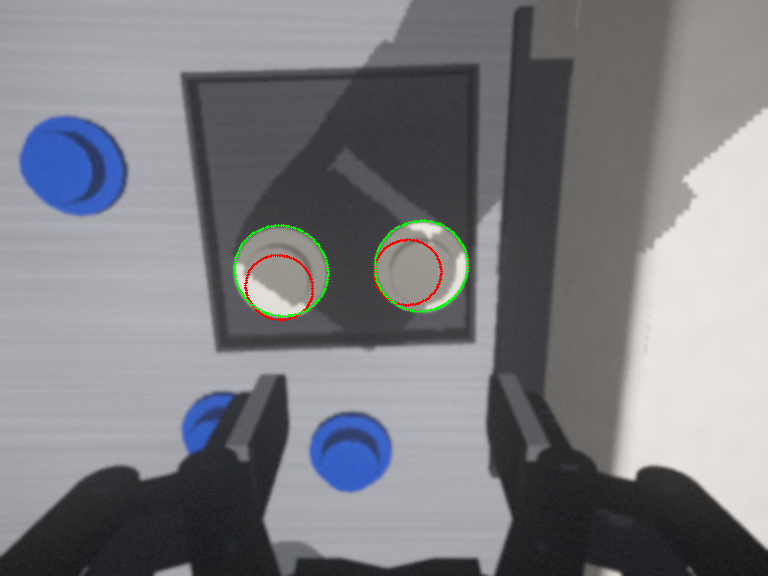

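The flange fits (green) are good: lids at (532.9,-323.8) and (537.5,-420.2). The first has been knocked about 18 mm toward the press, so it now sits close to the tray's near wall. Jaws along world x are needed, with the camera pointing away from the head, so I'll turn the wrist to yaw≈-1.4.

Call:
arm_command(commands=[{"grip":60,"dx":0,"dy":0,"dz":-5,"turn":0.124},{"grip":60,"dx":0,"dy":0,"dz":0,"turn":0.124},{"grip":60,"dx":0,"dy":0,"dz":0,"turn":0.124},{"grip":60,"dx":0,"dy":0,"dz":0,"turn":0.124},{"grip":60,"dx":0,"dy":0,"dz":0,"turn":0.124},{"grip":60,"dx":0,"dy":0,"dz":0,"turn":0.124},{"grip":60,"dx":0,"dy":0,"dz":0,"turn":0.124},{"grip":60,"dx":0,"dy":0,"dz":0,"turn":0.124},{"grip":60,"dx":0,"dy":0,"dz":0,"turn":0.124},{"grip":60,"dx":0,"dy":0,"dz":0,"turn":0.124},{"grip":60,"dx":0,"dy":0,"dz":0,"turn":0.124},{"grip":60,"dx":0,"dy":0,"dz":0,"turn":0.124}])

```text
time: 26.87
position: [527.6, -324.9, 195.1]
tool_rot: [-3.067, -0.027, 1.655]
force: [-0.0, 0.4, -0.3]
finger_gap: 59.7
```

Call:
arm_command(commands=[{"grip":60,"dx":0,"dy":0,"dz":0,"turn":0.124},{"grip":60,"dx":0,"dy":0,"dz":0,"turn":0.124},{"grip":60,"dx":0,"dy":0,"dz":0,"turn":0.124},{"grip":60,"dx":0,"dy":0,"dz":0,"turn":0.124},{"grip":60,"dx":0,"dy":0,"dz":0,"turn":0.124},{"grip":60,"dx":0,"dy":0,"dz":0,"turn":0.124},{"grip":60,"dx":0,"dy":0,"dz":0,"turn":0.124},{"grip":60,"dx":0,"dy":0,"dz":0,"turn":0.124},{"grip":60,"dx":0,"dy":0,"dz":0,"turn":0.124},{"grip":60,"dx":0,"dy":0,"dz":0,"turn":0.124},{"grip":60,"dx":0,"dy":0,"dz":0,"turn":0.124},{"grip":60,"dx":0,"dy":0,"dz":0,"turn":0.124}])

```text
time: 27.87
position: [527.8, -298.4, 191.1]
tool_rot: [-3.101, 0.081, 0.158]
force: [0.1, -0.8, -0.2]
finger_gap: 59.8
```

```bash
python3 - <<'E'
from h import *
o=get_obs();print(o['joints'].round(3),o['tool_rot'].round(3),'zaxis',Rrpy(o['tool_rot'])[:,2].round(3))
E
```

```text
[-0.611  0.521  1.571 -0.03   1.136  0.817] [-3.101  0.081  0.158] zaxis [-0.087  0.027 -0.996]
```

Call:
arm_command(commands=[{"grip":60,"dx":0,"dy":0,"dz":0,"turn":0.06},{"grip":60,"dx":0,"dy":0,"dz":0,"turn":0.06},{"grip":60,"dx":0,"dy":0,"dz":0,"turn":0.06},{"grip":60,"dx":0,"dy":0,"dz":0,"turn":0.06},{"grip":60,"dx":0,"dy":0,"dz":0,"turn":0.06},{"grip":60,"dx":0,"dy":0,"dz":0,"turn":0.06}])

```text
time: 28.37
position: [527.4, -285.2, 189.3]
tool_rot: [-3.131, 0.096, -0.217]
force: [-0.8, 0.1, 0.8]
finger_gap: 59.8
```

```bash
cat > st.py <<'E'
from h import *
o=get_obs();print('t',round(o['time'],2),o['position'].round(1),o['joints'].round(3),'yaw',round(o['tool_rot'][2],3),'zaxis',Rrpy(o['tool_rot'])[:,2].round(3),'gap',round(o['finger_gap'],1))
E
python3 st.py
```

```text
t 28.37 [ 527.4 -285.2  189.3] [-0.594  0.517  1.586 -0.028  1.133  1.207] yaw -0.217 zaxis [-0.092  0.031 -0.995] gap 59.8
```

Call:
arm_command(commands=[{"grip":60,"dx":0,"dy":0,"dz":0,"turn":0},{"grip":60,"dx":0,"dy":0,"dz":0,"turn":0},{"grip":60,"dx":0,"dy":0,"dz":0,"turn":0},{"grip":60,"dx":0,"dy":0,"dz":0,"turn":0}])

```text
time: 28.7
position: [527.3, -279.7, 188.7]
tool_rot: [-3.13, 0.099, -0.21]
force: [-0.8, -0.1, -0.0]
finger_gap: 60.0
```

```bash
python3 st.py; python3 -c "
from h import *
print(get_obs()['qvel'].round(4))"
```

```text
t 28.7 [ 527.3 -279.7  188.7] [-0.587  0.514  1.592 -0.028  1.131  1.207] yaw -0.21 zaxis [-0.094  0.032 -0.995] gap 60.0
[ 0.0122 -0.0041  0.0089 -0.0003 -0.0047 -0.0131]
```

Call:
arm_command(commands=[{"grip":60,"dx":0,"dy":0,"dz":0,"turn":0.03},{"grip":60,"dx":0,"dy":0,"dz":0,"turn":0.03},{"grip":60,"dx":0,"dy":0,"dz":0,"turn":0.03},{"grip":60,"dx":0,"dy":0,"dz":0,"turn":0.03}])

```text
time: 29.03
position: [527.3, -278.4, 188.5]
tool_rot: [-3.141, 0.1, -0.328]
force: [1.0, 0.3, 0.0]
finger_gap: 59.9
```

```bash
python3 st.py
```

```text
t 29.03 [ 527.3 -278.4  188.5] [-0.585  0.514  1.593 -0.028  1.131  1.327] yaw -0.328 zaxis [-0.094  0.032 -0.995] gap 59.9
```

The leftover drift after the fast move is decaying. About 0.09 rad of tool tilt has built up, which is tolerable for the lids and the button. I'll finish the turn and then move over the first lid gently.

Call:
arm_command(commands=[{"grip":60,"dx":0,"dy":0,"dz":0,"turn":0.12},{"grip":60,"dx":0,"dy":0,"dz":0,"turn":0.12},{"grip":60,"dx":0,"dy":0,"dz":0,"turn":0.12},{"grip":60,"dx":0,"dy":0,"dz":0,"turn":0.12},{"grip":60,"dx":0,"dy":0,"dz":0,"turn":0.12},{"grip":60,"dx":0,"dy":0,"dz":0,"turn":0.12},{"grip":60,"dx":0,"dy":0,"dz":0,"turn":0.12},{"grip":60,"dx":0,"dy":0,"dz":0,"turn":0.12},{"grip":60,"dx":0,"dy":0,"dz":0,"turn":0.11}])

```text
time: 29.78
position: [526.9, -276.9, 188.0]
tool_rot: [3.052, 0.045, -1.438]
force: [-0.9, -0.3, -0.3]
finger_gap: 60.0
```

```bash
python3 st.py; python3 go.py 533 -324 150 -1.4
```

```text
t 29.78 [ 526.9 -276.9  188. ] [-0.583  0.513  1.596 -0.028  1.13   2.436] yaw -1.438 zaxis [-0.095  0.033 -0.995] gap 60.0
t 29.78 pos [ 526.9 -276.9  188. ] rot [ 3.0517  0.0454 -1.4378] gap 60.0 F [-0.9 -0.3 -0.3]
shift dx dy dz [49.2 -3.  35.7] dist 61
turn -0.0378
```

Call:
arm_command(commands=[{"grip":60,"dx":12,"dy":-1,"dz":5,"turn":-0.03},{"grip":60,"dx":13,"dy":-1,"dz":10,"turn":0},{"grip":60,"dx":13,"dy":-1,"dz":10,"turn":0},{"grip":60,"dx":11,"dy":0,"dz":10,"turn":0},{"grip":60,"dx":0,"dy":0,"dz":10,"turn":0},{"grip":60,"dx":0,"dy":0,"dz":0,"turn":0},{"grip":60,"dx":0,"dy":0,"dz":0,"turn":0}])

```text
time: 30.37
position: [532.6, -326.3, 134.8]
tool_rot: [3.052, 0.049, -1.412]
force: [0.6, -0.2, 0.6]
finger_gap: 60.0
```

```bash
python3 st.py; sed -i 's/(536,-341)/(533,-324)/' lids.py; python3 lids.py w28.png;python3 go.py 533 -324 50 -1.4
```

```text
t 30.37 [ 532.6 -326.3  134.8] [-0.642  0.611  1.57  -0.035  1.059  2.357] yaw -1.412 zaxis [-0.096  0.034 -0.995] gap 60.0
hub [ 533.5 -322.4] -20.9 flange [ 533. -325.] -40.0
hub [ 531.6 -424.8] -14.2 flange [ 538. -421.] -40.0
t 30.42 pos [ 532.5 -326.1  134.8] rot [ 3.0513  0.0498 -1.4122] gap 60.0 F [-0.5 -0.1 -0.3]
shift dx dy dz [ 2.2 -8.5 84.3] dist 85
turn -0.0122
```

View pics/w28.png

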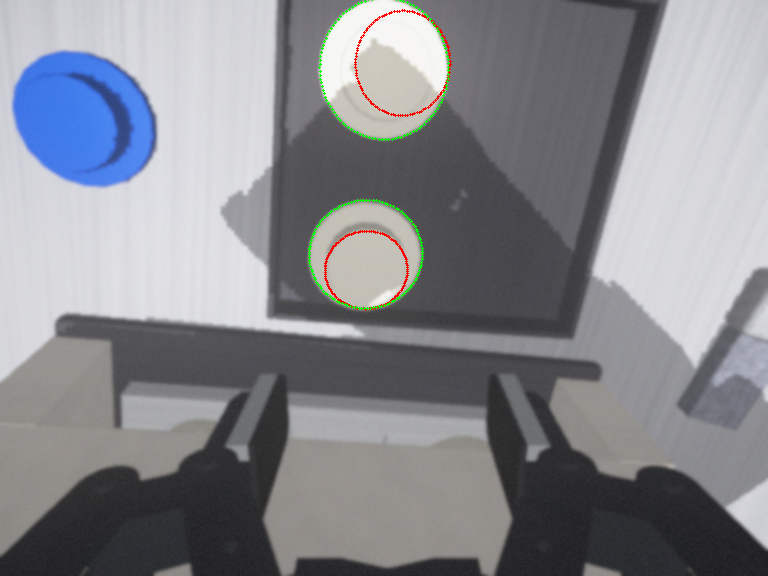

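Lid A is at (533,-324.7), with about 46 mm from its centre to the tray wall on the +x side. Descending with a 53 mm gap.

Call:
arm_command(commands=[{"grip":53,"dx":1,"dy":-2,"dz":12,"turn":0},{"grip":53,"dx":0,"dy":-2,"dz":18,"turn":0},{"grip":53,"dx":0,"dy":-2,"dz":18,"turn":0},{"grip":53,"dx":0,"dy":-2,"dz":18,"turn":0},{"grip":53,"dx":0,"dy":-1,"dz":12,"turn":0},{"grip":53,"dx":0,"dy":0,"dz":0,"turn":0},{"grip":53,"dx":0,"dy":0,"dz":0,"turn":0}])

```text
time: 31.0
position: [535.5, -320.9, 52.9]
tool_rot: [3.055, 0.047, -1.409]
force: [-0.1, -0.2, 0.8]
finger_gap: 53.0
```

```bash
python3 st.py;  python3 lids.py w29.png;python3 go.py 531 -324 15 -1.4
```

```text
t 31.0 [ 535.5 -320.9   52.9] [-0.633  0.709  1.631 -0.037  0.895  2.37 ] yaw -1.409 zaxis [-0.093  0.032 -0.995] gap 53.0
hub [ 533.5 -322.8] -27.2 flange [ 533. -324.] -40.0
hub [ 534.4 -414.4] -20.5 flange [ 538.3 -419.7] -27.6
t 31.05 pos [ 535.4 -320.9   53. ] rot [ 3.0547  0.0469 -1.4092] gap 53.0 F [ 0.  -0.9 -0.9]
shift dx dy dz [ 4.2  1.5 38.1] dist 38
turn -0.0092
```

View pics/w29.png

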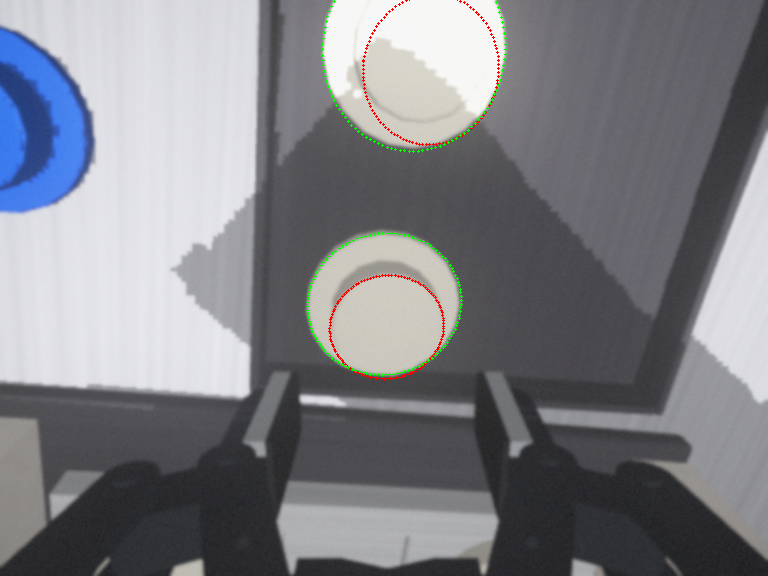

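```bash
python3 go.py 531.3 -322.8 15 -1.4;python3 go.py 531.3 -322.8 53 -1.4
```

```text
t 31.05 pos [ 535.4 -320.9   53. ] rot [ 3.0547  0.0469 -1.4092] gap 53.0 F [ 0.  -0.9 -0.9]
shift dx dy dz [ 3.   1.  38.1] dist 38
turn -0.0092
t 31.05 pos [ 535.4 -320.9   53. ] rot [ 3.0547  0.0469 -1.4092] gap 53.0 F [ 0.  -0.9 -0.9]
shift dx dy dz [1.3 4.3 0.3] dist 5
turn -0.0092
```

Call:
arm_command(commands=[{"grip":53,"dx":1.5,"dy":3,"dz":2,"turn":0},{"grip":53,"dx":0.8,"dy":-1,"dz":14,"turn":0},{"grip":53,"dx":0.8,"dy":-1,"dz":14,"turn":0},{"grip":53,"dx":0,"dy":0,"dz":6,"turn":0},{"grip":53,"dx":0,"dy":0,"dz":0,"turn":0}])

```text
time: 31.47
position: [533.0, -324.6, 20.5]
tool_rot: [3.06, 0.041, -1.408]
force: [-0.0, -0.3, -0.2]
finger_gap: 53.0
```

```bash
python3 st.py;python3 lids.py w30.png;python3 go.py 531.3 -322.8 -5 -1.4
```

```text
t 31.47 [ 533.  -324.6   20.5] [-0.64   0.751  1.653 -0.041  0.824  2.367] yaw -1.408 zaxis [-0.087  0.027 -0.996] gap 53.0
hub [ 533.2 -322.9] -29.8 flange [ 533.1 -322.8] -39.8
hub [ 541.8 -411.9] -19.9 flange [ 538. -420.] -26.9
t 31.52 pos [ 533.2 -324.8   21. ] rot [ 3.0607  0.0406 -1.4083] gap 53.3 F [ 0.1 -0.4  0.5]
shift dx dy dz [-1.2 -0.6 26.1] dist 26
turn -0.0083
```

View pics/w30.png

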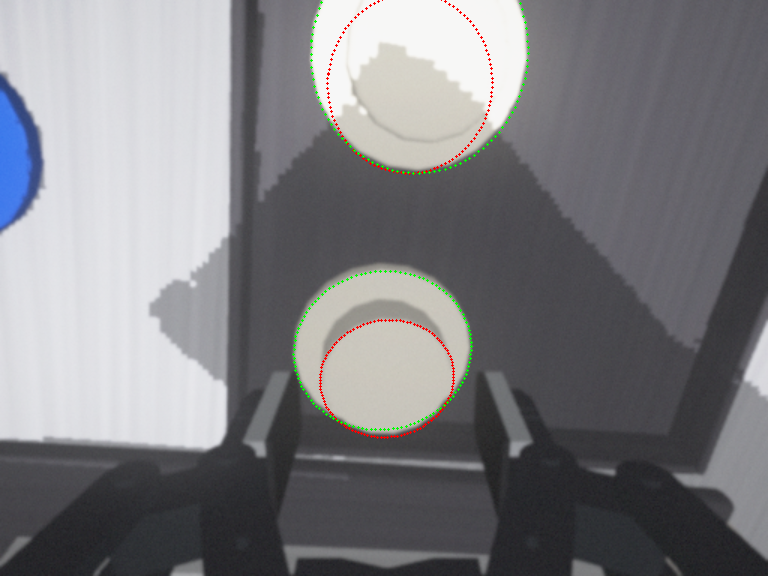

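Call:
arm_command(commands=[{"grip":53,"dx":-0.6,"dy":-0.3,"dz":8,"turn":0},{"grip":53,"dx":-0.6,"dy":-0.3,"dz":8,"turn":0},{"grip":53,"dx":0,"dy":0,"dz":4,"turn":0},{"grip":53,"dx":0,"dy":0,"dz":0,"turn":0}])

```text
time: 31.85
position: [532.6, -323.5, 1.7]
tool_rot: [3.063, 0.038, -1.408]
force: [0.3, -0.1, -0.3]
finger_gap: 52.9
```

```bash
python3 st.py;python3 go.py 531.3 -322.8 -5 -1.4; python3 -c "
from h import *
c=snap('wrist');save(c['frame'],'w31.png')"
```

```text
t 31.85 [ 532.6 -323.5    1.7] [-0.639  0.775  1.665 -0.042  0.783  2.37 ] yaw -1.408 zaxis [-0.083  0.025 -0.996] gap 52.9
t 31.85 pos [ 532.6 -323.5    1.7] rot [ 3.0632  0.0379 -1.4083] gap 52.9 F [ 0.3 -0.1 -0.3]
shift dx dy dz [-0.7  0.6  6.8] dist 7
turn -0.0083
```

View pics/w31.png

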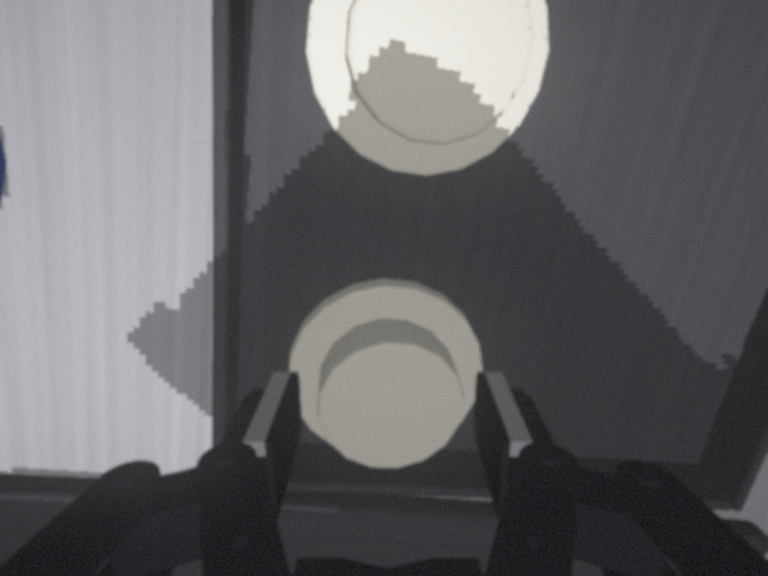

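Call:
arm_command(commands=[{"grip":53,"dx":-0.5,"dy":0.5,"dz":5,"turn":0},{"grip":53,"dx":0,"dy":0,"dz":0,"turn":0},{"grip":30,"dx":0,"dy":0,"dz":0,"turn":0},{"grip":30,"dx":0,"dy":0,"dz":0,"turn":0},{"grip":30,"dx":0,"dy":0,"dz":0,"turn":0},{"grip":30,"dx":0,"dy":0,"dz":0,"turn":0}])

```text
time: 32.4
position: [532.2, -323.4, -2.0]
tool_rot: [3.065, 0.037, -1.408]
force: [-0.3, -0.5, -1.5]
finger_gap: 41.6
```

Call:
arm_command(commands=[{"grip":30,"dx":0,"dy":0,"dz":-8,"turn":0},{"grip":30,"dx":0,"dy":0,"dz":-15,"turn":0},{"grip":30,"dx":0,"dy":0,"dz":-20,"turn":0},{"grip":30,"dx":0,"dy":0,"dz":-20,"turn":0}])

```text
time: 32.73
position: [535.7, -323.7, 59.8]
tool_rot: [3.059, 0.042, -1.409]
force: [-0.6, -0.5, -0.6]
finger_gap: 42.0
```

```bash
python3 st.py; python3 -c "
from h import *
c=snap('wrist');save(c['frame'],'w32.png')"
```

```text
t 32.73 [ 535.7 -323.7   59.8] [-0.636  0.7    1.628 -0.038  0.902  2.366] yaw -1.409 zaxis [-0.088  0.028 -0.996] gap 42.0
```

View pics/w32.png

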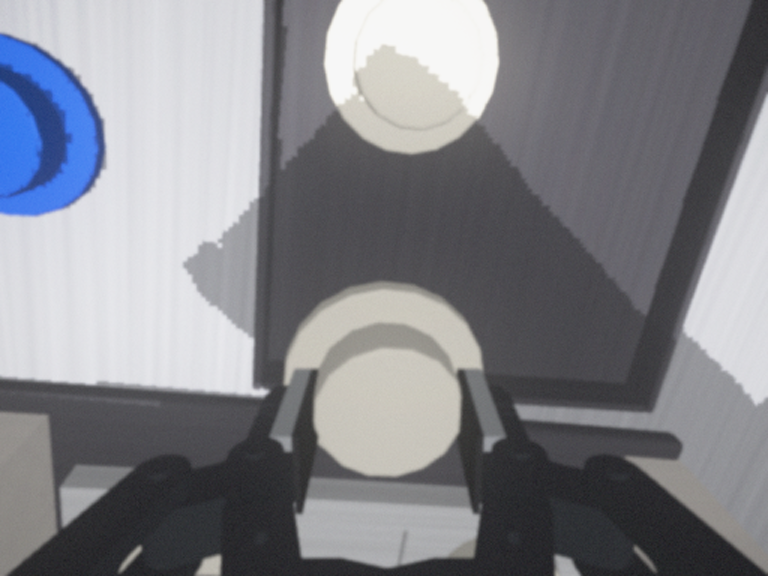

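Lid A is held at gap 42. I'll lift and turn the wrist at the same time, and work out the tote pose from the first top picture.

Call:
arm_command(commands=[{"grip":30,"dx":0,"dy":0,"dz":-20,"turn":0},{"grip":30,"dx":0,"dy":0,"dz":-20,"turn":-0.06},{"grip":30,"dx":0,"dy":0,"dz":-20,"turn":-0.12},{"grip":30,"dx":0,"dy":0,"dz":-20,"turn":-0.12},{"grip":30,"dx":0,"dy":0,"dz":-20,"turn":-0.12},{"grip":30,"dx":0,"dy":0,"dz":-20,"turn":-0.12},{"grip":30,"dx":0,"dy":0,"dz":-20,"turn":-0.12},{"grip":30,"dx":0,"dy":0,"dz":-15,"turn":-0.12},{"grip":30,"dx":0,"dy":0,"dz":0,"turn":-0.12},{"grip":30,"dx":0,"dy":0,"dz":0,"turn":-0.12},{"grip":30,"dx":0,"dy":0,"dz":0,"turn":-0.12},{"grip":30,"dx":0,"dy":0,"dz":0,"turn":-0.12}])

```text
time: 33.78
position: [551.0, -328.3, 235.7]
tool_rot: [-3.129, 0.078, -0.099]
force: [-0.1, -0.7, -0.4]
finger_gap: 41.7
```

```bash
python3 st.py; python3 - <<'E'
from h import *
c=snap('top')
P=unproj(c,np.array([(103,243),(197,255),(183,384),(80,375)])/1.5,65);print(P.round(0),P.mean(0).round(0))
f=cv2.imread('pics/top0.png');cv2.imwrite('pics/tote.png',cv2.resize(f[220:410,50:230],None,fx=4,fy=3))
save(c['frame'],'t33.png')
E
```

```text
t 33.78 [ 551.  -328.3  235.7] [-0.628  0.526  1.433 -0.03   1.255  1.053] yaw -0.099 zaxis [-0.076  0.02  -0.997] gap 41.7
[[620. 446.  65.]
 [600. 274.  65.]
 [370. 286.  65.]
 [383. 469.  65.]] [493. 369.  65.]
```

View pics/tote.png

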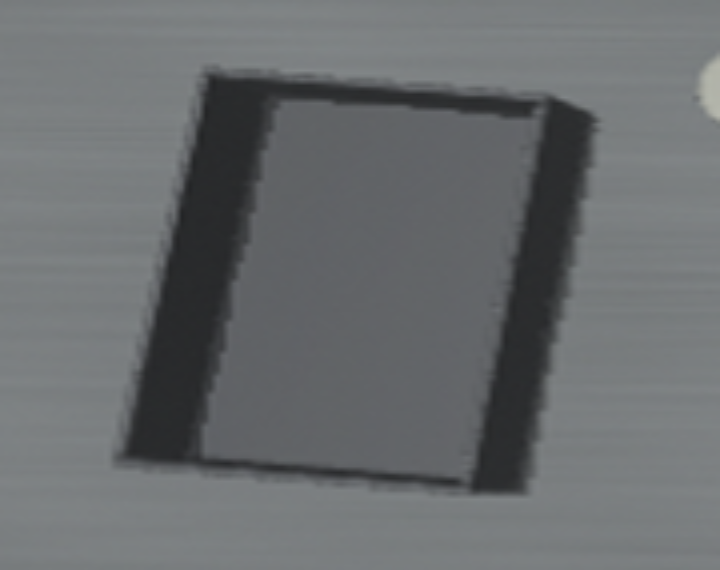

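View pics/t33.png

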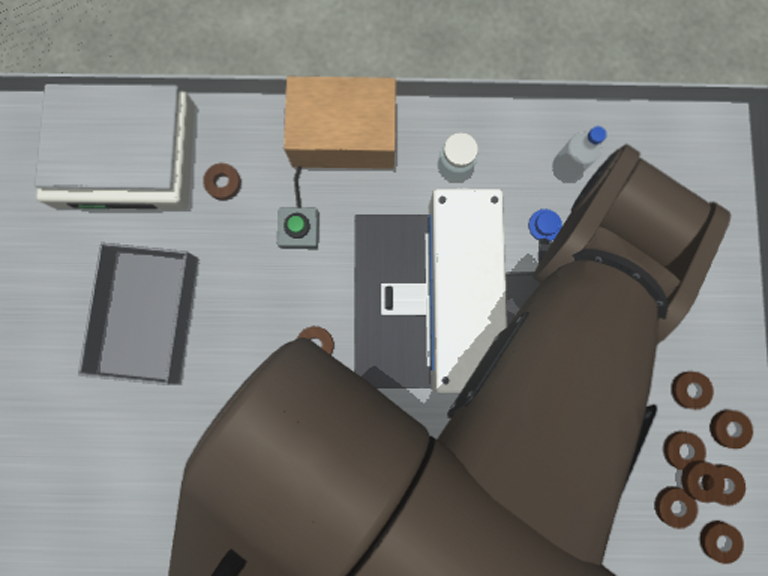

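```bash
python3 - <<'E'
from h import *
c=snap('top')
Q=np.array([(206,70),(548,95),(472,492),(116,460)],float);Q=Q/[4,3]+[50,220]
P=unproj(c,Q/1.5,65);print(P.round(0),P.mean(0).round(0))
print([np.linalg.norm(P[i]-P[(i+1)%4]).round(0) for i in range(4)])
ax=(P[0]+P[1]-P[2]-P[3]);print('yaw',np.arctan2(ax[1],ax[0]))
E
python3 go.py 500 366 220 0.12
```

```text
[[620. 449.  65.]
 [606. 293.  65.]
 [370. 313.  65.]
 [386. 471.  65.]] [495. 381.  65.]
[np.float64(157.0), np.float64(237.0), np.float64(159.0), np.float64(235.0)]
yaw -0.09022834037596018
t 33.88 pos [ 551.  -328.4  235.6] rot [-3.1296  0.0779 -0.1029] gap 41.7 F [ 0.2 -0.4 -0.5]
shift dx dy dz [-120.5 -685.1   33.3] dist 696
turn -0.2229
```

The tote is centred at (495.5,381.5), about 236×157 mm, yaw -0.09. Lid A goes to (550,376). Crossing at a moderate speed, checking the grip on the way.

Call:
arm_command(commands=[{"grip":30,"dx":-1,"dy":-12,"dz":0,"turn":0},{"grip":30,"dx":-2,"dy":-24,"dz":0,"turn":0},{"grip":30,"dx":-3,"dy":-28,"dz":0,"turn":0},{"grip":30,"dx":-3,"dy":-28,"dz":0,"turn":0},{"grip":30,"dx":-3,"dy":-28,"dz":0,"turn":0},{"grip":30,"dx":-3,"dy":-28,"dz":0,"turn":0},{"grip":30,"dx":-3,"dy":-28,"dz":0,"turn":0},{"grip":30,"dx":-3,"dy":-28,"dz":0,"turn":0}])

```text
time: 34.55
position: [552.6, -114.6, 239.0]
tool_rot: [-3.132, 0.08, -0.147]
force: [1.0, 0.2, -0.3]
finger_gap: 41.7
```

```bash
python3 st.py; python3 go.py 550 376 200
```

```text
t 34.55 [ 552.6 -114.6  239. ] [-0.32   0.412  1.625 -0.004  1.186  1.401] yaw -0.147 zaxis [-0.078  0.021 -0.997] gap 41.7
t 34.55 pos [ 552.6 -114.6  239. ] rot [-3.1319  0.08   -0.1471] gap 41.7 F [ 1.   0.2 -0.3]
shift dx dy dz [ -71.2 -484.5   49.5] dist 492
```

Call:
arm_command(commands=[{"grip":30,"dx":-4,"dy":-28,"dz":2,"turn":-0.02},{"grip":30,"dx":-4,"dy":-28,"dz":2,"turn":-0.02},{"grip":30,"dx":-4,"dy":-28,"dz":2,"turn":-0.01},{"grip":30,"dx":-4,"dy":-28,"dz":2,"turn":0},{"grip":30,"dx":-4,"dy":-28,"dz":2,"turn":0},{"grip":30,"dx":-4,"dy":-28,"dz":2,"turn":0},{"grip":30,"dx":-4,"dy":-28,"dz":2,"turn":0},{"grip":30,"dx":-4,"dy":-28,"dz":2,"turn":0},{"grip":30,"dx":-4,"dy":-28,"dz":2,"turn":0},{"grip":30,"dx":-4,"dy":-28,"dz":2,"turn":0},{"grip":30,"dx":-4,"dy":-28,"dz":2,"turn":0},{"grip":30,"dx":-4,"dy":-28,"dz":2,"turn":0}])

```text
time: 35.55
position: [536.4, 250.6, 224.7]
tool_rot: [-3.131, 0.08, -0.149]
force: [0.6, -0.3, 0.2]
finger_gap: 41.9
```

```bash
python3 st.py; python3 go.py 550 376 150 -0.09
```

```text
t 35.55 [536.4 250.6 224.7] [0.305 0.458 1.587 0.049 1.165 2.004] yaw -0.149 zaxis [-0.078  0.022 -0.997] gap 41.9
t 35.55 pos [536.4 250.6 224.7] rot [-3.1311  0.0804 -0.1487] gap 41.9 F [ 0.6 -0.3  0.2]
shift dx dy dz [   0.9 -125.2   76.1] dist 147
turn -0.0587
```

Call:
arm_command(commands=[{"grip":30,"dx":0,"dy":-25,"dz":5,"turn":-0.02},{"grip":30,"dx":0,"dy":-22,"dz":10,"turn":-0.02},{"grip":30,"dx":0,"dy":-20,"dz":12,"turn":-0.02},{"grip":30,"dx":0,"dy":-18,"dz":12,"turn":0},{"grip":30,"dx":0,"dy":-14,"dz":12,"turn":0},{"grip":30,"dx":0,"dy":-8,"dz":12,"turn":0},{"grip":30,"dx":0,"dy":0,"dz":0,"turn":0},{"grip":30,"dx":0,"dy":0,"dz":0,"turn":0}])

```text
time: 36.22
position: [537.5, 372.5, 160.4]
tool_rot: [-3.128, 0.081, -0.107]
force: [0.8, -0.0, -0.8]
finger_gap: 41.5
```

```bash
python3 st.py; python3 go.py 550 376 60 -0.09;python3 -c "
from h import *
c=snap('wrist');save(c['frame'],'w34.png')
yaw=-.09;C=np.array([495.5,381.5,0]);ex=np.array([np.cos(yaw),np.sin(yaw),0]);ey=np.array([-np.sin(yaw),np.cos(yaw),0])
print((proj(c,[C+a*ex+b*ey+[0,0,65] for a,b in ((120,80),(120,-80),(-120,-80),(-120,80))])*1.5).round())
"
```

```text
t 36.22 [537.5 372.5 160.4] [0.481 0.605 1.501 0.063 1.097 2.13 ] yaw -0.107 zaxis [-0.079  0.022 -0.997] gap 41.5
t 36.22 pos [537.5 372.5 160.4] rot [-3.128   0.0811 -0.1075] gap 41.5 F [ 0.8 -0.  -0.8]
shift dx dy dz [20.2 -3.5 99.2] dist 101
turn -0.0175
[[201. 108.]
 [555. 101.]
 [514. 505.]
 [261. 506.]]
```

View pics/w34.png

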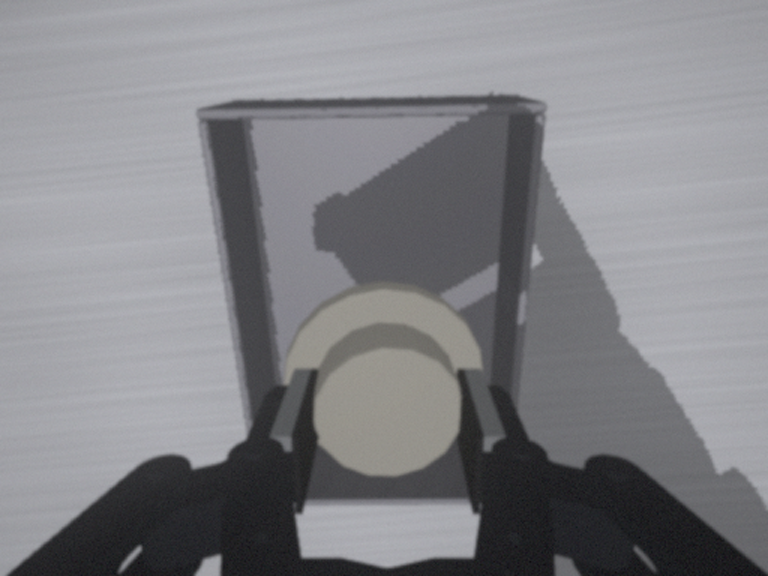

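The lid is held above the tote, and the rim matches my prediction within a few pixels. Lowering.

Call:
arm_command(commands=[{"grip":30,"dx":5,"dy":-1,"dz":15,"turn":0},{"grip":30,"dx":5,"dy":-1,"dz":20,"turn":0},{"grip":30,"dx":5,"dy":-1,"dz":20,"turn":0},{"grip":30,"dx":4,"dy":0,"dz":20,"turn":0},{"grip":30,"dx":3,"dy":0,"dz":20,"turn":0},{"grip":30,"dx":2,"dy":0,"dz":15,"turn":0},{"grip":30,"dx":2,"dy":0,"dz":10,"turn":0},{"grip":30,"dx":0,"dy":0,"dz":0,"turn":0}])

```text
time: 36.93
position: [560.0, 368.6, 33.8]
tool_rot: [-3.125, 0.075, -0.119]
force: [-0.5, -0.2, -0.7]
finger_gap: 41.5
```

```bash
python3 st.py; python3 go.py 550 376 4 -0.09;python3 -c "
from h import *
c=snap('wrist');save(c['frame'],'w35.png',1)
"
```

```text
t 36.93 [560.  368.6  33.8] [0.461 0.77  1.55  0.071 0.876 2.104] yaw -0.119 zaxis [-0.072  0.025 -0.997] gap 41.5
t 36.93 pos [560.  368.6  33.8] rot [-3.1249  0.0746 -0.119 ] gap 41.5 F [-0.5 -0.2 -0.7]
shift dx dy dz [-8.6 -5.6 30.7] dist 32
turn -0.029
```

View pics/w35.png

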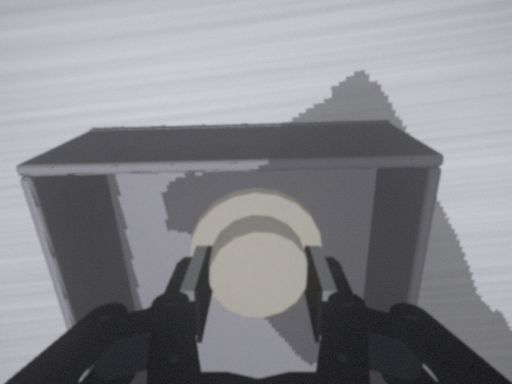

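Call:
arm_command(commands=[{"grip":30,"dx":-3,"dy":-3,"dz":10,"turn":0},{"grip":30,"dx":-3,"dy":-2,"dz":10,"turn":0},{"grip":30,"dx":-2,"dy":0,"dz":6,"turn":0},{"grip":30,"dx":0,"dy":0,"dz":0,"turn":0}])

```text
time: 37.32
position: [551.7, 376.0, 10.1]
tool_rot: [-3.122, 0.07, -0.12]
force: [-0.4, -0.8, -1.1]
finger_gap: 42.0
```

```bash
python3 st.py; python3 go.py 550 376 3 -0.09
```

```text
t 37.32 [551.7 376.   10.1] [0.476 0.796 1.572 0.076 0.821 2.115] yaw -0.12 zaxis [-0.067  0.028 -0.997] gap 42.0
t 37.32 pos [551.7 376.   10.1] rot [-3.1219  0.0701 -0.1201] gap 42.0 F [-0.4 -0.8 -1.1]
shift dx dy dz [-1.2  0.4  7.2] dist 7
turn -0.0301
```

Call:
arm_command(commands=[{"grip":30,"dx":-0.5,"dy":0,"dz":4,"turn":0},{"grip":30,"dx":0,"dy":0,"dz":1,"turn":0}])

```text
time: 37.48
position: [550.6, 376.8, 5.2]
tool_rot: [-3.122, 0.07, -0.119]
force: [-0.2, 0.0, -0.3]
finger_gap: 41.6
```

Call:
arm_command(commands=[{"grip":50,"dx":0,"dy":0,"dz":0,"turn":0},{"grip":55,"dx":0,"dy":0,"dz":0,"turn":0},{"grip":55,"dx":0,"dy":0,"dz":0,"turn":0},{"grip":55,"dx":0,"dy":0,"dz":-12,"turn":0},{"grip":55,"dx":0,"dy":0,"dz":-20,"turn":0},{"grip":55,"dx":0,"dy":0,"dz":-25,"turn":0},{"grip":55,"dx":0,"dy":0,"dz":-25,"turn":0},{"grip":55,"dx":0,"dy":0,"dz":-25,"turn":0},{"grip":55,"dx":0,"dy":0,"dz":-20,"turn":0}])

```text
time: 38.23
position: [558.4, 372.2, 138.1]
tool_rot: [-3.124, 0.073, -0.119]
force: [0.4, -0.6, 0.3]
finger_gap: 54.9
```

```bash
python3 st.py; python3 go.py 545 -340 225 -0.4;python3 -c "
from h import *
c=snap('wrist');save(c['frame'],'w36.png',1)
"
```

```text
t 38.23 [558.4 372.2 138.1] [0.467 0.648 1.48  0.063 1.066 2.126] yaw -0.119 zaxis [-0.071  0.026 -0.997] gap 54.9
t 38.23 pos [558.4 372.2 138.1] rot [-3.1245  0.0734 -0.1195] gap 54.9 F [ 0.4 -0.6  0.3]
shift dx dy dz [  65.   707.1 -104.1] dist 718
turn 0.2805
```

View pics/w36.png

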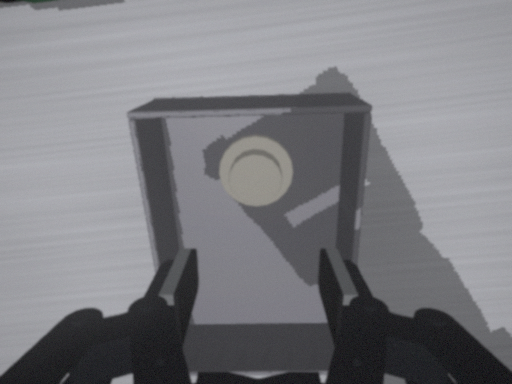

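Lid A is in the tote. Back over the head for lid B.

Call:
arm_command(commands=[{"grip":55,"dx":1,"dy":12,"dz":-15,"turn":0},{"grip":55,"dx":2,"dy":22,"dz":-15,"turn":0},{"grip":55,"dx":2,"dy":28,"dz":-15,"turn":0},{"grip":55,"dx":2,"dy":28,"dz":-12,"turn":0},{"grip":55,"dx":2,"dy":28,"dz":-8,"turn":0},{"grip":55,"dx":2,"dy":28,"dz":-6,"turn":0},{"grip":55,"dx":2,"dy":28,"dz":-5,"turn":0},{"grip":55,"dx":2,"dy":28,"dz":-4,"turn":0},{"grip":55,"dx":2,"dy":28,"dz":-4,"turn":0},{"grip":55,"dx":2,"dy":28,"dz":-4,"turn":0},{"grip":55,"dx":2,"dy":28,"dz":-4,"turn":0},{"grip":55,"dx":2,"dy":28,"dz":-2,"turn":0}])

```text
time: 39.28
position: [550.3, 46.1, 246.7]
tool_rot: [-3.115, 0.05, -0.113]
force: [1.5, 0.3, -0.7]
finger_gap: 54.7
```

```bash
python3 st.py; python3 go.py 545 -400 225 -0.9
```

```text
t 39.28 [550.3  46.1 246.7] [-0.051  0.372  1.667  0.033  1.151  1.619] yaw -0.113 zaxis [-0.047  0.032 -0.998] gap 54.7
t 39.28 pos [550.3  46.1 246.7] rot [-3.1149  0.0499 -0.1129] gap 54.7 F [ 1.5  0.3 -0.7]
shift dx dy dz [ 46.  444.2   7.5] dist 447
turn 0.7871
```

Call:
arm_command(commands=[{"grip":55,"dx":3,"dy":28,"dz":0,"turn":0},{"grip":55,"dx":3,"dy":28,"dz":0,"turn":0},{"grip":55,"dx":3,"dy":28,"dz":0,"turn":0},{"grip":55,"dx":3,"dy":28,"dz":0,"turn":0},{"grip":55,"dx":3,"dy":28,"dz":0,"turn":0},{"grip":55,"dx":3,"dy":28,"dz":0,"turn":0},{"grip":55,"dx":3,"dy":28,"dz":0,"turn":0},{"grip":55,"dx":3,"dy":28,"dz":0,"turn":0},{"grip":55,"dx":3,"dy":28,"dz":0,"turn":0},{"grip":55,"dx":3,"dy":28,"dz":0,"turn":0},{"grip":55,"dx":3,"dy":25,"dz":0,"turn":0},{"grip":55,"dx":2,"dy":20,"dz":0,"turn":0}])

```text
time: 40.28
position: [543.7, -299.9, 250.5]
tool_rot: [-3.119, 0.035, -0.117]
force: [0.8, 0.2, 0.1]
finger_gap: 54.9
```

```bash
python3 st.py; python3 go.py 545 -400 225 -0.9
```

```text
t 40.28 [ 543.7 -299.9  250.5] [-0.612  0.469  1.493  0.003  1.221  1.075] yaw -0.117 zaxis [-0.032  0.026 -0.999] gap 54.9
t 40.28 pos [ 543.7 -299.9  250.5] rot [-3.1194  0.0349 -0.1165] gap 54.9 F [0.8 0.2 0.1]
shift dx dy dz [13.8 99.8 22.8] dist 103
turn 0.7835
```

Call:
arm_command(commands=[{"grip":55,"dx":2,"dy":20,"dz":5,"turn":0},{"grip":55,"dx":2,"dy":20,"dz":5,"turn":0},{"grip":55,"dx":2,"dy":18,"dz":5,"turn":0},{"grip":55,"dx":2,"dy":14,"dz":5,"turn":0},{"grip":55,"dx":0,"dy":8,"dz":10,"turn":0.12},{"grip":55,"dx":0,"dy":0,"dz":12,"turn":0.12},{"grip":55,"dx":0,"dy":0,"dz":15,"turn":0.12},{"grip":55,"dx":0,"dy":0,"dz":15,"turn":0.12},{"grip":55,"dx":0,"dy":0,"dz":15,"turn":0.12},{"grip":55,"dx":0,"dy":0,"dz":10,"turn":0.12},{"grip":55,"dx":0,"dy":0,"dz":0,"turn":0.07},{"grip":55,"dx":0,"dy":0,"dz":0,"turn":0}])

```text
time: 41.28
position: [537.8, -389.7, 152.1]
tool_rot: [3.132, 0.033, -0.945]
force: [0.7, -0.6, 0.2]
finger_gap: 54.6
```

```bash
sed -i 's/for x0 in .*/for x0 in [(538,-420)]:/' lids.py; python3 st.py; python3 lids.py w37.png; python3 go.py 536 -420 60 -0.9
```

```text
t 41.28 [ 537.8 -389.7  152.1] [-0.726  0.619  1.494 -0.002  1.062  1.791] yaw -0.945 zaxis [-0.027  0.021 -0.999] gap 54.6
hub [ 540.3 -413.9] -15.6 flange [ 538. -421.] -40.0
t 41.33 pos [ 537.7 -389.6  152. ] rot [ 3.1326  0.0333 -0.9407] gap 54.8 F [-0.3 -0.3 -0.1]
shift dx dy dz [26.6 18.5 91.4] dist 97
turn -0.0407
```

View pics/w37.png

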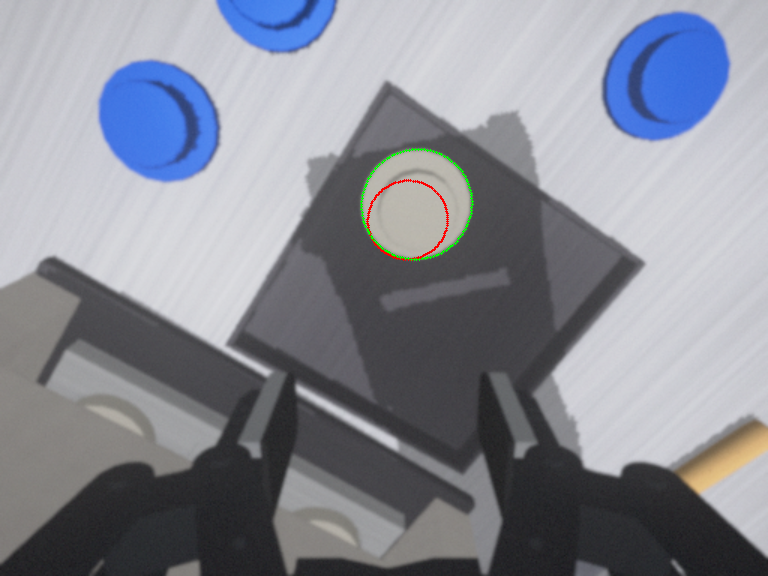

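Call:
arm_command(commands=[{"grip":55,"dx":9,"dy":6,"dz":10,"turn":0},{"grip":55,"dx":9,"dy":6,"dz":15,"turn":0},{"grip":55,"dx":8,"dy":6,"dz":18,"turn":0},{"grip":55,"dx":0,"dy":0,"dz":18,"turn":0},{"grip":55,"dx":0,"dy":0,"dz":18,"turn":0},{"grip":55,"dx":0,"dy":0,"dz":15,"turn":0},{"grip":53,"dx":0,"dy":0,"dz":0,"turn":0},{"grip":53,"dx":0,"dy":0,"dz":0,"turn":0}])

```text
time: 42.0
position: [535.9, -427.7, 48.5]
tool_rot: [3.133, 0.03, -0.925]
force: [-0.2, -0.1, 0.4]
finger_gap: 52.8
```

```bash
python3 st.py; python3 lids.py w38.png; python3 go.py 537.5 -420.5 20 -0.9
```

```text
t 42.0 [ 535.9 -427.7   48.5] [-0.768  0.763  1.512 -0.004  0.897  1.73 ] yaw -0.925 zaxis [-0.025  0.019 -1.   ] gap 52.8
hub [ 538.1 -420.1] -25.2 flange [ 538. -421.] -40.0
t 42.05 pos [ 535.8 -427.5   48.5] rot [ 3.1333  0.0303 -0.9256] gap 53.0 F [-1.2  0.4 -0.8]
shift dx dy dz [-3.7 -5.8 28.6] dist 29
turn -0.0256
```

View pics/w38.png

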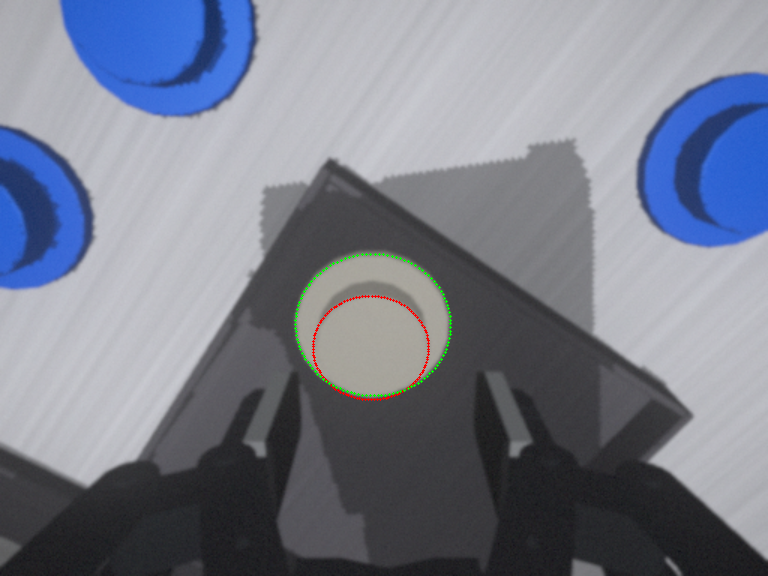

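Call:
arm_command(commands=[{"grip":53,"dx":-2,"dy":-3,"dz":5,"turn":0},{"grip":53,"dx":-1.5,"dy":-3,"dz":10,"turn":0},{"grip":53,"dx":0,"dy":0,"dz":12,"turn":0},{"grip":53,"dx":0,"dy":0,"dz":0,"turn":0}])

```text
time: 42.38
position: [539.0, -421.3, 21.8]
tool_rot: [3.134, 0.026, -0.924]
force: [0.2, 0.7, -1.2]
finger_gap: 53.0
```

```bash
python3 st.py; python3 lids.py w39.png; python3 go.py 537.5 -420.3 -3 -0.9
```

```text
t 42.38 [ 539.  -421.3   21.8] [-0.759  0.794  1.532 -0.004  0.842  1.739] yaw -0.924 zaxis [-0.021  0.016 -1.   ] gap 53.0
hub [ 538.1 -420.2] -27.2 flange [ 537.9 -420.1] -39.9
t 42.43 pos [ 539.4 -421.6   22.8] rot [ 3.1343  0.0247 -0.9242] gap 52.9 F [-1.   0.2 -0.5]
shift dx dy dz [-1.6  0.5 25.8] dist 26
turn -0.0242
```

View pics/w39.png

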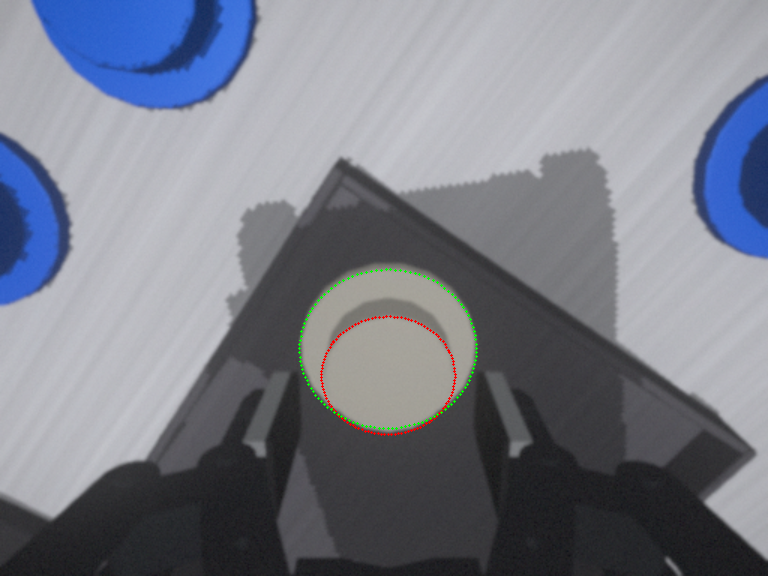

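Call:
arm_command(commands=[{"grip":53,"dx":-0.8,"dy":0,"dz":9,"turn":0},{"grip":53,"dx":-0.5,"dy":0,"dz":8,"turn":0},{"grip":53,"dx":0,"dy":0,"dz":6,"turn":0},{"grip":53,"dx":0,"dy":0,"dz":0,"turn":0},{"grip":30,"dx":0,"dy":0,"dz":0,"turn":0},{"grip":30,"dx":0,"dy":0,"dz":0,"turn":0},{"grip":30,"dx":0,"dy":0,"dz":0,"turn":0},{"grip":30,"dx":0,"dy":0,"dz":0,"turn":0}])

```text
time: 43.1
position: [538.9, -420.6, -1.1]
tool_rot: [3.135, 0.022, -0.924]
force: [0.1, -0.4, -0.8]
finger_gap: 41.4
```

Call:
arm_command(commands=[{"grip":30,"dx":0,"dy":0,"dz":-8,"turn":0},{"grip":30,"dx":0,"dy":0,"dz":-15,"turn":0},{"grip":30,"dx":0,"dy":0,"dz":-20,"turn":0},{"grip":30,"dx":0,"dy":0,"dz":-20,"turn":0},{"grip":30,"dx":0,"dy":0,"dz":-20,"turn":0}])

```text
time: 43.52
position: [538.7, -420.4, 82.0]
tool_rot: [3.133, 0.03, -0.924]
force: [-0.2, -0.1, -0.8]
finger_gap: 41.6
```

```bash
python3 st.py; python3 -c "
from h import *
c=snap('wrist');save(c['frame'],'w40.png',1)"
```

```text
t 43.52 [ 538.7 -420.4   82. ] [-0.758  0.72   1.498 -0.004  0.954  1.739] yaw -0.924 zaxis [-0.025  0.019 -1.   ] gap 41.6
```

View pics/w40.png

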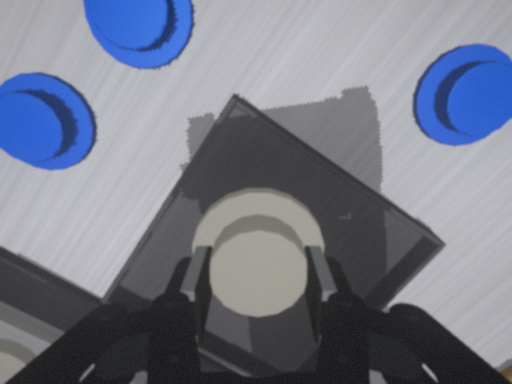

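Lid B is held and the tray is now empty. Lifting and turning for the crossing.

Call:
arm_command(commands=[{"grip":30,"dx":0,"dy":0,"dz":-20,"turn":-0.06},{"grip":30,"dx":0,"dy":0,"dz":-20,"turn":-0.11},{"grip":30,"dx":0,"dy":0,"dz":-20,"turn":-0.11},{"grip":30,"dx":0,"dy":0,"dz":-20,"turn":-0.11},{"grip":30,"dx":0,"dy":0,"dz":-20,"turn":-0.11},{"grip":30,"dx":0,"dy":0,"dz":-20,"turn":-0.11},{"grip":30,"dx":0,"dy":0,"dz":-20,"turn":-0.11},{"grip":30,"dx":0,"dy":0,"dz":-12,"turn":-0.11}])

```text
time: 44.23
position: [542.3, -423.3, 250.0]
tool_rot: [-3.129, 0.02, -0.059]
force: [-0.6, 0.1, -1.5]
finger_gap: 41.7
```

```bash
python3 st.py; python3 go.py 500 300 230 -0.1
```

```text
t 44.23 [ 542.3 -423.3  250. ] [-0.757  0.565  1.323 -0.003  1.277  0.874] yaw -0.059 zaxis [-0.019  0.014 -1.   ] gap 41.7
t 44.23 pos [ 542.3 -423.3  250. ] rot [-3.1291  0.0197 -0.0593] gap 41.7 F [-0.6  0.1 -1.5]
shift dx dy dz [ -84.7 -719.2   30.7] dist 725
turn 0.0407
```

Call:
arm_command(commands=[{"grip":30,"dx":-1,"dy":-14,"dz":0,"turn":0},{"grip":30,"dx":-2,"dy":-24,"dz":0,"turn":0},{"grip":30,"dx":-2,"dy":-28,"dz":0,"turn":0},{"grip":30,"dx":-2,"dy":-28,"dz":0,"turn":0},{"grip":30,"dx":-2,"dy":-28,"dz":0,"turn":0},{"grip":30,"dx":-2,"dy":-28,"dz":0,"turn":0},{"grip":30,"dx":-2,"dy":-28,"dz":0,"turn":0},{"grip":30,"dx":-2,"dy":-28,"dz":0,"turn":0},{"grip":30,"dx":-2,"dy":-28,"dz":0,"turn":0},{"grip":30,"dx":-2,"dy":-28,"dz":0,"turn":0},{"grip":30,"dx":-2,"dy":-28,"dz":0,"turn":0},{"grip":30,"dx":-2,"dy":-28,"dz":0,"turn":0}])

```text
time: 45.23
position: [534.5, -87.2, 254.1]
tool_rot: [-3.132, 0.019, -0.093]
force: [0.4, -1.3, -0.3]
finger_gap: 41.3
```

```bash
python3 st.py; python3 go.py 450 384 200 -0.09
```

```text
t 45.23 [534.5 -87.2 254.1] [-0.287  0.338  1.697  0.007  1.126  1.374] yaw -0.093 zaxis [-0.018  0.012 -1.   ] gap 41.3
t 45.23 pos [534.5 -87.2 254.1] rot [-3.1316  0.0186 -0.0934] gap 41.3 F [ 0.4 -1.3 -0.3]
shift dx dy dz [-127.1 -460.7   61.1] dist 482
turn -0.0034
```

Call:
arm_command(commands=[{"grip":30,"dx":-6,"dy":-28,"dz":2,"turn":0},{"grip":30,"dx":-7,"dy":-28,"dz":2,"turn":0},{"grip":30,"dx":-7,"dy":-28,"dz":2,"turn":0},{"grip":30,"dx":-7,"dy":-28,"dz":2,"turn":0},{"grip":30,"dx":-7,"dy":-28,"dz":2,"turn":0},{"grip":30,"dx":-7,"dy":-28,"dz":2,"turn":0},{"grip":30,"dx":-7,"dy":-28,"dz":2,"turn":0},{"grip":30,"dx":-7,"dy":-28,"dz":2,"turn":0},{"grip":30,"dx":-7,"dy":-28,"dz":2,"turn":0},{"grip":30,"dx":-7,"dy":-28,"dz":2,"turn":0},{"grip":30,"dx":-7,"dy":-26,"dz":2,"turn":0},{"grip":30,"dx":-7,"dy":-22,"dz":2,"turn":0}])

```text
time: 46.23
position: [471.8, 270.6, 231.8]
tool_rot: [-3.132, 0.023, -0.13]
force: [0.4, -0.3, -0.1]
finger_gap: 41.5
```

```bash
python3 st.py; python3 go.py 443 386 150 -0.09
```

```text
t 46.23 [471.8 270.6 231.8] [0.389 0.361 1.727 0.022 1.069 2.08 ] yaw -0.13 zaxis [-0.021  0.012 -1.   ] gap 41.5
t 46.23 pos [471.8 270.6 231.8] rot [-3.132   0.0226 -0.1305] gap 41.5 F [ 0.4 -0.3 -0.1]
shift dx dy dz [ -41.7 -109.9   83.8] dist 144
turn -0.0405
```

Call:
arm_command(commands=[{"grip":30,"dx":-7,"dy":-22,"dz":8,"turn":-0.02},{"grip":30,"dx":-7,"dy":-20,"dz":12,"turn":-0.02},{"grip":30,"dx":-7,"dy":-18,"dz":15,"turn":0},{"grip":30,"dx":-7,"dy":-16,"dz":15,"turn":0},{"grip":30,"dx":-7,"dy":-12,"dz":15,"turn":0},{"grip":30,"dx":-5,"dy":-8,"dz":12,"turn":0},{"grip":30,"dx":0,"dy":0,"dz":0,"turn":0},{"grip":30,"dx":0,"dy":0,"dz":0,"turn":0}])

```text
time: 46.9
position: [428.9, 380.9, 151.9]
tool_rot: [-3.133, 0.024, -0.106]
force: [0.3, -0.3, 0.4]
finger_gap: 41.5
```

```bash
python3 st.py; python3 go.py 441 386 40 -0.09;  python3 -c "
from h import *
c=snap('wrist');save(c['frame'],'w41.png',1)"
```

```text
t 46.9 [428.9 380.9 151.9] [0.6   0.492 1.749 0.029 0.914 2.259] yaw -0.106 zaxis [-0.023  0.012 -1.   ] gap 41.5
t 46.9 pos [428.9 380.9 151.9] rot [-3.1325  0.0245 -0.1057] gap 41.5 F [ 0.3 -0.3  0.4]
shift dx dy dz [ 14.2  -5.3 111.6] dist 113
turn -0.0157
```

View pics/w41.png

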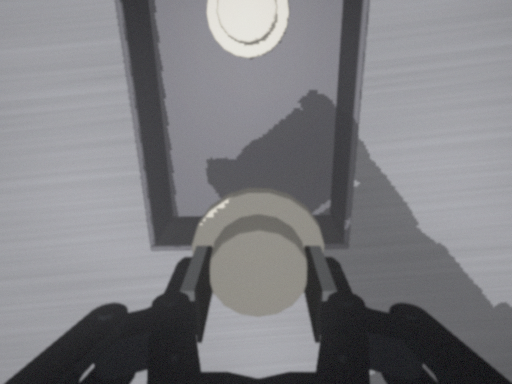

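Call:
arm_command(commands=[{"grip":30,"dx":8,"dy":-2,"dz":10,"turn":0},{"grip":30,"dx":8,"dy":-2,"dz":18,"turn":0},{"grip":30,"dx":5,"dy":-1,"dz":20,"turn":0},{"grip":30,"dx":0,"dy":0,"dz":20,"turn":0},{"grip":30,"dx":0,"dy":0,"dz":18,"turn":0},{"grip":30,"dx":0,"dy":0,"dz":10,"turn":0},{"grip":30,"dx":0,"dy":0,"dz":0,"turn":0}])

```text
time: 47.53
position: [456.4, 382.2, 55.0]
tool_rot: [-3.126, 0.016, -0.116]
force: [0.7, -0.9, -0.1]
finger_gap: 41.3
```

```bash
python3 st.py; python3 go.py 448 385 5 -0.09;  python3 -c "
from h import *
c=snap('wrist');save(c['frame'],'w42.png',1)"
```

```text
t 47.53 [456.4 382.2  55. ] [0.576 0.645 1.776 0.033 0.723 2.238] yaw -0.116 zaxis [-0.014  0.018 -1.   ] gap 41.3
t 47.53 pos [456.4 382.2  55. ] rot [-3.1257  0.0155 -0.116 ] gap 41.3 F [ 0.7 -0.9 -0.1]
shift dx dy dz [-7.9 -1.  50.2] dist 51
turn -0.026
```

View pics/w42.png

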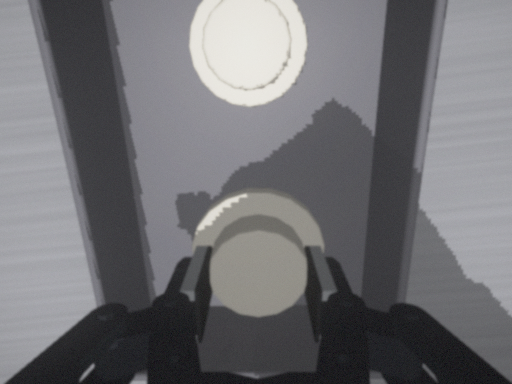

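Call:
arm_command(commands=[{"grip":30,"dx":-3,"dy":-0.5,"dz":12,"turn":0},{"grip":30,"dx":-3,"dy":-0.5,"dz":12,"turn":0},{"grip":30,"dx":-2,"dy":0,"dz":12,"turn":0},{"grip":30,"dx":0,"dy":0,"dz":8,"turn":0},{"grip":30,"dx":0,"dy":0,"dz":0,"turn":0}])

```text
time: 48.0
position: [452.5, 386.0, 16.3]
tool_rot: [-3.119, 0.008, -0.119]
force: [-0.1, 0.1, -0.5]
finger_gap: 41.1
```

```bash
python3 st.py
```

```text
t 48.0 [452.5 386.   16.3] [0.585 0.7   1.804 0.037 0.629 2.245] yaw -0.119 zaxis [-0.005  0.023 -1.   ] gap 41.1
```

Call:
arm_command(commands=[{"grip":30,"dx":0,"dy":0,"dz":8,"turn":0},{"grip":30,"dx":0,"dy":0,"dz":3,"turn":0},{"grip":30,"dx":0,"dy":0,"dz":0,"turn":0}])

```text
time: 48.25
position: [454.0, 386.8, 6.7]
tool_rot: [-3.117, 0.005, -0.119]
force: [-0.1, 0.2, -0.3]
finger_gap: 41.6
```

Call:
arm_command(commands=[{"grip":50,"dx":0,"dy":0,"dz":0,"turn":0},{"grip":55,"dx":0,"dy":0,"dz":0,"turn":0},{"grip":55,"dx":0,"dy":0,"dz":0,"turn":0},{"grip":55,"dx":0,"dy":0,"dz":-12,"turn":0},{"grip":55,"dx":0,"dy":0,"dz":-20,"turn":0},{"grip":55,"dx":0,"dy":0,"dz":-25,"turn":0},{"grip":55,"dx":0,"dy":0,"dz":-25,"turn":0},{"grip":55,"dx":0,"dy":0,"dz":-25,"turn":0},{"grip":55,"dx":0,"dy":0,"dz":-25,"turn":0},{"grip":55,"dx":0,"dy":0,"dz":-20,"turn":0}])

```text
time: 49.08
position: [453.1, 381.7, 167.8]
tool_rot: [-3.12, 0.008, -0.119]
force: [0.2, 0.3, 0.6]
finger_gap: 55.3
```

```bash
python3 st.py; python3 go.py 663 102 120 0.3; python3 -c "
from h import *
c=snap('wrist');save(c['frame'],'w43.png',1)"
```

```text
t 49.08 [453.1 381.7 167.8] [0.579 0.49  1.699 0.027 0.945 2.253] yaw -0.119 zaxis [-0.005  0.023 -1.   ] gap 55.3
t 49.08 pos [453.1 381.7 167.8] rot [-3.1198  0.008  -0.1194] gap 55.3 F [0.2 0.3 0.6]
shift dx dy dz [242.1 253.7  40.4] dist 353
turn -0.4194
```

View pics/w43.png

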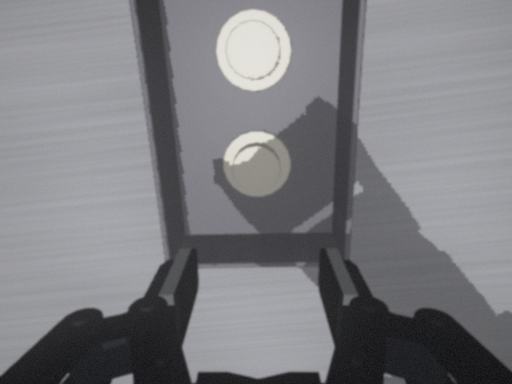

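Both lids lie flat in the tote. Now to the button. I'll close the fingers on the way and check the whole scene first.

Call:
arm_command(commands=[{"grip":0,"dx":10,"dy":11,"dz":0,"turn":0},{"grip":0,"dx":20,"dy":21,"dz":0,"turn":0},{"grip":0,"dx":20,"dy":21,"dz":0,"turn":0},{"grip":0,"dx":20,"dy":21,"dz":0,"turn":0},{"grip":0,"dx":20,"dy":21,"dz":0,"turn":0},{"grip":0,"dx":20,"dy":21,"dz":0,"turn":0},{"grip":0,"dx":20,"dy":21,"dz":0,"turn":0},{"grip":0,"dx":20,"dy":21,"dz":0,"turn":0},{"grip":0,"dx":20,"dy":21,"dz":0,"turn":0},{"grip":0,"dx":14,"dy":17,"dz":0,"turn":0},{"grip":0,"dx":0,"dy":0,"dz":0,"turn":0},{"grip":0,"dx":0,"dy":0,"dz":0,"turn":0}])

```text
time: 50.13
position: [620.2, 156.7, 182.1]
tool_rot: [-3.108, -0.011, -0.116]
force: [-0.1, -0.2, -0.7]
finger_gap: -0.2
```

```bash
python3 st.py; python3 go.py 663 102 100 0; python3 - <<'E'
from h import *
c=snap('wrist');save(c['frame'],'w44.png',1.5)
hsv=cv2.cvtColor(c['frame'],cv2.COLOR_BGR2HSV);m=cv2.inRange(hsv,(40,100,60),(85,255,255))
M=cv2.moments(m,True);u=(M['m10']/M['m00'],M['m01']/M['m00']);print(np.array(u)*1.5,M['m00'],unproj(c,u,52).round(1))
t=snap('top');hsv=cv2.cvtColor(t['frame'],cv2.COLOR_BGR2HSV);m=cv2.inRange(hsv,(40,80,50),(85,255,255))
M=cv2.moments(m,True)
if M['m00']: u=(M['m10']/M['m00'],M['m01']/M['m00']);print('top',M['m00'],unproj(t,u,52).round(1))
save(t['frame'],'t44.png');s=snap('scene');save(s['frame'],'s44.png')
E
```

```text
t 50.13 [620.2 156.7 182.1] [0.132 0.534 1.571 0.035 1.018 1.8  ] yaw -0.116 zaxis [ 0.015  0.032 -0.999] gap -0.2
t 50.13 pos [620.2 156.7 182.1] rot [-3.1084 -0.0108 -0.116 ] gap -0.2 F [-0.1 -0.2 -0.7]
shift dx dy dz [47.9 52.1 80.9] dist 107
turn -0.116
[485.8553616  173.57356608] 1203.0 [[665.7 101.8  52. ]]
top 140.0 [[670.6 189.3  52. ]]
```

View pics/w44.png

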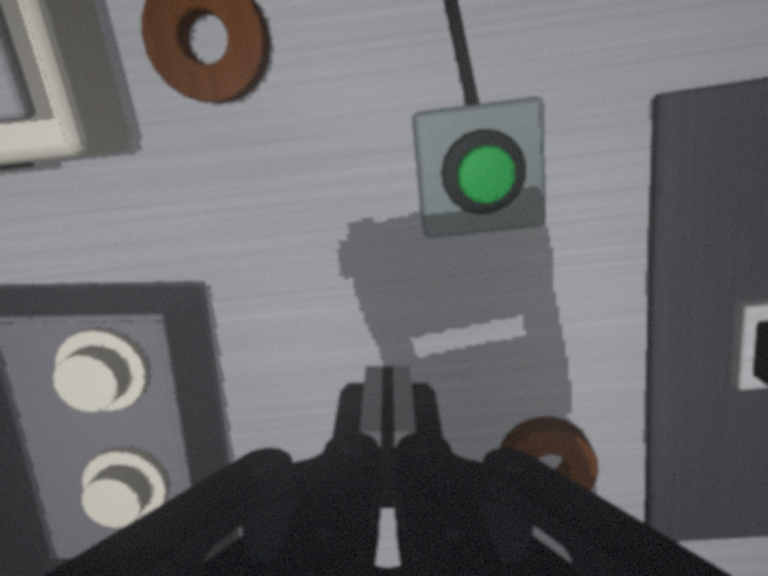

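View pics/s44.png

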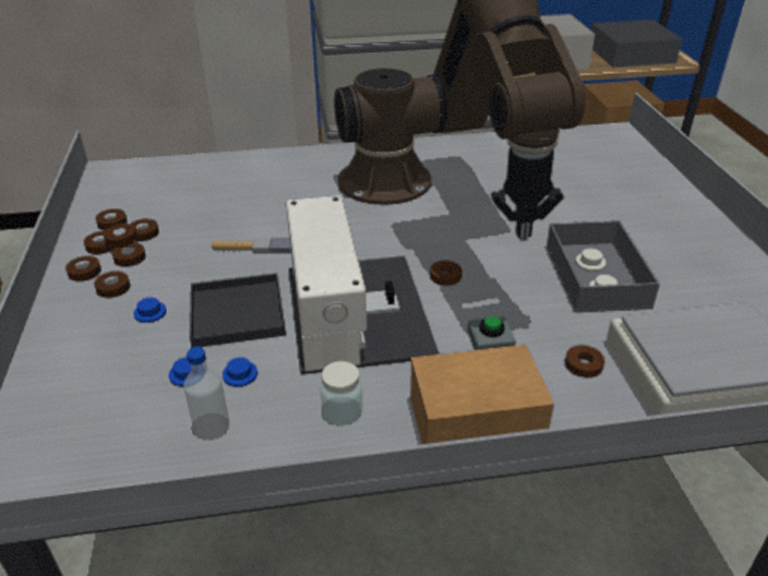

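The tray is empty, both lids are in the tote and the shuttle is in. The chew is in place. The button is at (665.7,101.8), so I'm moving above it.

Call:
arm_command(commands=[{"grip":0,"dx":8,"dy":9,"dz":8,"turn":0},{"grip":0,"dx":10,"dy":11,"dz":15,"turn":0},{"grip":0,"dx":10,"dy":11,"dz":15,"turn":0},{"grip":0,"dx":10,"dy":11,"dz":15,"turn":0},{"grip":0,"dx":8,"dy":8,"dz":15,"turn":0},{"grip":0,"dx":3,"dy":3,"dz":10,"turn":0},{"grip":0,"dx":0,"dy":0,"dz":0,"turn":0},{"grip":0,"dx":0,"dy":0,"dz":0,"turn":0}])

```text
time: 50.95
position: [665.7, 98.6, 91.3]
tool_rot: [-3.109, -0.007, -0.11]
force: [-1.2, 0.5, 0.1]
finger_gap: 0.2
```

```bash
python3 st.py; python3 go.py 665 101 60 -0.1; python3 - <<'E'
from h import *
c=snap('wrist');save(c['frame'],'w45.png',1)
hsv=cv2.cvtColor(c['frame'],cv2.COLOR_BGR2HSV);m=cv2.inRange(hsv,(40,100,60),(85,255,255))
M=cv2.moments(m,True);u=(M['m10']/M['m00'],M['m01']/M['m00']);print(np.array(u)*1.5,M['m00'],unproj(c,u,52).round(1))
E
```

```text
t 50.95 [665.7  98.6  91.3] [0.036 0.681 1.557 0.04  0.893 1.691] yaw -0.11 zaxis [ 0.01   0.032 -0.999] gap 0.2
t 50.95 pos [665.7  98.6  91.3] rot [-3.1089 -0.0066 -0.1095] gap 0.2 F [-1.2  0.5  0.1]
shift dx dy dz [-1.2 -1.3 31.3] dist 31
turn -0.0095
[385.1211499  317.97920945] 1948.0 [[667.1 101.2  52. ]]
```

View pics/w45.png

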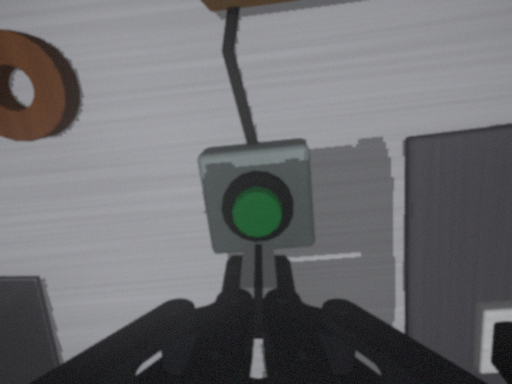

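Call:
arm_command(commands=[{"grip":0,"dx":0,"dy":-1,"dz":15,"turn":0},{"grip":0,"dx":0,"dy":-1,"dz":15,"turn":0},{"grip":0,"dx":0,"dy":0,"dz":12,"turn":0},{"grip":0,"dx":0,"dy":0,"dz":0,"turn":0}])

```text
time: 51.33
position: [666.9, 103.5, 51.0]
tool_rot: [-3.108, -0.011, -0.108]
force: [-0.3, 0.8, -1.0]
finger_gap: 0.0
```

```bash
python3 st.py; python3 go.py 666 101 40 -0.1
```

```text
t 51.33 [666.9 103.5  51. ] [0.043 0.732 1.579 0.043 0.815 1.692] yaw -0.108 zaxis [ 0.015  0.032 -0.999] gap 0.0
t 51.33 pos [666.9 103.5  51. ] rot [-3.108  -0.0111 -0.1078] gap 0.0 F [-0.3  0.8 -1. ]
shift dx dy dz [-0.8  3.  10.9] dist 11
turn -0.0078
```

Call:
arm_command(commands=[{"grip":0,"dx":-0.5,"dy":2.5,"dz":5,"turn":0},{"grip":0,"dx":0,"dy":0,"dz":4,"turn":0},{"grip":0,"dx":0,"dy":0,"dz":0,"turn":0}])

```text
time: 51.58
position: [666.7, 102.0, 43.0]
tool_rot: [-3.108, -0.013, -0.107]
force: [-0.4, 0.7, -0.3]
finger_gap: 0.1
```

Call:
arm_command(commands=[{"grip":0,"dx":0,"dy":0,"dz":2,"turn":0}])

```text
time: 51.67
position: [667.1, 102.0, 41.7]
tool_rot: [-3.108, -0.014, -0.107]
force: [-0.1, -0.7, 0.8]
finger_gap: -0.3
```

Call:
arm_command(commands=[{"grip":0,"dx":0,"dy":0,"dz":2,"turn":0}])

```text
time: 51.75
position: [667.3, 102.1, 40.0]
tool_rot: [-3.107, -0.015, -0.107]
force: [-0.2, 0.5, 0.7]
finger_gap: -0.3
```

Call:
arm_command(commands=[{"grip":0,"dx":0,"dy":0,"dz":1.5,"turn":0}])

```text
time: 51.83
position: [667.5, 102.2, 38.7]
tool_rot: [-3.107, -0.015, -0.107]
force: [0.3, 0.5, -0.4]
finger_gap: -0.1
```

Call:
arm_command(commands=[{"grip":0,"dx":0,"dy":0,"dz":2,"turn":0}])

```text
time: 51.92
position: [667.7, 102.2, 36.9]
tool_rot: [-3.107, -0.016, -0.107]
force: [-0.1, -0.5, -0.5]
finger_gap: -0.2
```

Call:
arm_command(commands=[{"grip":0,"dx":0.5,"dy":0,"dz":2,"turn":0}])

```text
time: 52.0
position: [668.3, 102.2, 34.9]
tool_rot: [-3.107, -0.016, -0.107]
force: [-0.3, -0.9, -0.2]
finger_gap: 0.0
```

Call:
arm_command(commands=[{"grip":0,"dx":0,"dy":0,"dz":1.5,"turn":0}])

```text
time: 52.08
position: [668.4, 102.2, 33.3]
tool_rot: [-3.107, -0.016, -0.107]
force: [-0.3, -1.4, 1.8]
finger_gap: 0.1
```

Call:
arm_command(commands=[{"grip":0,"dx":-0.6,"dy":0,"dz":1.5,"turn":0}])

```text
time: 52.17
position: [668.3, 102.3, 31.9]
tool_rot: [-3.107, -0.017, -0.107]
force: [2.9, -1.2, 2.2]
finger_gap: 0.3
```

Call:
arm_command(commands=[{"grip":0,"dx":-0.5,"dy":0,"dz":1.5,"turn":0}])

```text
time: 52.25
position: [668.3, 102.3, 30.6]
tool_rot: [-3.107, -0.019, -0.107]
force: [2.1, -1.3, 3.6]
finger_gap: 0.2
```

Call:
arm_command(commands=[{"grip":0,"dx":-0.5,"dy":0,"dz":1.5,"turn":0}])

```text
time: 52.33
position: [668.3, 102.3, 29.4]
tool_rot: [-3.107, -0.02, -0.107]
force: [2.3, -1.8, 4.2]
finger_gap: 0.4
```

Call:
arm_command(commands=[{"grip":0,"dx":0,"dy":0,"dz":1.5,"turn":0}])

```text
time: 52.42
position: [668.5, 102.3, 28.0]
tool_rot: [-3.107, -0.02, -0.107]
force: [-2.9, -1.3, 6.7]
finger_gap: -0.4
```

Call:
arm_command(commands=[{"grip":0,"dx":0,"dy":0,"dz":0.8,"turn":0}])

```text
time: 52.5
position: [668.5, 102.2, 27.8]
tool_rot: [-3.107, -0.021, -0.107]
force: [-4.3, -1.6, 13.6]
finger_gap: -0.1
```

Call:
arm_command(commands=[{"grip":0,"dx":0,"dy":0,"dz":0.4,"turn":0}])

```text
time: 52.58
position: [668.5, 102.3, 28.0]
tool_rot: [-3.107, -0.021, -0.107]
force: [-0.3, -0.7, 6.2]
finger_gap: 0.0
```

```bash
python3 st.py; python3 - <<'E'
from h import *
c=snap('scene');save(c['frame'][120:250,170:450],'s46.png',2.7)
c=snap('wrist');save(c['frame'],'w46.png',1)
print(get_obs()['force'])
E
```

```text
t 52.58 [668.5 102.3  28. ] [0.042 0.76  1.594 0.045 0.762 1.687] yaw -0.107 zaxis [ 0.024  0.032 -0.999] gap 0.0
[-1.312425   -1.16509225  8.49805422]
```

View pics/s46.png

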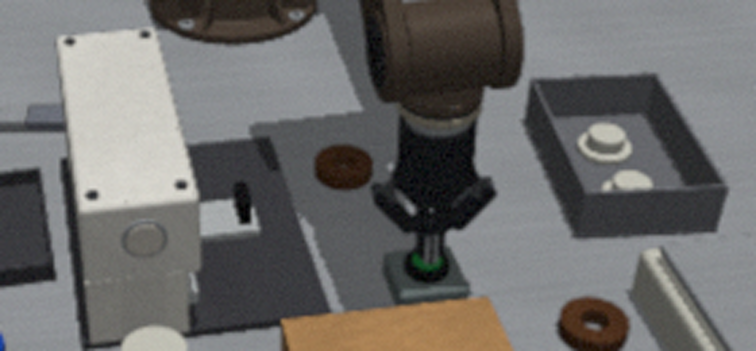

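View pics/w46.png

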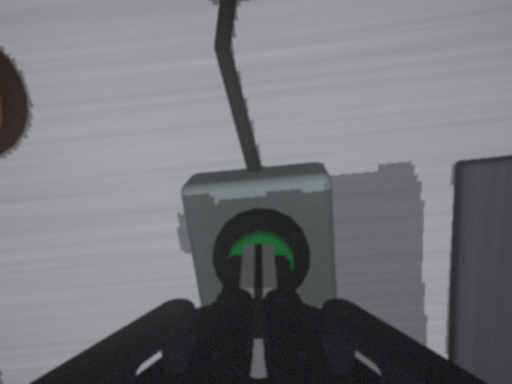

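Call:
arm_command(commands=[{"grip":0,"dx":0,"dy":0,"dz":0.9,"turn":0},{"grip":0,"dx":0,"dy":0,"dz":0.6,"turn":0}])

```text
time: 52.85
position: [668.5, 102.3, 28.0]
tool_rot: [-3.107, -0.021, -0.107]
force: [-2.0, -0.8, 7.7]
finger_gap: 0.1
```

Call:
arm_command(commands=[{"grip":0,"dx":0,"dy":0,"dz":-6,"turn":0},{"grip":0,"dx":0,"dy":0,"dz":-15,"turn":0},{"grip":0,"dx":0,"dy":0,"dz":-25,"turn":0},{"grip":0,"dx":0,"dy":0,"dz":-30,"turn":0},{"grip":0,"dx":0,"dy":0,"dz":-30,"turn":0},{"grip":0,"dx":0,"dy":-20,"dz":-30,"turn":0},{"grip":0,"dx":0,"dy":-20,"dz":0,"turn":0},{"grip":0,"dx":0,"dy":0,"dz":0,"turn":0},{"grip":0,"dx":0,"dy":0,"dz":0,"turn":0}])

```text
time: 53.6
position: [666.4, 138.7, 170.4]
tool_rot: [-3.107, -0.013, -0.108]
force: [0.1, -0.3, -0.7]
finger_gap: 0.1
```

```bash
python3 st.py; python3 - <<'E'
from h import *
c=snap('scene');save(c['frame'][120:290,150:450],'s47.png',2.6)
c=snap('top');save(c['frame'],'t47.png',1.5)
c=snap('wrist');save(c['frame'],'w47.png',1)
E
```

```text
t 53.6 [666.4 138.7 170.4] [0.096 0.602 1.474 0.036 1.046 1.756] yaw -0.108 zaxis [ 0.016  0.033 -0.999] gap 0.1
```

View pics/s47.png

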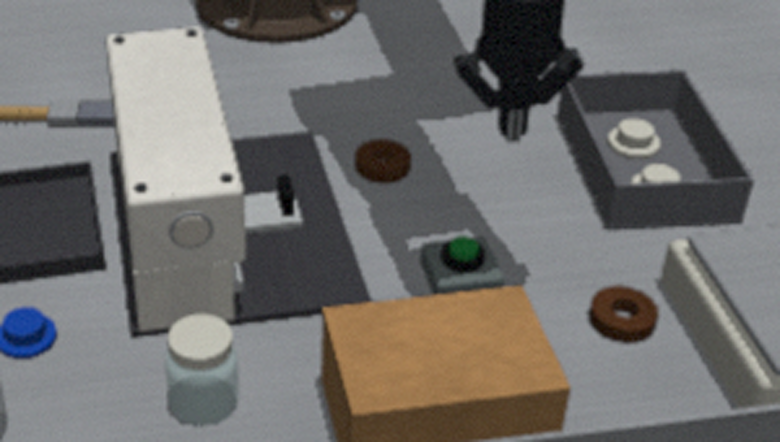

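View pics/t47.png

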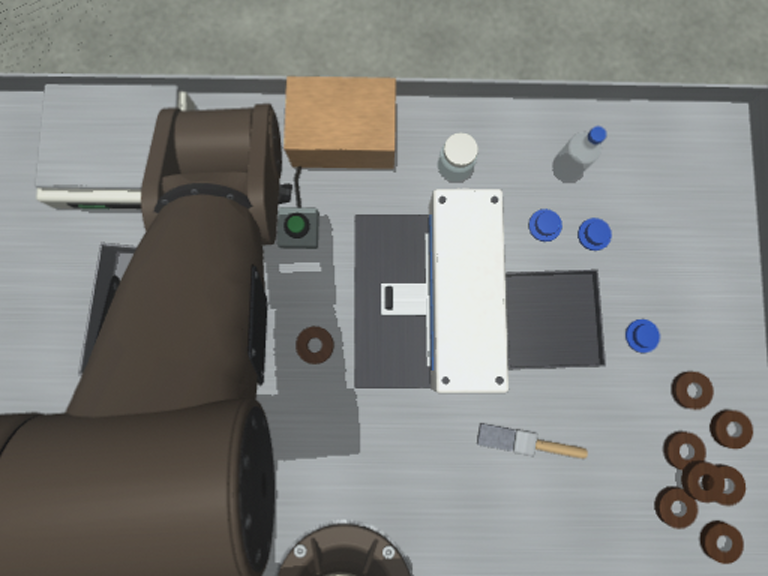

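View pics/w47.png

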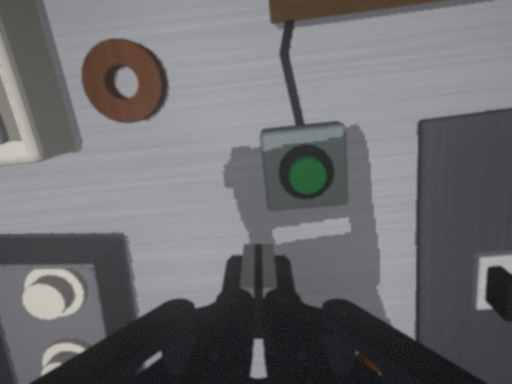

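The button is up and the tray empty, and both lids are in the tote. Last numeric check before hand-in is the shuttle position from the top camera, plus disc seating in the earlier under-head view.

```bash
python3 - <<'E'
from h import *
c=snap('top');f=c['frame']
g=cv2.cvtColor(f,cv2.COLOR_BGR2GRAY)[188:210,250:272]
m=(g<50).astype(np.uint8);n,l,s,ce=cv2.connectedComponentsWithStats(m);i=1+np.argmax(s[1:,4]);u=ce[i]+[250,188];print(s[i],u*1.5,unproj(c,u,56).round(1))
f0=cv2.imread('pics/top0.png');f0=cv2.resize(f0,(512,384),interpolation=cv2.INTER_AREA)
g=cv2.cvtColor(f0,cv2.COLOR_BGR2GRAY)[185:212,240:256]
m=(g<50).astype(np.uint8);n,l,s,ce=cv2.connectedComponentsWithStats(m);i=1+np.argmax(s[1:,4]);u=ce[i]+[240,185];print('start',s[i],unproj(c,u,56).round(1))
img=cv2.imread('pics/w37.png');cv2.imwrite('pics/chk.png',cv2.resize(img[240:576,0:480],None,fx=1.6,fy=1.6))
E
```

```text
[ 8 17  3  1  3] [388.5 307.5] [[510.4 -73.4  56. ]]
start [ 6  6  4 15 56] [[528.9 -42.2  56. ]]
```

View pics/chk.png

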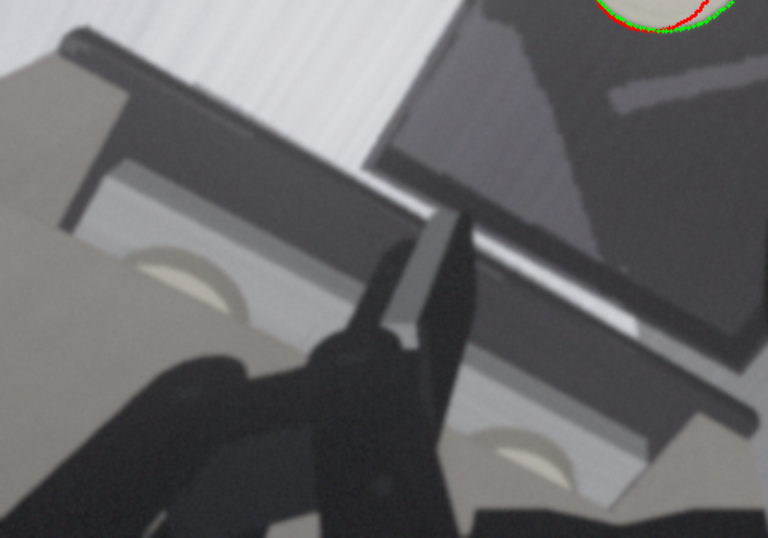

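```bash
python3 -c "
from workcell import job_done
print(job_done())"
```

```text
the job is handed in; nothing more can be done
None
```

I handed the job in at about 54 s of the 210 s limit, and as far as I could check every step was done. The hand-in itself gives no verdict.

**What I did**
- Drew the shuttle out to its stop.
- Seated the two blanks, both discs, in the near and far nests. No square blank was on the table.
- Slid the shuttle in to its hard stop.
- Put both white lids from the tray into the tote. The three blue look-alikes and the brown ring chew were left alone.
- Pressed the start button to the bottom of its travel and backed off.

**Last checks**
- **Discs:** under the head, both sit level in their nests. Each touched bottom within about 1 mm of the expected seated height.
- **Shuttle:** arm positions give about 130 mm between the two stops. The last top-camera check of the grip was weak: it picked up only 3 dark pixels, at y ≈ -73 mm, where I expected about -76 mm.
- **Lids and button:** both lids lie flat in the tote, the tray is empty and the button is up.
- **Button press:** it went down about 5.5–6 mm. I judged the depth from arm height and force, because button travel can't be read.

**What went wrong or disagreed**
- **Fingertips:** they sit about 20–28 mm behind the reported TCP, not 14 mm ahead as stated. My first grasp of the shuttle grip closed on nothing, so I measured the real offset from the cameras and a table touch.
- **Forces:** that table touch reached about 79 N, and the shuttle's outer stop about 103 N at the wrist. Both are under the 120 N wrist limit, and I backed off at once. The table touch was on the fingertips; if the 40 N limit counts them, it was exceeded.
- **Knocked lid:** one lid shifted about 18 mm during the run, so I measured it again before picking it up.

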